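# Refit the vegetable cutter and put its washed accessories away

## Robot

A 6-joint arm with a two-finger parallel gripper is mounted at the origin on the work surface. World frame = base frame: x ahead of the robot, y to its left, z up, the work surface at z = 0. Lengths are in m, angles in degrees, forces in N, time in s.
With the tool pointing down it reaches from about 0.35 to 0.85 m from the base axis. Payload 8.1 kg.
Tool frame: the origin (TCP) lies on the centre line of the jaws, within the pads' length; the fingertips stand 11 mm ahead of it and the grasp point (between the pads) lies 8 mm behind it (manip.finger_overhang is the distance from the TCP to the fingertips, in m); z points along the fingers, x is the direction in which the jaws open and shut, and the axes are right-handed (so a half turn about z gives the same grasp; the last joint's range is limited). The gripper opens to 85 mm and grips with 20 to 120 N. Pads are 22 mm wide; open, the fingers measure 114 mm over their backs; the gripper's body (76 mm by 85 mm) begins 54 mm behind the grasp point. The pads swing forward as they close: fully open they stand 13 mm farther back than shut.
Start: joints at [-74.507, 7.471, 85.268, -0, 87.261, -4.893], TCP at [0.209, -0.562, 0.242] pointing down, gripper open.
Joint ranges: [-169.43, 169.43], [-51.17, 129.36], [1.28, 143.12], [-76.62, 256.62], [0, 156.53], [-152.29, 152.29]. Speed limits (degrees/s): [136.94, 136.94, 159.86, 180, 180, 180].

## Interface

Orientations are given as a 3x3 rotation matrix whose columns are the frame's x, y, z axes.
In Python, from workcell import manip gives the robot as it stands.
- The arm moves only by the tool drive_tool, never from a script. Its argument "commands" is a list of rows, each an object of numbers: "rx", "ry", "rz": the turn, a rotation vector about the tool's x, y, z in degrees; "tx", "ty", "tz": the shift along the tool's x, y, z in mm; "claw": the finger opening in mm, from 0 to 85.4. A call has exactly 8 rows; each row is the pose to reach, as a shift and turn from the pose measured when the call began, along the tool's axes at that moment; what a row does not reach only later rows make up. A row lasts 1/8 s, in which the tool goes at most 62.5 mm and 10.7 degrees, less where a joint would pass 70% of its speed; a pose out of reach is approached as far as the arm can. A call with a gripper value outside its range is refused whole. The fingers move at their own pace and stop on an object; "squeeze" is the grip in N (left out, the last holds). Time passes only in rows, so rows that repeat a pose let the fingers close, or fill a call up. It gives the time, the measured TCP pose, the force and the opening at its end, in the units of the state.
- manip.read_state(): the state, without advancing time (a new reading comes with each control period).
- manip.grab_frame(name): name is "scene" or "top"; returns a dict with "img" (384x512x3 uint8, red, green, blue), "intrinsics" (3x3 intrinsics, pixels), "R" (3x3) and "t" (3): a world point X has camera coordinates R X + t. Camera axes: x right, y down, z forward; pixel columns grow to the right and rows downward; lengths in m; the calibration is good to about 2 mm. A picture is of the moment at which its call begins. There is no depth.
- manip.hand_in(): hands the job in, once; it reports no verdict.
Trained networks look in a picture, given as the dict that the camera call returned (one of the last four; its "shot" number tells which), for a name from the list of things; names that differ only in an ending like _2 or _b are one class to them, and where a whole thing is asked for, a point or a joint stands for the part that bears it (a point fixed in the world has none). Each returns a list of dicts, best first, with "score" (0 to 1); they miss things now and then, are a little off and sometimes report something else, mostly with a low value. They report only what shows in the picture. A call takes as long as a camera call. They do not tell look-alikes from the thing itself.
- manip.trace(picture, name): "pixels" (384x512 bool, what is visible of it) and "rect" ([left, top, width, height] in pixels, round what is visible of it).
The state is a dict: "t": time; "qpos": joint angles; "qvel": joint speeds; "joint_torque": joint torques, N m; "eef_pos": TCP position; "tool_rot": TCP orientation; "force": force on the tool from outside, world axes, zero at the start; "wrist_torque": the same for the moment, N m; "grip_width": finger opening in m.
Only numpy, scipy, OpenCV 4.12 (cv2) and the standard library are available. Lean on these libraries where they do the work, as an engineer would, in place of code of your own. Each camera call takes 0.05 s, during which the arm holds its last target.

## Task

Set up the vegetable cutter for slicing: pull its parts drawer right out to the stop, lower the white ejector plate from the drain mat over the drive shaft and pin, and then the slicing disc from the drawer over the same shaft and pin on top of it, each the right way up, set down gently and fully home. Put every washed accessory that lies on the bench into the drawer, push the drawer fully shut, and leave the croquette pan and the spray bottle where they are.

Things in the scene. Friction and masses are not known exactly. Their poses are not given: they have to be found in the camera images.
- cutter: Vegetable cutter, fixed: square steel base 190 x 190 mm with a round open chamber on top, inner diameter 152 mm, rim 184 mm above the bench. Origin: on the bench below the shaft axis. Its feed head is swung open: a slab that slopes up and outwards from a hinge on the cutter's -y side, 98 mm from the shaft axis, up to 335 mm above the bench. A spout juts from the -x side.
- drive_seat (a point): Centre of the drive flange's top face (dark disc, diameter 96 mm) in the chamber, 140 mm above the bench. z up, x from shaft to pin. The steel shaft (diameter 20 mm) rises 64 mm from here, top 6 mm tapered; the drive pin (diameter 10 mm) rises 44 mm, top 4 mm tapered, its axis 34 mm from the shaft's along +x. The drive is stopped at any angle; turning it takes about 1 N m.
- drive_pin (a point): Centre of the top of the drive pin, 44 mm above drive_seat and 34 mm from the shaft axis.
- ejector: Ejector plate, white plastic, diameter 124 mm, 8 mm thick, 0.16 kg. Hub on top: 44 mm along x, flats 36 mm apart across y, top 30 mm above the origin. Bore 22 mm through hub and plate; pin hole 12.5 mm, 34 mm from the centre along +x. Ribs 12 mm high along +x and -x. Origin: centre of the underside, z up. Grip the hub across its flats, along y. Seated, its origin is at drive_seat.
- ejector_hole (a point): Centre of the ejector plate's pin hole, on the underside.
- slicer: Slicing disc, steel, diameter 130 mm, 6 mm thick, 0.3 kg, hub up in the drawer's right-hand (-y) compartment. Black hub of the ejector's form, top 28 mm above the origin; bore 22 mm, pin hole 12.5 mm at 34 mm along +x, blade along -x. Origin: centre of the underside, z up. Grip the hub across its flats, along y. Seated, it rests on the ejector's hub, 30 mm above drive_seat.
- slicer_hole (a point): Centre of the slicing disc's pin hole, on the underside.
- cabinet: Parts cabinet, a fixed steel box 240 mm along x, 390 mm along y, 100 mm high, with one drawer in its -x face (towards the robot). Origin: centre of the underside.
- drawer (a joint): How far the drawer is pulled out, m: 0 shut, 0.180 at the stop. It slides along the cabinet's -x against about 1.2 N of friction and light damping, and stays where it is left.
- drawer_handle (a point): Middle of the drawer's bar handle: a level bar along y, 120 mm long and about 10 mm thick, 35 mm in front of the drawer front and 62 mm above the bench; x points into the cabinet. The cabinet's top is 38 mm higher than the bar. Moves with the drawer.
- drawer_in (a point): Centre of the drawer's inner floor, 22 mm above the bench, moves with the drawer; x points into the cabinet, y to the left, z up. Inside 170 mm along x, 356 mm along y, walls 56 mm high. A partition along x, 50 mm high, at y -33 to -27 mm parts the disc's compartment (-y) from the accessories' (+y, up to 178 mm). At the stop all of it is clear of the cabinet.
- pusher: Washed accessory, may be absent: feed pusher, white plastic bar 122 mm long, 36 mm wide, 32 mm high, with a flange 52 mm wide and 38 mm high at its +x end. Origin: centre of the underside; lies along x. Grip across y at the origin. 0.14 kg.
- brush: Washed accessory, may be absent: scrubbing brush, block 140 mm long, 30 mm wide, 28 mm high, bristles down, lies along x. Origin: centre of the underside. Grip across y at the origin. 0.10 kg.
- lifter: Washed accessory, may be absent: disc lifter, flat forked steel bar 138 mm long, 24 mm wide at the grip (36 mm at the fork, +x end), 12 mm thick, lies along x. Origin: on the underside below the grip. Grip across y at the origin. 0.16 kg.
- scraper: Washed accessory, may be absent: scraper 130 mm long, black handle 26 mm wide and 22 mm high, aluminium blade 54 mm wide and 6 mm thick at the +x end. Origin: on the underside, below the handle. Grip across y at the origin. 0.09 kg.
- croquette_pan: Bystander: steel pan of croquettes, 108 x 176 mm, 65 mm high. Origin: centre of the underside. Not to be moved.
- spray: Bystander: white spray bottle with a red head, diameter 76 mm, about 200 mm high. Origin: centre of the underside. Not to be moved.
Things that resemble listed ones, but are neither listed nor needed, are in the scene too. Of the things that look like the lifter, take the one that is farthest to the robot's right at the start.

How it is judged:
By the outcome, as a careful person would: the job done as asked, in the order asked, and still so for the second after the job is handed in, with the robot touching nothing.
Of pusher, brush, lifter, scraper only 2 to 3 are there at a start; the rules pass over those that are not, and their reading is None.
At some moment in a run one of pusher, brush, lifter, scraper may be knocked a few centimetres aside while the robot is not near it.
It also fails if it takes over 210 s, if anything falls off the work surface, if the arm or the gripper's body presses on something with over 40 N, if the wrist force passes 120 N, or if a joint passes its speed limit or range.

## Working session

There is one attempt and no reset: what is moved stays moved. The work goes in short steps, Python scripts to look and compute and a tool call to move; the robot and the scene stay as the last step left them, time stands still between calls to the robot, and variables do not carry over. Pictures are saved under pics/ and viewed, and the job is handed in when it is done.

Besides the shell and the picture viewer there is one more tool, called after "Call:" by a JSON object that holds its "op" and its "data". drive_tool: Moves the arm, as the interface text tells. Its arguments: {"type":"object","properties":{"commands":{"type":"array"},"squeeze":{"type":"number"}},"required":["commands"]}

```bash
ls; mkdir -p pics; python3 - <<'E'
from workcell import manip
import cv2,json
s=manip.read_state(); print({k:(v if not hasattr(v,'tolist') else v.tolist()) for k,v in s.items()})
for n in ["scene","top"]:
    f=manip.grab_frame(n); print(n,f["intrinsics"],f["R"],f["t"],f.get("shot"))
    cv2.imwrite(f"pics/{n}0.png",cv2.resize(f["img"][:,:,::-1],(800,600),interpolation=cv2.INTER_CUBIC))
E
```

```text
pics
{'t': 0.0, 'qpos': [-74.50822040150233, 7.517283363456979, 85.33109704353176, 0.0016348794845253579, 87.26147097247434, -4.892913302904862], 'qvel': [0.0017378328506765007, -0.027993697294403368, -0.10164064175688828, -0.011785575688685362, -0.02843442209404521, 0.07194448162860474], 'joint_torque': [-0.000533549227839103, -56.93907022476196, -50.05656123161316, -0.0002821874113578815, 0.014629063953179866, -1.274809761753204e-05], 'eef_pos': [0.20887896935031608, -0.5618869048248794, 0.2412043196004514], 'tool_rot': [[0.34831986546850935, -0.9373756111867044, -0.00048463630865048], [-0.9373737949346282, -0.34832014974284153, 0.0018552231611961437], [-0.0019078495362139173, -0.0001919257061190977, -0.9999981616356453]], 'force': [-0.14487476604757354, -0.012252262839491905, 0.11502153864230416], 'wrist_torque': [0.03529105903104444, 0.004646952033343213, 0.019012864948056485], 'grip_width': 0.08503557993632883}
scene [[403.62154085   0.         259.95430617]
 [  0.         403.62154085 199.53002868]
 [  0.           0.           1.        ]] [[ 0.84720335  0.53112739  0.01225476]
 [ 0.36098224 -0.55857353 -0.74678473]
 [-0.38979264  0.63710228 -0.66495292]] [-0.45839944 -0.12735115  1.56971429] 1
top [[393.31572783   0.         255.22124388]
 [  0.         393.31572783 193.57542808]
 [  0.           0.           1.        ]] [[-0.01716248 -0.99975442  0.01401945]
 [-0.9885858   0.01486839 -0.14992345]
 [ 0.14967819 -0.01643249 -0.98859821]] [-0.04542868  0.54534753  1.00186008] 2
```

View pics/scene0.png

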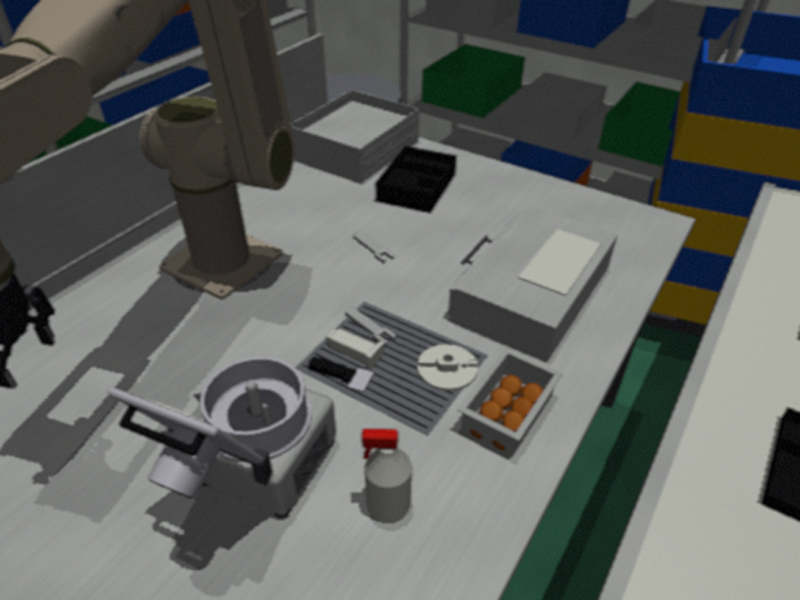

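View pics/top0.png

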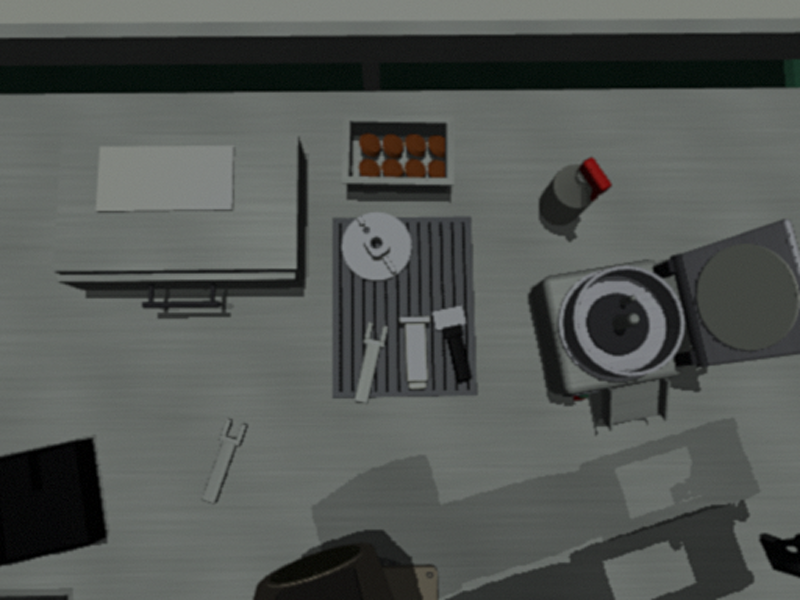

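```bash
cat > h.py <<'E'
from workcell import manip
import numpy as np, cv2
from scipy.optimize import least_squares
def proj(f,P):
    c=np.atleast_2d(P)@np.array(f["R"]).T+np.array(f["t"]); p=c@np.array(f["intrinsics"]).T
    return p[:,:2]/p[:,2:]
def ray(f,uv):
    uv=np.atleast_2d(uv); K=np.array(f["intrinsics"]);R=np.array(f["R"])
    d=np.c_[uv,np.ones(len(uv))]@np.linalg.inv(K).T@R
    return -R.T@np.array(f["t"]),d
def onz(f,uv,z):
    o,d=ray(f,uv); return o+d*((z-o[2])/d[:,2:])
def save(f,name,box=None,sc=None,pts=None):
    im=np.ascontiguousarray(f["img"][:,:,::-1])
    x,y,w,h=box or (0,0,512,384); sc=sc or min(800/w,600/h)
    im=cv2.resize(im[y:y+h,x:x+w],None,fx=sc,fy=sc,interpolation=cv2.INTER_CUBIC)
    if pts is not None:
        for p in np.atleast_2d(pts): cv2.circle(im,(int((p[0]+.5-x)*sc),int((p[1]+.5-y)*sc)),2,(0,0,255),-1)
    cv2.imwrite("pics/"+name+".png",im)
E
python3 - <<'E'
from h import *
names=["cutter","drive_pin","ejector","cabinet","drawer_handle","pusher","brush","lifter","scraper","croquette_pan","spray"]
for c in ["top","scene"]:
    f=manip.grab_frame(c)
    for n in names:
        for r in manip.trace(f,n):
            ys,xs=np.nonzero(r["pixels"]); 
            print(c,n,round(r["score"],2),np.round(r["rect"],1),len(xs),xs.mean().round(1),ys.mean().round(1), onz(f,[xs.mean(),ys.mean()],0.02).round(3)[0])
    if c=="top":
        save(f,"t_mat",(205,130,110,130)); save(f,"t_cut",(335,130,177,150)); save(f,"t_cab",(30,80,170,130))
E
```

```text
top cutter 0.58 [338.2 140.6 173.8 134.7] 14056 427.6 204.1 [ 0.512 -0.522  0.02 ]
top drive_pin 0.68 [258.5 201.6  19.6  49.3] 681 265.9 223.7 [ 0.466 -0.082  0.02 ]
top drive_pin 0.6 [377.  184.7  36.9  42.9] 1242 395.3 206.8 [ 0.506 -0.433  0.02 ]
top ejector 0.89 [216.  136.   49.7  42. ] 1570 241.1 157.5 [ 0.649 -0.018  0.02 ]
top cabinet 0.73 [ 30.7  88.9 163.2 107.8] 15713 115.8 136.2 [0.713 0.327 0.02 ]
top cabinet 0.24 [256.2 199.8  21.7  48.5] 619 265.8 223.4 [ 0.466 -0.082  0.02 ]
top drawer_handle 0.87 [ 34.7 176.8 159.7  17.5] 1974 115.2 180.2 [0.59  0.324 0.02 ]
top pusher 0.87 [256.6 202.8  22.4  46.9] 642 266.2 223.9 [ 0.465 -0.083  0.02 ]
top lifter 0.8 [225.1 208.5  17.5  48.8] 471 236.1 233.1 [ 0.442 -0.002  0.02 ]
top lifter 0.76 [131.4 270.6  27.1  52.6] 571 142.2 296.5 [0.282 0.243 0.02 ]
top scraper 0.62 [279.  198.4  23.9  45.3] 590 290.6 216.6 [ 0.484 -0.149  0.02 ]
top croquette_pan 0.93 [216.8  71.3  75.8  50.1] 3504 254.6 97.5 [ 0.821 -0.057  0.02 ]
top croquette_pan 0.52 [ 37.6 170.9 153.2  22.6] 1787 115.7 180.3 [0.59  0.323 0.02 ]
scene cutter 0.96 [ 68
[... 367 characters left out ...]
5 303.7 166.3 [0.538 0.321 0.02 ]
scene pusher 0.62 [203.3 211.6  44.6  23.1] 468 226.3 221.4 [ 0.463 -0.084  0.02 ]
scene pusher 0.54 [285.1 134.3  50.8  67.2] 338 303.4 166.2 [0.536 0.321 0.02 ]
scene lifter 0.64 [224.2 147.4  31.4  17.9] 169 238.7 158.3 [0.299 0.229 0.02 ]
scene lifter 0.62 [218.9 194.3  34.7  26.2] 259 236.5 208.5 [ 0.456 -0.014  0.02 ]
scene lifter 0.16 [144.6 244.4  38.6  28. ] 837 162.6 261.5 [ 0.403 -0.322  0.02 ]
scene scraper 0.65 [196.4 230.2  37.7  19.3] 425 217.4 238.1 [ 0.483 -0.159  0.02 ]
scene croquette_pan 0.68 [293.4 225.4  62.5  63.9] 2605 324.3 256.0 [ 0.798 -0.044  0.02 ]
scene spray 0.61 [232.1 272.9  26.4  62.1] 1620 246.3 303.6 [ 0.692 -0.31   0.02 ]
```

```bash
python3 -c "
import cv2
for n in ['t_mat','t_cut','t_cab']: print(cv2.imread('pics/'+n+'.png').shape)"
```

```text
(600, 508, 3)
(600, 708, 3)
(600, 785, 3)
```

View pics/t_mat.png

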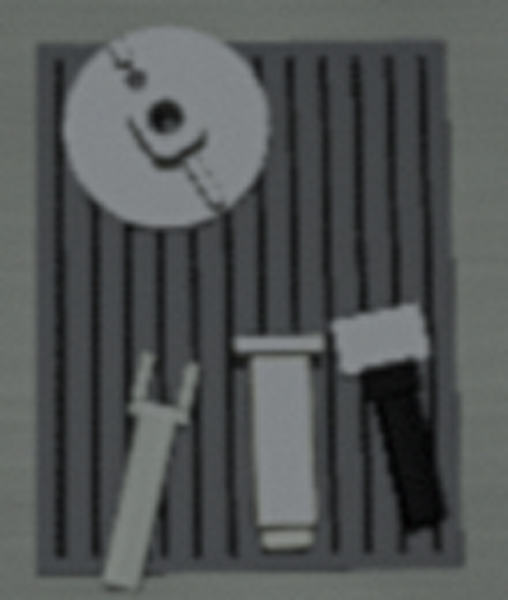

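View pics/t_cut.png

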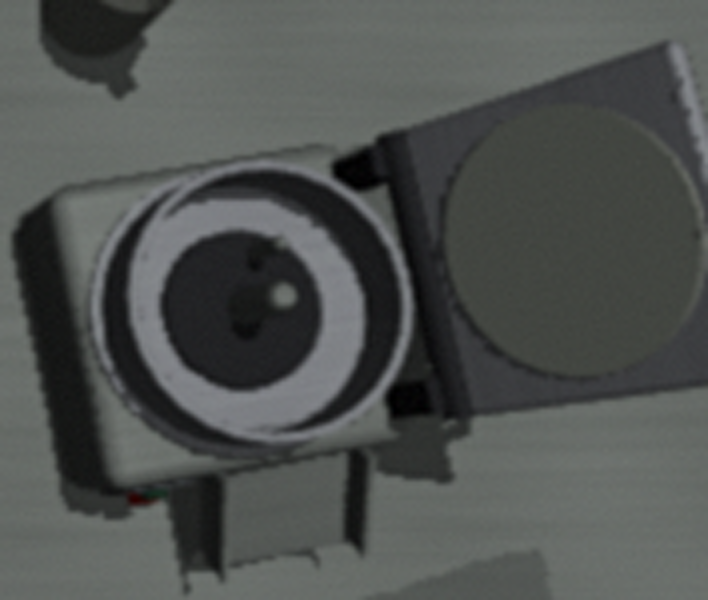

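View pics/t_cab.png

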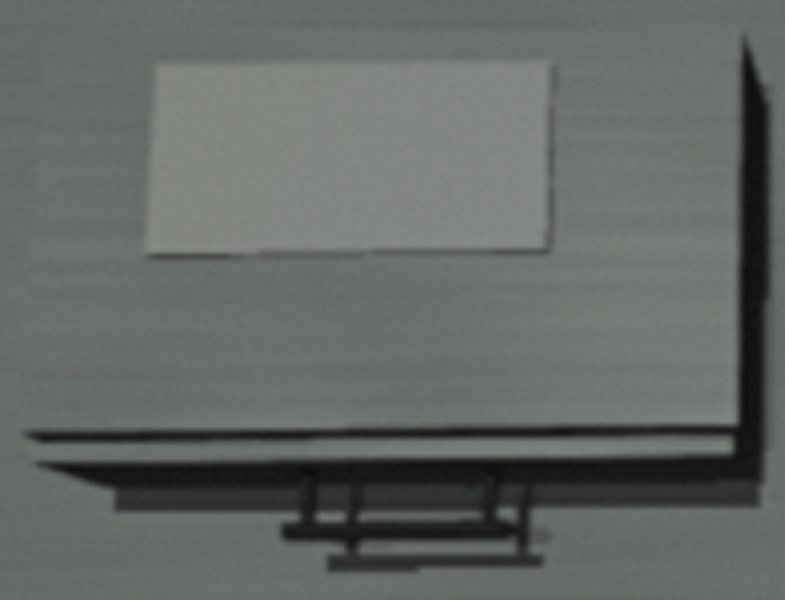

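```bash
python3 - <<'E'
from h import *
f=manip.grab_frame("top")
f2=manip.grab_frame("scene")
g=dict(f); g["img"]=np.clip(f["img"].astype(float)*2.2,0,255).astype(np.uint8)
save(g,"z_shaft",(370,180,50,50),12)
g["img"]=np.clip(f["img"].astype(float)*1.5,0,255).astype(np.uint8)
save(g,"z_ej",(212,132,56,50),11)
g2=dict(f2); g2["img"]=np.clip(f2["img"].astype(float)*1.8,0,255).astype(np.uint8)
save(g2,"z_shaft_s",(120,220,90,60),8.8)
o,_=ray(f,[0,0]);print("topcam",o); print("scenecam",ray(f2,[0,0])[0])
h=onz(f,[[91.1,194.8],[142.2,194.6]],0.062);print(h)
print(onz(f,[[30+22/4.615,80+435/4.615],[30+738/4.615,80+428/4.615]],0.1))
E
```

```text
topcam [ 0.38838656 -0.03706291  1.07283434]
scenecam [ 1.04619213 -0.82773504  0.95429978]
[[0.54460862 0.3701374  0.062     ]
 [0.5431491  0.23868818 0.062     ]]
[[0.59282182 0.49720957 0.1       ]
 [0.59116526 0.11018443 0.1       ]]
```

View pics/z_shaft.png

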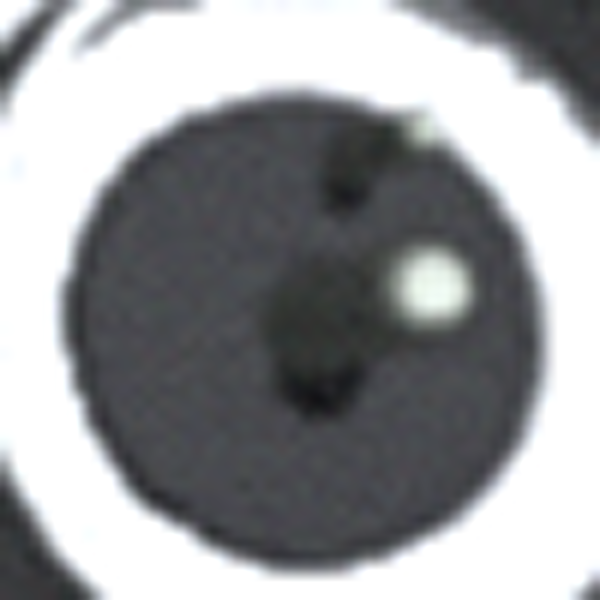

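View pics/z_ej.png

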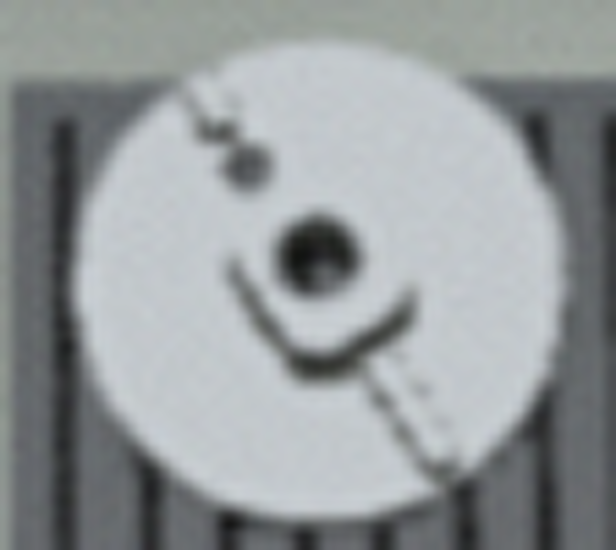

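View pics/z_shaft_s.png

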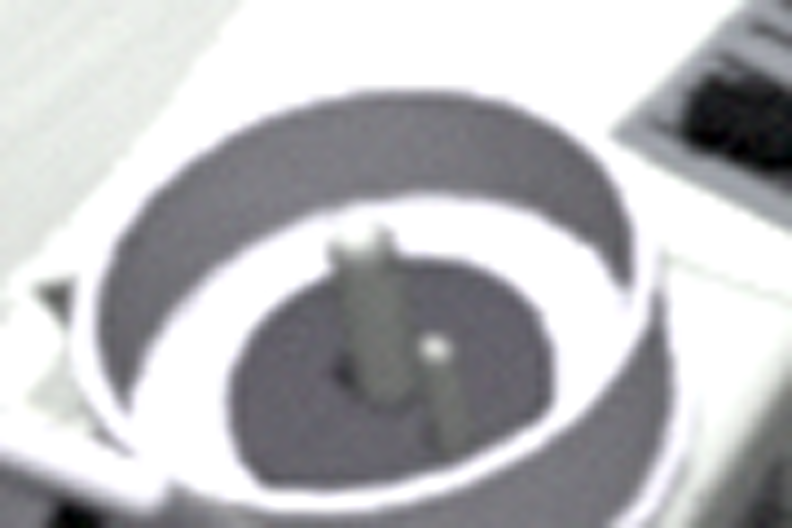

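```bash
python3 - <<'E'
from h import *
f=manip.grab_frame("top"); f2=manip.grab_frame("scene")
def px(b,sc,p): return np.array([b[0],b[1]])+(np.array(p)+.5)/sc-.5
A=[(f,px((370,180),12,(432,287)),(0,0,.204)),(f,px((370,180),12,(425,128)),(34e-3,0,.184)),(f,px((370,180),12,(306,331)),(0,0,.140)),
(f2,px((120,220),8.8,(361,238)),(0,0,.204)),(f2,px((120,220),8.8,(434,348)),(34e-3,0,.184))]
def P(v,l): c,s=np.cos(v[2]),np.sin(v[2]); return np.array([v[0]+c*l[0]-s*l[1],v[1]+s*l[0]+c*l[1],l[2]])
def res(v): return np.concatenate([proj(a,P(v,l))[0]-u for a,u,l in A])
for a,u,l in A: print(onz(a,u,l[2]))
r=least_squares(res,[.5,-.43,0]);print("drive",r.x[:2],np.degrees(r.x[2]),r.fun.round(2))
for m in (0,.003,.006):
  B=[(f,px((212,132),11,(317,255)),(0,0,.030)),(f,px((212,132),11,(247,166)),(34e-3,0,.006)),(f,px((212,132),11,(321,280)),(0,0,.004))]
  def res(v): return np.concatenate([proj(a,P(v,l)+[0,0,m])[0]-u for a,u,l in B])
  r=least_squares(res,[.65,0,0.5]);print("ej",m,r.x[:2],np.degrees(r.x[2]),r.fun.round(2))
E
```

```text
[[ 0.49250379 -0.38754536  0.204     ]]
[[ 0.52561363 -0.39656105  0.184     ]]
[[ 0.49171058 -0.387378    0.14      ]]
[[ 0.49342062 -0.38932752  0.204     ]]
[[ 0.52368467 -0.39719669  0.184     ]]
drive [ 0.49223974 -0.38786761] -15.608258225719627 [ 0.15  0.11  0.22  0.27  0.19 -0.22  0.05 -0.57  0.45  0.17]
ej 0 [ 0.65402522 -0.01589345] 31.674605398166825 [ 0.03 -0.08  0.08  0.13 -0.11 -0.04]
ej 0.003 [ 0.65324529 -0.01596821] 31.664877228808294 [ 0.04 -0.08  0.07  0.11 -0.11 -0.03]
ej 0.006 [ 0.65246536 -0.01604295] 31.655098112588096 [ 0.04 -0.07  0.06  0.09 -0.1  -0.02]
```

```bash
cat >> h.py <<'E'
from scipy.spatial.transform import Rotation as Ro
def down(yaw):
    a=np.radians(yaw); x=np.array([np.cos(a),np.sin(a),0]); z=np.array([0,0,-1.]); return np.c_[x,np.cross(z,x),z]
def rel(pos,yaw,s=None):
    "row for world pos of TCP with tool down, tool x at yaw"
    s=s or manip.read_state(); R0=np.array(s["tool_rot"]); p0=np.array(s["eef_pos"])
    t=R0.T@(np.array(pos)-p0)*1000; r=Ro.from_matrix(R0.T@down(yaw)).as_rotvec(degrees=True)
    print("t",t.round(1),"r",r.round(1),"| now",p0.round(4),"yaw",np.degrees(np.arctan2(R0[1,0],R0[0,0])).round(1),"t",round(s["t"],2),"F",np.round(s["force"],1),"w",round(s["grip_width"]*1000,1))
E
python3 -c "
from h import *
rel([.5435,.304,.2],0)"
```

```text
t [-695.6 -615.4   42.3] r [  0.    0.  -69.6] | now [ 0.209  -0.5624  0.2423] yaw -69.6 t 1.5 F [ 0.8 -0.6 -0.8] w 85.3
```

Call:
{"op": "drive_tool", "data": {"commands": [{"tx": -695.6, "ty": -615.4, "tz": 0, "rz": -69.6, "claw": 24}, {"tx": -695.6, "ty": -615.4, "tz": 0, "rz": -69.6, "claw": 24}, {"tx": -695.6, "ty": -615.4, "tz": 0, "rz": -69.6, "claw": 24}, {"tx": -695.6, "ty": -615.4, "tz": 0, "rz": -69.6, "claw": 24}, {"tx": -695.6, "ty": -615.4, "tz": 0, "rz": -69.6, "claw": 24}, {"tx": -695.6, "ty": -615.4, "tz": 0, "rz": -69.6, "claw": 24}, {"tx": -695.6, "ty": -615.4, "tz": 0, "rz": -69.6, "claw": 24}, {"tx": -695.6, "ty": -615.4, "tz": 0, "rz": -69.6, "claw": 24}]}}

```text
invalid input at $.commands[0]: expected keys rx, ry, rz, tx, ty, tz, claw
```

```bash
python3 -c "
from h import *
rel([.5435,.304,.16],0)"
```

```text
t [-695.6 -615.4   82.3] r [  0.    0.  -69.6] | now [ 0.209  -0.5624  0.2423] yaw -69.6 t 1.5 F [ 0.8 -0.6 -0.8] w 85.3
```

Call:
{"op": "drive_tool", "data": {"commands": [{"rx": 0, "ry": 0, "tx": -695.6, "ty": -615.4, "tz": 0, "rz": -69.6, "claw": 24}, {"rx": 0, "ry": 0, "tx": -695.6, "ty": -615.4, "tz": 0, "rz": -69.6, "claw": 24}, {"rx": 0, "ry": 0, "tx": -695.6, "ty": -615.4, "tz": 0, "rz": -69.6, "claw": 24}, {"rx": 0, "ry": 0, "tx": -695.6, "ty": -615.4, "tz": 0, "rz": -69.6, "claw": 24}, {"rx": 0, "ry": 0, "tx": -695.6, "ty": -615.4, "tz": 0, "rz": -69.6, "claw": 24}, {"rx": 0, "ry": 0, "tx": -695.6, "ty": -615.4, "tz": 0, "rz": -69.6, "claw": 24}, {"rx": 0, "ry": 0, "tx": -695.6, "ty": -615.4, "tz": 0, "rz": -69.6, "claw": 24}, {"rx": 0, "ry": 0, "tx": -695.6, "ty": -615.4, "tz": 0, "rz": -69.6, "claw": 24}]}}

```text
t: 2.5
eef_pos: [0.3896, -0.0941, 0.2427]
tool_rot: [[1.0, 0.001, 0.002], [0.001, -1.0, -0.001], [0.002, 0.001, -1.0]]
force: [0.9, -0.5, -0.5]
grip_width: 0.0239
```

```bash
python3 -c "
from h import *
rel([.5435,.304,.16],0)"
```

```text
t [ 154.1 -398.1   82.7] r [ 0.  -0.1  0. ] | now [ 0.3896 -0.0941  0.2427] yaw 0.0 t 2.5 F [ 0.9 -0.5 -0.5] w 23.9
```

Call:
{"op": "drive_tool", "data": {"commands": [{"rx": 0, "ry": 0, "rz": 0, "tx": 154, "ty": -398, "tz": 82, "claw": 24}, {"rx": 0, "ry": 0, "rz": 0, "tx": 154, "ty": -398, "tz": 82, "claw": 24}, {"rx": 0, "ry": 0, "rz": 0, "tx": 154, "ty": -398, "tz": 82, "claw": 24}, {"rx": 0, "ry": 0, "rz": 0, "tx": 154, "ty": -398, "tz": 82, "claw": 24}, {"rx": 0, "ry": 0, "rz": 0, "tx": 154, "ty": -398, "tz": 82, "claw": 24}, {"rx": 0, "ry": 0, "rz": 0, "tx": 154, "ty": -398, "tz": 82, "claw": 24}, {"rx": 0, "ry": 0, "rz": 0, "tx": 154, "ty": -398, "tz": 82, "claw": 24}, {"rx": 0, "ry": 0, "rz": 0, "tx": 154, "ty": -398, "tz": 82, "claw": 24}]}}

```text
t: 3.5
eef_pos: [0.5423, 0.307, 0.157]
tool_rot: [[1.0, 0.005, -0.003], [0.005, -1.0, -0.002], [-0.003, 0.002, -1.0]]
force: [-1.0, -0.0, -0.1]
grip_width: 0.0239
```

```bash
python3 -c "
from h import *
rel([.5435,.304,.052],0)
f=manip.grab_frame('top'); save(f,'h1',(70,130,110,90))
f=manip.grab_frame('scene'); save(f,'h1s',(250,100,110,100))"
```

```text
t [  1.6   2.8 105. ] r [0.1 0.2 0.3] | now [0.5423 0.307  0.157 ] yaw 0.3 t 3.5 F [-1.  -0.  -0.1] w 23.9
```

View pics/h1.png

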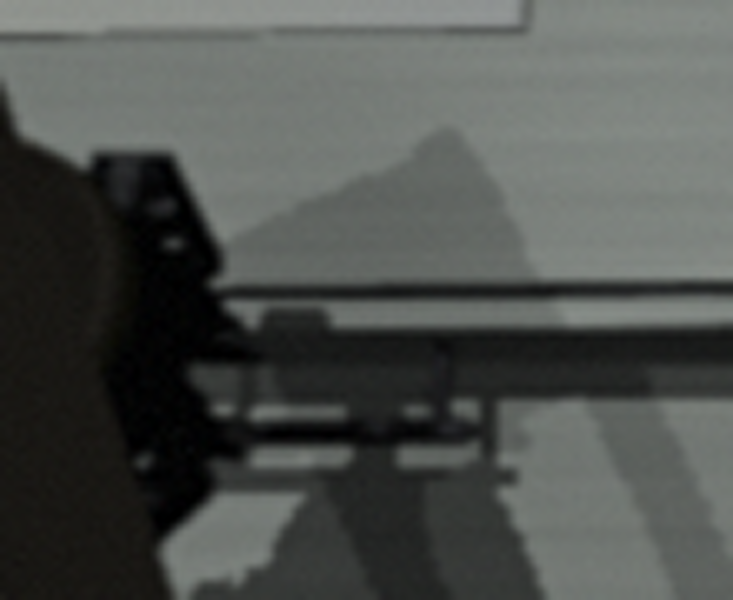

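View pics/h1s.png

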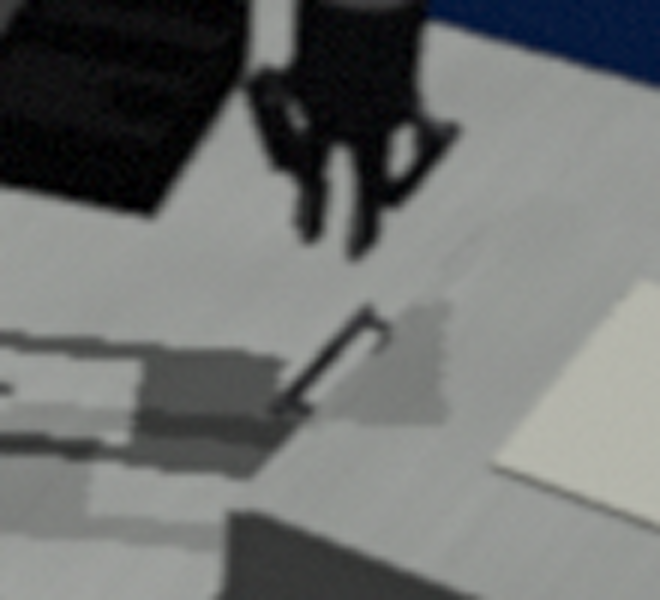

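Call:
{"op": "drive_tool", "data": {"commands": [{"rx": 0, "ry": 0, "rz": 0, "tx": 1.6, "ty": 3, "tz": 25, "claw": 24}, {"rx": 0, "ry": 0, "rz": 0, "tx": 1.6, "ty": 3, "tz": 50, "claw": 24}, {"rx": 0, "ry": 0, "rz": 0, "tx": 1.6, "ty": 3, "tz": 70, "claw": 24}, {"rx": 0, "ry": 0, "rz": 0, "tx": 1.6, "ty": 3, "tz": 90, "claw": 24}, {"rx": 0, "ry": 0, "rz": 0, "tx": 1.6, "ty": 3, "tz": 105, "claw": 24}, {"rx": 0, "ry": 0, "rz": 0, "tx": 1.6, "ty": 3, "tz": 105, "claw": 0}, {"rx": 0, "ry": 0, "rz": 0, "tx": 1.6, "ty": 3, "tz": 105, "claw": 0}, {"rx": 0, "ry": 0, "rz": 0, "tx": 1.6, "ty": 3, "tz": 105, "claw": 0}], "squeeze": 40}}

```text
t: 4.6
eef_pos: [0.5454, 0.3017, 0.0583]
tool_rot: [[1.0, 0.002, 0.002], [0.002, -1.0, -0.0], [0.002, 0.0, -1.0]]
force: [-11.1, -1.7, 23.3]
grip_width: 0.0095
```

```bash
python3 -c "
from h import *
rel([.5435-.18,.304,.052],0)"
```

```text
t [-181.9   -2.7    5.9] r [ 0.  -0.1  0.1] | now [0.5454 0.3017 0.0583] yaw 0.1 t 4.6 F [-11.1  -1.7  23.3] w 9.5
```

Call:
{"op": "drive_tool", "data": {"commands": [{"rx": 0, "ry": 0, "rz": 0, "tx": -10, "ty": 0, "tz": 0, "claw": 0}, {"rx": 0, "ry": 0, "rz": 0, "tx": -35, "ty": 0, "tz": 0, "claw": 0}, {"rx": 0, "ry": 0, "rz": 0, "tx": -65, "ty": 0, "tz": 0, "claw": 0}, {"rx": 0, "ry": 0, "rz": 0, "tx": -95, "ty": 0, "tz": 0, "claw": 0}, {"rx": 0, "ry": 0, "rz": 0, "tx": -125, "ty": 0, "tz": 0, "claw": 0}, {"rx": 0, "ry": 0, "rz": 0, "tx": -150, "ty": 0, "tz": 0, "claw": 0}, {"rx": 0, "ry": 0, "rz": 0, "tx": -165, "ty": 0, "tz": 0, "claw": 0}, {"rx": 0, "ry": 0, "rz": 0, "tx": -175, "ty": 0, "tz": 0, "claw": 0}]}}

```text
t: 5.6
eef_pos: [0.3703, 0.3019, 0.0584]
tool_rot: [[1.0, 0.003, 0.003], [0.003, -1.0, 0.001], [0.003, -0.001, -1.0]]
force: [2.1, 4.7, 1.5]
grip_width: 0.0091
```

```bash
python3 -c "
from h import *
rel([.5445-.183,.3017,.0583],0)"
```

```text
t [-8.8  0.2  0.1] r [-0.1 -0.2  0.1] | now [0.3703 0.3019 0.0584] yaw 0.1 t 5.6 F [2.1 4.7 1.5] w 9.1
```

Call:
{"op": "drive_tool", "data": {"commands": [{"rx": 0, "ry": 0, "rz": 0, "tx": -3, "ty": 0, "tz": 0, "claw": 0}, {"rx": 0, "ry": 0, "rz": 0, "tx": -5, "ty": 0, "tz": 0, "claw": 0}, {"rx": 0, "ry": 0, "rz": 0, "tx": -7, "ty": 0, "tz": 0, "claw": 0}, {"rx": 0, "ry": 0, "rz": 0, "tx": -8, "ty": 0, "tz": 0, "claw": 0}, {"rx": 0, "ry": 0, "rz": 0, "tx": -8, "ty": 0, "tz": 0, "claw": 0}, {"rx": 0, "ry": 0, "rz": 0, "tx": -8, "ty": 0, "tz": 0, "claw": 0}, {"rx": 0, "ry": 0, "rz": 0, "tx": -8, "ty": 0, "tz": 0, "claw": 0}, {"rx": 0, "ry": 0, "rz": 0, "tx": -8, "ty": 0, "tz": 0, "claw": 0}]}}

```text
t: 6.6
eef_pos: [0.3651, 0.3019, 0.0585]
tool_rot: [[1.0, 0.002, 0.009], [0.002, -1.0, 0.002], [0.009, -0.002, -1.0]]
force: [15.0, 3.3, -10.5]
grip_width: 0.009
```

Call:
{"op": "drive_tool", "data": {"commands": [{"rx": 0, "ry": 0, "rz": 0, "tx": 0, "ty": 0, "tz": 0, "claw": 26}, {"rx": 0, "ry": 0, "rz": 0, "tx": 0, "ty": 0, "tz": 0, "claw": 26}, {"rx": 0, "ry": 0, "rz": 0, "tx": 0, "ty": 0, "tz": 0, "claw": 26}, {"rx": 0, "ry": 0, "rz": 0, "tx": 0, "ty": 0, "tz": -30, "claw": 26}, {"rx": 0, "ry": 0, "rz": 0, "tx": 0, "ty": 0, "tz": -80, "claw": 30}, {"rx": 0, "ry": 0, "rz": 0, "tx": 0, "ty": 0, "tz": -140, "claw": 60}, {"rx": 0, "ry": 0, "rz": 0, "tx": 0, "ty": 0, "tz": -190, "claw": 60}, {"rx": 0, "ry": 0, "rz": 0, "tx": 0, "ty": 0, "tz": -190, "claw": 60}]}}

```text
t: 7.6
eef_pos: [0.3655, 0.3029, 0.2538]
tool_rot: [[1.0, 0.002, 0.016], [0.002, -1.0, 0.007], [0.016, -0.007, -1.0]]
force: [-0.3, -0.2, 0.2]
grip_width: 0.0601
```

```bash
python3 -c "
from h import *
rel([.6532,-.016,.16],-58.3)"
```

```text
t [285.6 320.1  96.2] r [-0.8 -0.6 58.4] | now [0.3655 0.3029 0.2538] yaw 0.1 t 7.6 F [-0.3 -0.2  0.2] w 60.1
```

Call:
{"op": "drive_tool", "data": {"commands": [{"rx": 0, "ry": -0.5, "rz": 58.4, "tx": 285.6, "ty": 320, "tz": 60, "claw": 60}, {"rx": 0, "ry": -0.5, "rz": 58.4, "tx": 285.6, "ty": 320, "tz": 60, "claw": 60}, {"rx": 0, "ry": -0.5, "rz": 58.4, "tx": 285.6, "ty": 320, "tz": 60, "claw": 60}, {"rx": 0, "ry": -0.5, "rz": 58.4, "tx": 285.6, "ty": 320, "tz": 60, "claw": 60}, {"rx": 0, "ry": -0.5, "rz": 58.4, "tx": 285.6, "ty": 320, "tz": 60, "claw": 60}, {"rx": 0, "ry": -0.5, "rz": 58.4, "tx": 285.6, "ty": 320, "tz": 60, "claw": 60}, {"rx": 0, "ry": -0.5, "rz": 58.4, "tx": 285.6, "ty": 320, "tz": 60, "claw": 60}, {"rx": 0, "ry": -0.5, "rz": 58.4, "tx": 285.6, "ty": 320, "tz": 96, "claw": 60}]}}

```text
t: 8.6
eef_pos: [0.6561, -0.0199, 0.1603]
tool_rot: [[0.522, -0.853, 0.012], [-0.853, -0.522, 0.01], [-0.002, -0.015, -1.0]]
force: [0.4, 1.1, 0.1]
grip_width: 0.0602
```

```bash
python3 -c "
from h import *
rel([.6532,-.016,.026],-58.3)
f=manip.grab_frame('top'); save(f,'d1')
f=manip.grab_frame('scene'); save(f,'d1s')"
```

```text
t [ -4.5   2.6 134.3] r [-0.9  0.1 -0.2] | now [ 0.6561 -0.0199  0.1603] yaw -58.5 t 8.6 F [0.4 1.1 0.1] w 60.2
```

View pics/d1.png

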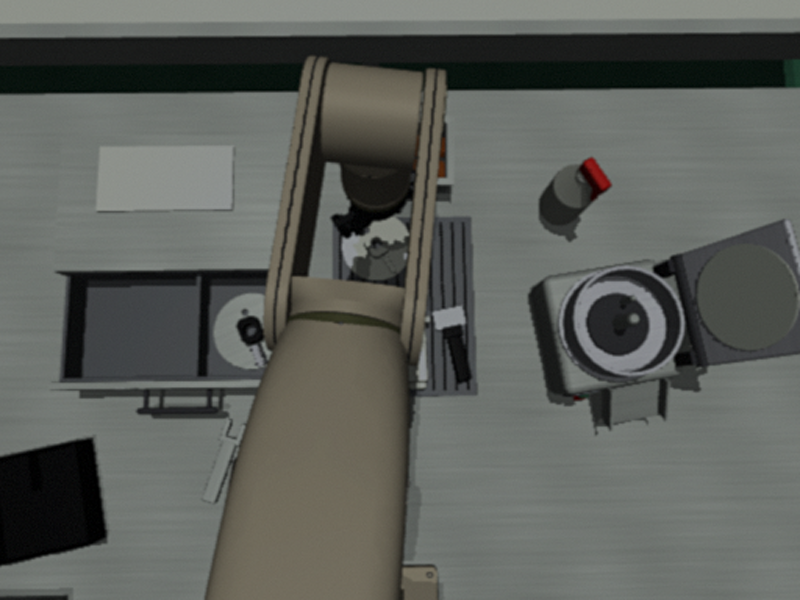

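View pics/d1s.png

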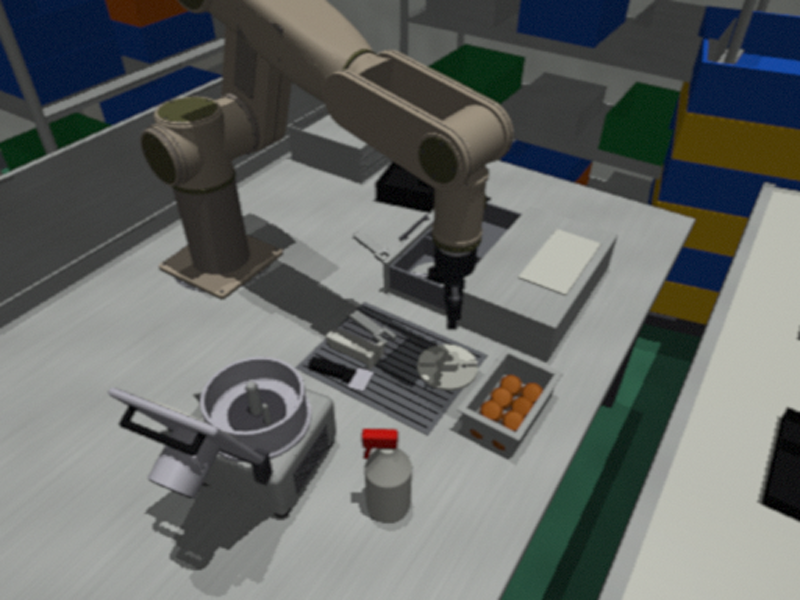

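Call:
{"op": "drive_tool", "data": {"commands": [{"rx": -0.9, "ry": 0, "rz": 0, "tx": -4.5, "ty": 2.6, "tz": 40, "claw": 60}, {"rx": -0.9, "ry": 0, "rz": 0, "tx": -4.5, "ty": 2.6, "tz": 75, "claw": 60}, {"rx": -0.9, "ry": 0, "rz": 0, "tx": -4.5, "ty": 2.6, "tz": 105, "claw": 60}, {"rx": -0.9, "ry": 0, "rz": 0, "tx": -4.5, "ty": 2.6, "tz": 125, "claw": 60}, {"rx": -0.9, "ry": 0, "rz": 0, "tx": -4.5, "ty": 2.6, "tz": 132, "claw": 60}, {"rx": -0.9, "ry": 0, "rz": 0, "tx": -4.5, "ty": 2.6, "tz": 133, "claw": 60}, {"rx": -0.9, "ry": 0, "rz": 0, "tx": -4.5, "ty": 2.6, "tz": 133, "claw": 60}, {"rx": -0.9, "ry": 0, "rz": 0, "tx": -4.5, "ty": 2.6, "tz": 133, "claw": 60}]}}

```text
t: 9.7
eef_pos: [0.6457, -0.0125, 0.0214]
tool_rot: [[0.524, -0.852, -0.014], [-0.852, -0.524, 0.004], [-0.01, 0.01, -1.0]]
force: [-0.1, 0.2, -1.1]
grip_width: 0.0599
```

```bash
python3 -c "
from h import *
rel([.6532,-.016,.026],-58.3)
f=manip.grab_frame('top'); save(f,'e1',(205,130,70,60))
f=manip.grab_frame('scene'); save(f,'e1s',(250,190,70,60))"
```

```text
t [ 6.9 -4.4 -4.7] r [ 0.5  0.6 -0.1] | now [ 0.6457 -0.0125  0.0214] yaw -58.4 t 9.7 F [-0.1  0.2 -1.1] w 59.9
```

View pics/e1s.png

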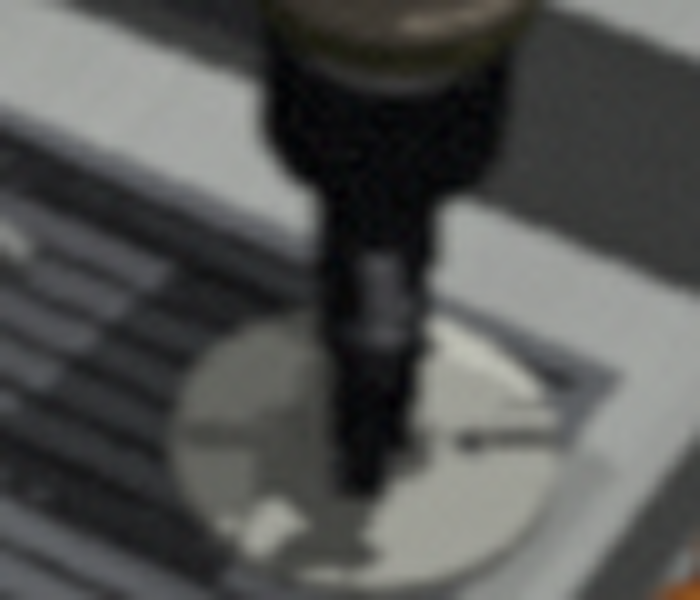

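View pics/e1.png

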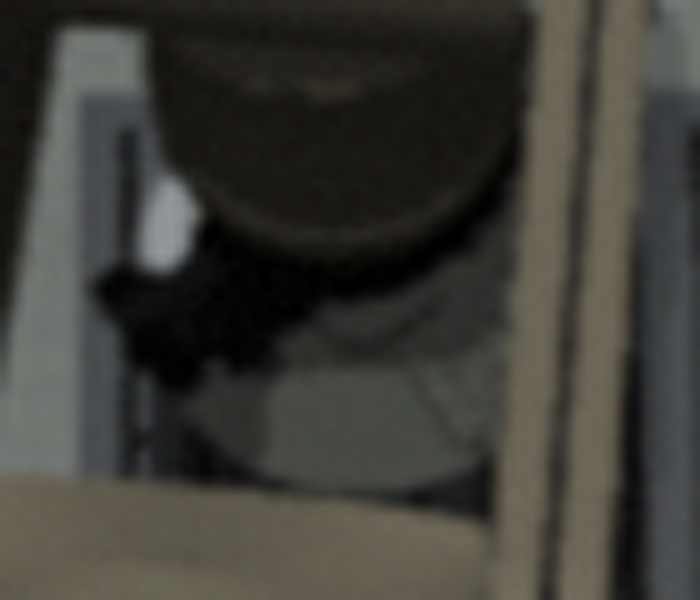

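```bash
python3 -c "
from h import *
print(np.round(manip.read_state()['qvel'],2))
rel([.6532,-.016,.026],-58.3)"
```

```text
[-0.06  0.24  0.25 -0.08 -0.01  0.02]
t [ 7.1 -4.7 -5.2] r [ 0.6  0.6 -0.1] | now [ 0.6454 -0.0124  0.021 ] yaw -58.4 t 9.8 F [-0.7  1.  -0.1] w 60.2
```

Call:
{"op": "drive_tool", "data": {"commands": [{"rx": 0.6, "ry": 0.6, "rz": 0, "tx": 7, "ty": -4.7, "tz": -5, "claw": 60}, {"rx": 0.6, "ry": 0.6, "rz": 0, "tx": 7, "ty": -4.7, "tz": -5, "claw": 60}, {"rx": 0.6, "ry": 0.6, "rz": 0, "tx": 7, "ty": -4.7, "tz": -5, "claw": 60}, {"rx": 0.6, "ry": 0.6, "rz": 0, "tx": 7, "ty": -4.7, "tz": -5, "claw": 60}, {"rx": 0.6, "ry": 0.6, "rz": 0, "tx": 7, "ty": -4.7, "tz": -5, "claw": 60}, {"rx": 0.6, "ry": 0.6, "rz": 0, "tx": 7, "ty": -4.7, "tz": -5, "claw": 60}, {"rx": 0.6, "ry": 0.6, "rz": 0, "tx": 7, "ty": -4.7, "tz": -5, "claw": 60}, {"rx": 0.6, "ry": 0.6, "rz": 0, "tx": 7, "ty": -4.7, "tz": -5, "claw": 60}]}}

```text
t: 10.8
eef_pos: [0.6531, -0.0159, 0.0258]
tool_rot: [[0.524, -0.852, 0.0], [-0.852, -0.524, 0.0], [-0.0, -0.0, -1.0]]
force: [0.5, -0.3, 0.2]
grip_width: 0.06
```

```bash
python3 -c "
from h import *
print(np.round(manip.read_state()['qvel'],2))
rel([.6532,-.016,.026],-58.3)"
```

```text
[-0.01  0.08 -0.04 -0.04  0.07  0.  ]
t [ 0.1 -0.  -0.2] r [-0.   0.  -0.1] | now [ 0.6531 -0.0159  0.0258] yaw -58.4 t 10.8 F [ 0.5 -0.3  0.2] w 60.0
```

Call:
{"op": "drive_tool", "data": {"commands": [{"rx": 0, "ry": 0, "rz": 0, "tx": 0, "ty": 0, "tz": 0, "claw": 30}, {"rx": 0, "ry": 0, "rz": 0, "tx": 0, "ty": 0, "tz": 0, "claw": 30}, {"rx": 0, "ry": 0, "rz": 0, "tx": 0, "ty": 0, "tz": 0, "claw": 20}, {"rx": 0, "ry": 0, "rz": 0, "tx": 0, "ty": 0, "tz": 0, "claw": 20}, {"rx": 0, "ry": 0, "rz": 0, "tx": 0, "ty": 0, "tz": 0, "claw": 20}, {"rx": 0, "ry": 0, "rz": 0, "tx": 0, "ty": 0, "tz": 0, "claw": 20}, {"rx": 0, "ry": 0, "rz": 0, "tx": 0, "ty": 0, "tz": 0, "claw": 20}, {"rx": 0, "ry": 0, "rz": 0, "tx": 0, "ty": 0, "tz": 0, "claw": 20}], "squeeze": 60}}

```text
t: 11.8
eef_pos: [0.6534, -0.016, 0.0261]
tool_rot: [[0.524, -0.852, 0.001], [-0.852, -0.524, 0.0], [0.0, -0.001, -1.0]]
force: [0.6, 0.2, 4.7]
grip_width: 0.0347
```

```bash
python3 -c "
from h import *
rel([.4924,-.388,.27],-105.6)"
```

```text
t [ 232.4  332.  -244.1] r [-0.   0.  47.2] | now [ 0.6534 -0.016   0.0261] yaw -58.4 t 11.8 F [0.6 0.2 4.7] w 34.7
```

Call:
{"op": "drive_tool", "data": {"commands": [{"rx": 0, "ry": 0, "rz": 0, "tx": 0, "ty": 0, "tz": -10, "claw": 20}, {"rx": 0, "ry": 0, "rz": 0, "tx": 0, "ty": 0, "tz": -40, "claw": 20}, {"rx": 0, "ry": 0, "rz": 0, "tx": 0, "ty": 0, "tz": -80, "claw": 20}, {"rx": 0, "ry": 0, "rz": 0, "tx": 10, "ty": 15, "tz": -130, "claw": 20}, {"rx": 0, "ry": 0, "rz": 5, "tx": 30, "ty": 43, "tz": -180, "claw": 20}, {"rx": 0, "ry": 0, "rz": 10, "tx": 60, "ty": 86, "tz": -220, "claw": 20}, {"rx": 0, "ry": 0, "rz": 18, "tx": 92, "ty": 131, "tz": -244, "claw": 20}, {"rx": 0, "ry": 0, "rz": 26, "tx": 124, "ty": 177, "tz": -244, "claw": 20}]}}

```text
t: 12.8
eef_pos: [0.5676, -0.2162, 0.2734]
tool_rot: [[0.094, -0.996, 0.005], [-0.996, -0.094, -0.002], [0.002, -0.005, -1.0]]
force: [-0.1, 0.0, -1.5]
grip_width: 0.0341
```

```bash
python3 -c "
from h import *
rel([.4924,-.388,.26],-105.6)"
```

```text
t [163.9  91.1  13.4] r [-0.3 -0.1 21. ] | now [ 0.5676 -0.2162  0.2734] yaw -84.6 t 12.8 F [-0.1  0.  -1.5] w 34.1
```

Call:
{"op": "drive_tool", "data": {"commands": [{"rx": 0, "ry": 0, "rz": 6, "tx": 45, "ty": 25, "tz": 3, "claw": 20}, {"rx": 0, "ry": 0, "rz": 12, "tx": 90, "ty": 50, "tz": 6, "claw": 20}, {"rx": 0, "ry": 0, "rz": 17, "tx": 125, "ty": 70, "tz": 10, "claw": 20}, {"rx": 0, "ry": 0, "rz": 21, "tx": 150, "ty": 83, "tz": 13, "claw": 20}, {"rx": 0, "ry": 0, "rz": 21, "tx": 160, "ty": 89, "tz": 13, "claw": 20}, {"rx": 0, "ry": 0, "rz": 21, "tx": 164, "ty": 91, "tz": 13, "claw": 20}, {"rx": 0, "ry": 0, "rz": 21, "tx": 164, "ty": 91, "tz": 13, "claw": 20}, {"rx": 0, "ry": 0, "rz": 21, "tx": 164, "ty": 91, "tz": 13, "claw": 20}]}}

```text
t: 13.8
eef_pos: [0.4931, -0.3871, 0.2605]
tool_rot: [[-0.267, -0.964, 0.005], [-0.964, 0.267, -0.002], [0.0, -0.005, -1.0]]
force: [-0.3, 0.2, -2.0]
grip_width: 0.0344
```

```bash
python3 -c "
from h import *
rel([.4924,-.388,.26],-105.6)
f=manip.grab_frame('top'); save(f,'c1',(335,130,110,90))
f=manip.grab_frame('scene'); save(f,'c1s',(100,180,110,90))"
```

```text
t [1.  0.4 0.5] r [-0.3 -0.   0.1] | now [ 0.4931 -0.3871  0.2605] yaw -105.5 t 13.8 F [-0.3  0.2 -2. ] w 34.4
```

View pics/c1.png

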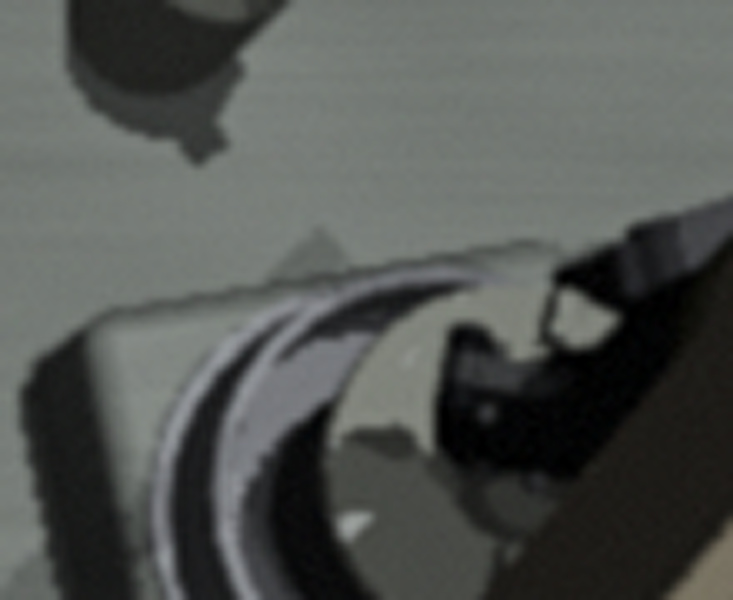

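View pics/c1s.png

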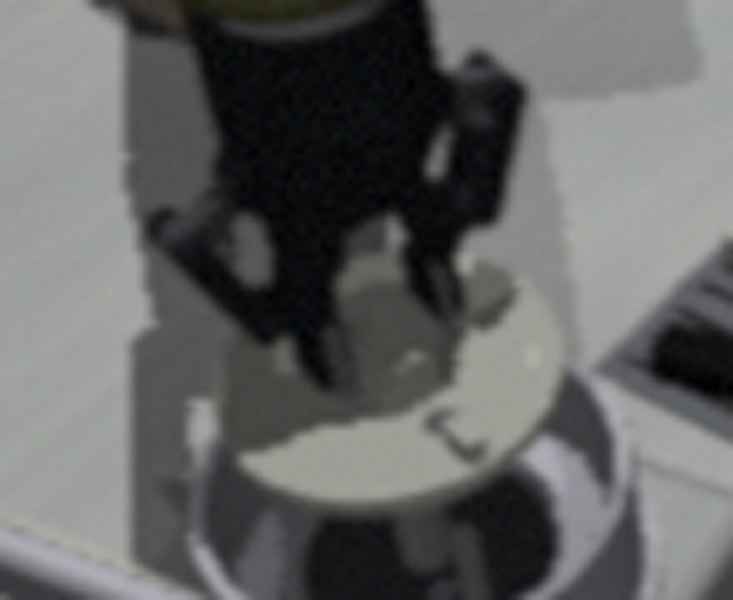

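```bash
cat > fit.py <<'E'
from h import *
f=manip.grab_frame('top'); f2=manip.grab_frame('scene')
sc=600/90
T=np.array([[330,480],[331,440],[340,410],[370,350],[400,323],[430,304]]);S=np.array([[300,492],[340,501],[380,503],[420,500],[450,491],[490,471],[530,440],[556,400]])
T=np.array([335,130])+(T+.5)/sc-.5;S=np.array([100,180])+(S+.5)/sc-.5
def res(v):
    out=[]
    for a,u in ((f,T),(f2,S)):
        p=onz(a,u,v[2]); out.append((np.hypot(p[:,0]-v[0],p[:,1]-v[1])-.062)*1000)
    return np.concatenate(out)
r=least_squares(res,[.493,-.387,.237],x_scale=.01);print(r.x,r.fun.round(1))
for z in (.235,.2375,.24):
    r=least_squares(lambda v:res([v[0],v[1],z]),[.493,-.387],x_scale=.01);print(z,r.x,r.fun.round(1))
E
python3 fit.py
```

```text
[ 0.49372346 -0.38803737  0.24301577] [ 0.1  0.  -0.8 -0.2 -0.7 -0.5 -1.5 -1.2 -0.4  1.   1.1  0.6  0.6 -0.4]
0.235 [ 0.48838747 -0.38549196] [-5.  -3.5 -3.   0.8  2.2  3.8 -3.4 -3.1 -2.2 -0.4 -0.2 -0.1  0.5  0.3]
0.2375 [ 0.49002218 -0.38633352] [-3.5 -2.5 -2.3  0.4  1.2  2.4 -2.8 -2.5 -1.7  0.   0.2  0.1  0.5  0.1]
0.24 [ 0.49168374 -0.38713162] [-1.9 -1.4 -1.7  0.1  0.3  1.  -2.3 -1.9 -1.1  0.5  0.6  0.4  0.6 -0.1]
```

Call:
{"op": "drive_tool", "data": {"commands": [{"rx": -0.3, "ry": 0, "rz": 0, "tx": 1, "ty": 0, "tz": 10, "claw": 20}, {"rx": -0.3, "ry": 0, "rz": 0, "tx": 1, "ty": 0, "tz": 20, "claw": 20}, {"rx": -0.3, "ry": 0, "rz": 0, "tx": 1, "ty": 0, "tz": 28, "claw": 20}, {"rx": -0.3, "ry": 0, "rz": 0, "tx": 1, "ty": 0, "tz": 34, "claw": 20}, {"rx": -0.3, "ry": 0, "rz": 0, "tx": 1, "ty": 0, "tz": 40, "claw": 20}, {"rx": -0.3, "ry": 0, "rz": 0, "tx": 1, "ty": 0, "tz": 44, "claw": 20}, {"rx": -0.3, "ry": 0, "rz": 0, "tx": 1, "ty": 0, "tz": 47, "claw": 20}, {"rx": -0.3, "ry": 0, "rz": 0, "tx": 1, "ty": 0, "tz": 50, "claw": 20}]}}

```text
t: 15.0
eef_pos: [0.493, -0.3885, 0.2106]
tool_rot: [[-0.268, -0.963, 0.0], [-0.963, 0.268, -0.0], [0.0, -0.001, -1.0]]
force: [0.2, 2.4, -0.0]
grip_width: 0.0342
```

```bash
python3 -c "
from h import *
print(np.round(manip.read_state()['wrist_torque'],2))
rel([.4930,-.3882,.20],-105.6)"
```

```text
[ 0.31 -0.07  0.06]
t [-0.3  0.1 10.6] r [-0.  -0.   0.1] | now [ 0.493  -0.3885  0.2106] yaw -105.5 t 15.0 F [ 0.2  2.4 -0. ] w 34.2
```

Call:
{"op": "drive_tool", "data": {"commands": [{"rx": 0, "ry": 0, "rz": 0, "tx": 0, "ty": 0, "tz": 2, "claw": 20}, {"rx": 0, "ry": 0, "rz": 0, "tx": 0, "ty": 0, "tz": 4, "claw": 20}, {"rx": 0, "ry": 0, "rz": 0, "tx": 0, "ty": 0, "tz": 6, "claw": 20}, {"rx": 0, "ry": 0, "rz": 0, "tx": 0, "ty": 0, "tz": 8, "claw": 20}, {"rx": 0, "ry": 0, "rz": 0, "tx": 0, "ty": 0, "tz": 10, "claw": 20}, {"rx": 0, "ry": 0, "rz": 0, "tx": 0, "ty": 0, "tz": 12, "claw": 20}, {"rx": 0, "ry": 0, "rz": 0, "tx": 0, "ty": 0, "tz": 13, "claw": 20}, {"rx": 0, "ry": 0, "rz": 0, "tx": 0, "ty": 0, "tz": 14, "claw": 20}]}}

```text
t: 16.0
eef_pos: [0.493, -0.3885, 0.1965]
tool_rot: [[-0.268, -0.963, 0.001], [-0.963, 0.268, -0.0], [0.0, -0.001, -1.0]]
force: [0.4, 1.6, -0.7]
grip_width: 0.0342
```

```bash
python3 -c "
from h import *
print(np.round(manip.read_state()['wrist_torque'],2))
rel([.4930,-.3882,.16],-105.6)
f=manip.grab_frame('scene'); save(f,'c2s',(100,180,110,90))"
```

```text
[ 0.39 -0.07  0.09]
t [-0.3  0.1 36.5] r [-0.  -0.   0.1] | now [ 0.493  -0.3885  0.1965] yaw -105.5 t 16.0 F [ 0.4  1.6 -0.7] w 34.2
```

View pics/c2s.png

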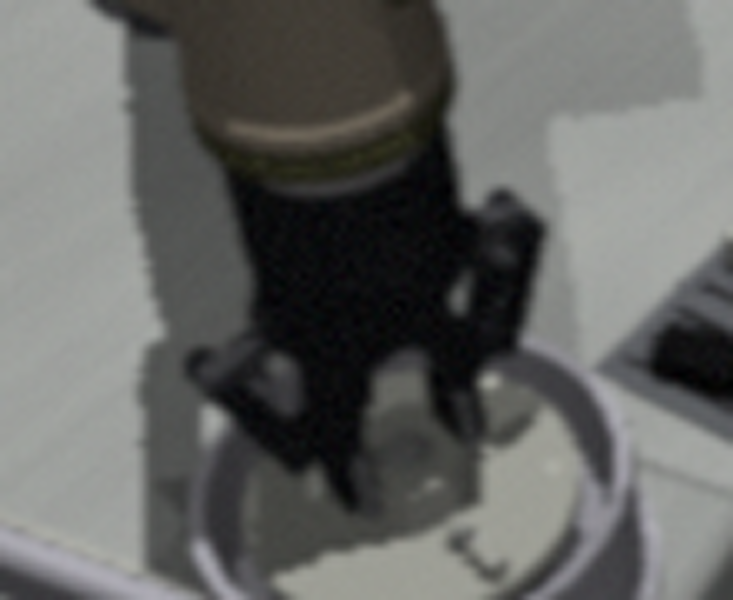

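Call:
{"op": "drive_tool", "data": {"commands": [{"rx": 0, "ry": 0, "rz": 0, "tx": -0.3, "ty": 0, "tz": 4, "claw": 20}, {"rx": 0, "ry": 0, "rz": 0, "tx": -0.3, "ty": 0, "tz": 8, "claw": 20}, {"rx": 0, "ry": 0, "rz": 0, "tx": -0.3, "ty": 0, "tz": 12, "claw": 20}, {"rx": 0, "ry": 0, "rz": 0, "tx": -0.3, "ty": 0, "tz": 16, "claw": 20}, {"rx": 0, "ry": 0, "rz": 0, "tx": -0.3, "ty": 0, "tz": 20, "claw": 20}, {"rx": 0, "ry": 0, "rz": 0, "tx": -0.3, "ty": 0, "tz": 24, "claw": 20}, {"rx": 0, "ry": 0, "rz": 0, "tx": -0.3, "ty": 0, "tz": 27, "claw": 20}, {"rx": 0, "ry": 0, "rz": 0, "tx": -0.3, "ty": 0, "tz": 29, "claw": 20}]}}

```text
t: 17.05
eef_pos: [0.4931, -0.3881, 0.1672]
tool_rot: [[-0.268, -0.963, 0.0], [-0.963, 0.268, -0.0], [0.0, -0.0, -1.0]]
force: [0.4, 0.5, -1.7]
grip_width: 0.0343
```

```bash
python3 -c "
from h import *
print(np.round(manip.read_state()['wrist_torque'],2))
rel([.4930,-.3882,.16],-105.6)"
```

```text
[-0.   -0.05  0.05]
t [0.1 0.  7.2] r [-0.  -0.   0.1] | now [ 0.4931 -0.3881  0.1672] yaw -105.5 t 17.05 F [ 0.4  0.5 -1.7] w 34.3
```

Call:
{"op": "drive_tool", "data": {"commands": [{"rx": 0, "ry": 0, "rz": 0, "tx": 0, "ty": 0, "tz": 1, "claw": 20}, {"rx": 0, "ry": 0, "rz": 0, "tx": 0, "ty": 0, "tz": 2, "claw": 20}, {"rx": 0, "ry": 0, "rz": 0, "tx": 0, "ty": 0, "tz": 3, "claw": 20}, {"rx": 0, "ry": 0, "rz": 0, "tx": 0, "ty": 0, "tz": 4, "claw": 20}, {"rx": 0, "ry": 0, "rz": 0, "tx": 0, "ty": 0, "tz": 5, "claw": 20}, {"rx": 0, "ry": 0, "rz": 0, "tx": 0, "ty": 0, "tz": 6, "claw": 20}, {"rx": 0, "ry": 0, "rz": 0, "tx": 0, "ty": 0, "tz": 6.5, "claw": 20}, {"rx": 0, "ry": 0, "rz": 0, "tx": 0, "ty": 0, "tz": 7, "claw": 20}]}}

```text
t: 18.05
eef_pos: [0.4932, -0.3882, 0.166]
tool_rot: [[-0.268, -0.963, 0.002], [-0.963, 0.268, -0.002], [0.001, -0.002, -1.0]]
force: [-17.0, 15.0, 35.7]
grip_width: 0.0345
```

Call:
{"op": "drive_tool", "data": {"commands": [{"rx": 0, "ry": 0, "rz": 0, "tx": 0, "ty": 0, "tz": -1, "claw": 20}, {"rx": 0, "ry": 0, "rz": 0, "tx": 0, "ty": 0, "tz": -1, "claw": 20}, {"rx": 0, "ry": 0, "rz": 0, "tx": 0, "ty": 0, "tz": -1, "claw": 20}, {"rx": 0, "ry": 0, "rz": 0, "tx": 0, "ty": 0, "tz": -1, "claw": 20}, {"rx": 0, "ry": 0, "rz": 0, "tx": 0, "ty": 0, "tz": -1, "claw": 20}, {"rx": 0, "ry": 0, "rz": 0, "tx": 0, "ty": 0, "tz": -1, "claw": 20}, {"rx": 0, "ry": 0, "rz": 0, "tx": 0, "ty": 0, "tz": -1, "claw": 20}, {"rx": 0, "ry": 0, "rz": 0, "tx": 0, "ty": 0, "tz": -1, "claw": 20}]}}

```text
t: 19.05
eef_pos: [0.4932, -0.3882, 0.1669]
tool_rot: [[-0.268, -0.963, 0.002], [-0.963, 0.268, -0.002], [0.001, -0.002, -1.0]]
force: [-0.2, 0.0, -2.5]
grip_width: 0.0344
```

```bash
python3 -c "
from h import *
print(np.round(manip.read_state()['wrist_torque'],2))
rel([.4930,-.3882,.16],-105.6)
f=manip.grab_frame('scene'); save(f,'c3s',(110,200,90,70))
f=manip.grab_frame('top'); save(f,'c3',(335,140,100,80))"
```

```text
[0.06 0.1  0.01]
t [0.  0.2 6.9] r [-0.1 -0.1  0.1] | now [ 0.4932 -0.3882  0.1669] yaw -105.5 t 19.05 F [-0.2  0.  -2.5] w 34.4
```

View pics/c3s.png

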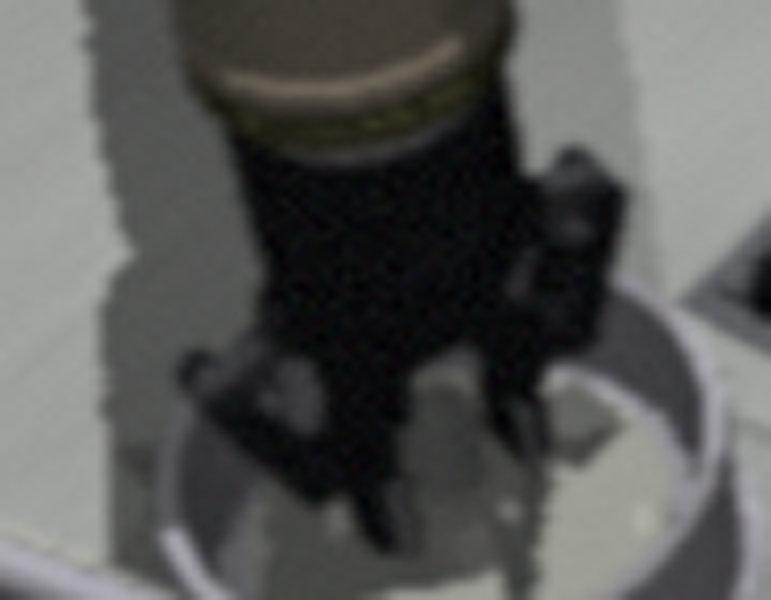

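View pics/c3.png

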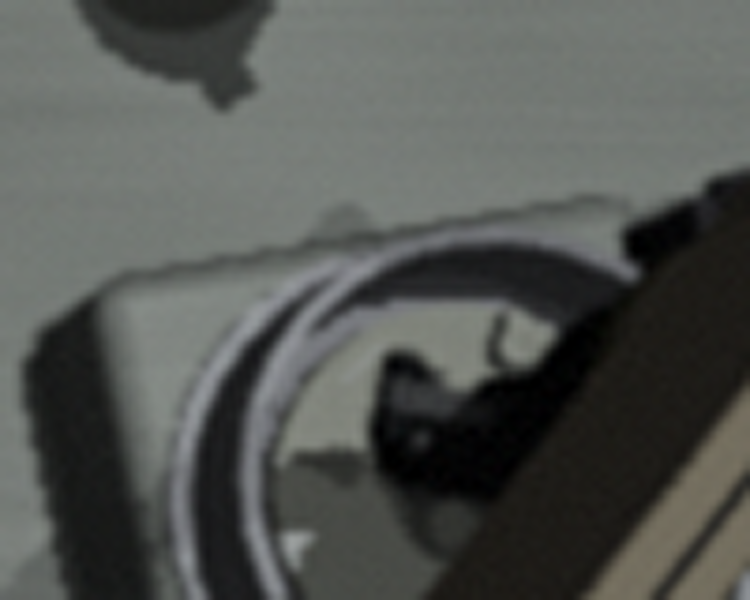

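```bash
python3 -c "
from h import *
f=manip.grab_frame('scene'); 
f['img']=np.clip(f['img'].astype(float)*1.6,0,255).astype(np.uint8)
save(f,'c4s',(140,235,60,45))
P=[[.5250,-.3971,z] for z in (.140,.148,.155,.184)]
print(((proj(f,P)-[140,235]+.5)*13.33).round(0))
"
```

```text
[[429. 481.]
 [424. 454.]
 [419. 431.]
 [397. 331.]]
```

View pics/c4s.png

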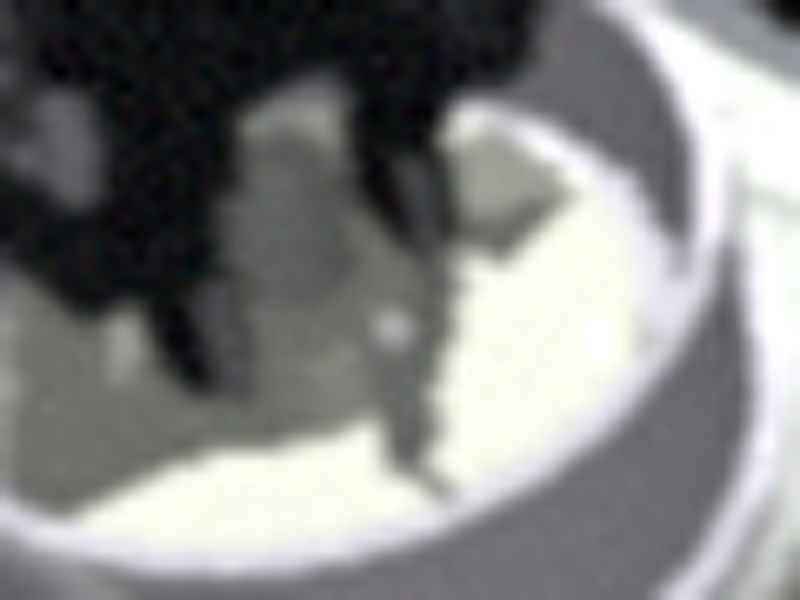

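Call:
{"op": "drive_tool", "data": {"commands": [{"rx": 0, "ry": 0, "rz": 0, "tx": 0, "ty": 0, "tz": 0, "claw": 52}, {"rx": 0, "ry": 0, "rz": 0, "tx": 0, "ty": 0, "tz": 0, "claw": 52}, {"rx": 0, "ry": 0, "rz": 0, "tx": 0, "ty": 0, "tz": 0, "claw": 52}, {"rx": 0, "ry": 0, "rz": 0, "tx": 0, "ty": 0, "tz": -10, "claw": 52}, {"rx": 0, "ry": 0, "rz": 0, "tx": 0, "ty": 0, "tz": -30, "claw": 52}, {"rx": 0, "ry": 0, "rz": 0, "tx": 0, "ty": 0, "tz": -60, "claw": 52}, {"rx": 0, "ry": 0, "rz": 0, "tx": 0, "ty": 0, "tz": -95, "claw": 60}, {"rx": 0, "ry": 0, "rz": 0, "tx": 0, "ty": 0, "tz": -110, "claw": 60}]}}

```text
t: 20.2
eef_pos: [0.494, -0.389, 0.2816]
tool_rot: [[-0.268, -0.963, 0.006], [-0.963, 0.268, -0.006], [0.004, -0.007, -1.0]]
force: [-0.5, 0.2, -0.3]
grip_width: 0.0599
```

```bash
python3 -c "
from h import *
rel([.40,.20,.27],0)
f=manip.grab_frame('scene'); 
f['img']=np.clip(f['img'].astype(float)*1.6,0,255).astype(np.uint8)
save(f,'c5s',(120,220,90,65))
f=manip.grab_frame('top'); save(f,'c5',(30,160,180,130))
"
```

```text
t [-542.3  248.4    7.8] r [-1.000e-01 -5.000e-01 -1.055e+02] | now [ 0.494  -0.389   0.2816] yaw -105.5 t 20.2 F [-0.5  0.2 -0.3] w 59.9
```

View pics/c5s.png

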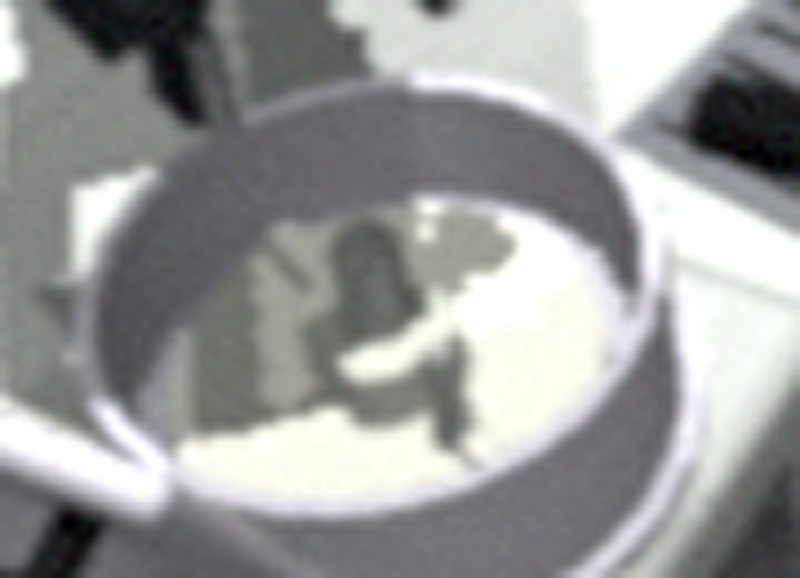

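View pics/c5.png

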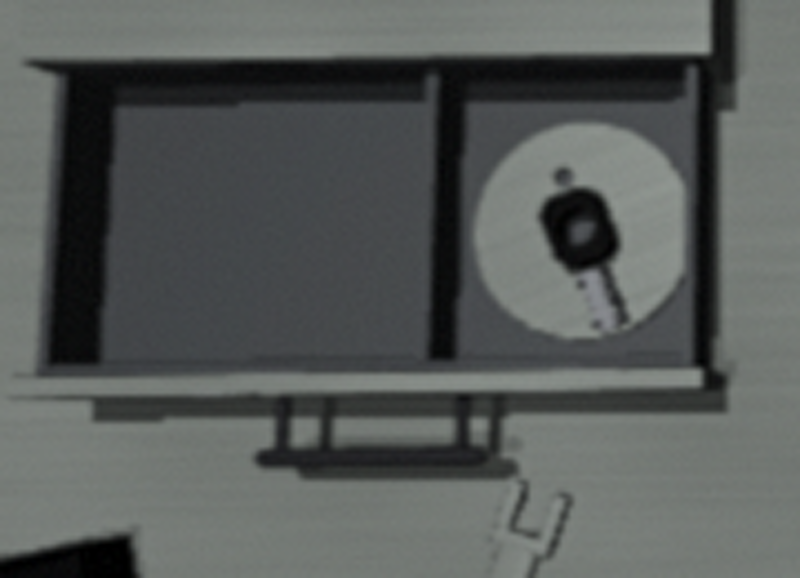

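```bash
python3 - <<'E'
from h import *
f=manip.grab_frame('top'); save(f,'sl',(130,180,60,60),10)
f['img']=np.clip(f['img'].astype(float)*1.7,0,255).astype(np.uint8); save(f,'slb',(130,180,60,60),10)
E
```

```text
(no output)
```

View pics/slb.png

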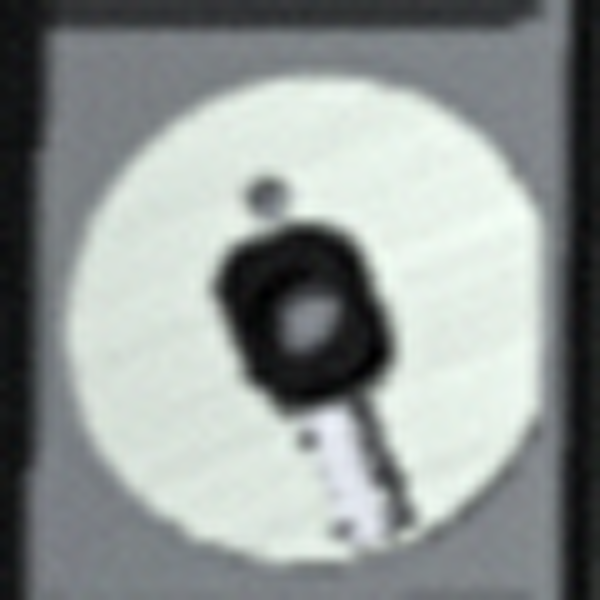

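```bash
python3 - <<'E'
from h import *
f=manip.grab_frame('top')
px=lambda p:np.array([130,180])+(np.array(p)+.5)/10-.5
edge=px(np.array([[66,318],[80,225],[116,165],[180,107],[240,82],[320,73],[400,90],[460,125],[84,420],[130,490],[190,540],[250,559],[310,563],[450,515]]))
p=onz(f,edge,.028)
r=least_squares(lambda v:(np.hypot(p[:,0]-v[0],p[:,1]-v[1])-v[2])*1e3,[.48,.2,.065],x_scale=.01);print(r.x,r.fun.round(1))
c=r.x[:2]
ph=onz(f,px([267,196]),.026)[0];hb=onz(f,px([303,315]),.045)[0]; print(ph,np.hypot(*(ph[:2]-c)),np.degrees(np.arctan2(*(ph[:2]-c)[::-1])),"hub",hb)
# hub side edges direction, left flat bottom: right side (390,370)->(355,255)
e=onz(f,[px([250,385]),px([216,290]),px([392,355]),px([358,250])],.05);
for a,b in ((0,1),(2,3)): print(np.degrees(np.arctan2(e[b][1]-e[a][1],e[b][0]-e[a][0])))
bl=onz(f,[px([308,438]),px([344,528])],.03); print(np.degrees(np.arctan2(bl[0][1]-bl[1][1],bl[0][0]-bl[1][0])))
rel([c[0],c[1],.16],18-90)
E
```

```text
[0.50330719 0.19882171 0.06543687] [-1.4  0.5  0.8  1.2  0.6 -0.1 -0.6 -1.1 -1.  -0.7  0.7  0.4  0.2  0.6]
[0.53577537 0.21073367 0.026     ] 0.03458435127446917 20.14713351456542 hub [0.50151581 0.19620729 0.045     ]
20.539805385593144
18.554869985840217
22.523459974311333
t [-568.2  147.3  115.7] r [ -0.1  -0.1 -33.5] | now [ 0.4928 -0.3879  0.2763] yaw -105.5 t 20.4 F [-0.2  0.6  0.3] w 59.9
```

```bash
python3 -c "
from h import *
rel([.503,.198,.17],-70)"
```

```text
t [-567.3  147.3  105.7] r [ -0.1  -0.1 -35.5] | now [ 0.4928 -0.3879  0.2763] yaw -105.5 t 20.4 F [-0.2  0.6  0.3] w 59.9
```

Call:
{"op": "drive_tool", "data": {"commands": [{"rx": 0, "ry": 0, "rz": -4, "tx": -50, "ty": 13, "tz": 0, "claw": 60}, {"rx": 0, "ry": 0, "rz": -8, "tx": -110, "ty": 29, "tz": 0, "claw": 60}, {"rx": 0, "ry": 0, "rz": -12, "tx": -170, "ty": 44, "tz": 0, "claw": 60}, {"rx": 0, "ry": 0, "rz": -16, "tx": -230, "ty": 60, "tz": 0, "claw": 60}, {"rx": 0, "ry": 0, "rz": -20, "tx": -290, "ty": 75, "tz": 0, "claw": 60}, {"rx": 0, "ry": 0, "rz": -24, "tx": -350, "ty": 91, "tz": 10, "claw": 60}, {"rx": 0, "ry": 0, "rz": -28, "tx": -410, "ty": 106, "tz": 20, "claw": 60}, {"rx": 0, "ry": 0, "rz": -32, "tx": -460, "ty": 119, "tz": 30, "claw": 60}]}}

```text
t: 21.4
eef_pos: [0.5002, 0.0893, 0.2436]
tool_rot: [[0.286, -0.958, -0.002], [-0.958, -0.286, -0.001], [0.001, 0.002, -1.0]]
force: [1.1, 0.3, -0.1]
grip_width: 0.0597
```

```bash
python3 -c "
from h import *
rel([.503,.198,.14],-70)"
```

```text
t [-103.4  -34.   103.4] r [ 0.1 -0.  -3.4] | now [0.5002 0.0893 0.2436] yaw -73.4 t 21.4 F [ 1.1  0.3 -0.1] w 59.7
```

Call:
{"op": "drive_tool", "data": {"commands": [{"rx": 0, "ry": 0, "rz": -3.4, "tx": -40, "ty": -13, "tz": 20, "claw": 60}, {"rx": 0, "ry": 0, "rz": -3.4, "tx": -75, "ty": -24, "tz": 45, "claw": 60}, {"rx": 0, "ry": 0, "rz": -3.4, "tx": -95, "ty": -31, "tz": 75, "claw": 60}, {"rx": 0, "ry": 0, "rz": -3.4, "tx": -103, "ty": -34, "tz": 95, "claw": 60}, {"rx": 0, "ry": 0, "rz": -3.4, "tx": -103.4, "ty": -34, "tz": 103, "claw": 60}, {"rx": 0, "ry": 0, "rz": -3.4, "tx": -103.4, "ty": -34, "tz": 103, "claw": 60}, {"rx": 0, "ry": 0, "rz": -3.4, "tx": -103.4, "ty": -34, "tz": 103, "claw": 60}, {"rx": 0, "ry": 0, "rz": -3.4, "tx": -103.4, "ty": -34, "tz": 103, "claw": 60}]}}

```text
t: 22.4
eef_pos: [0.5038, 0.1977, 0.1417]
tool_rot: [[0.342, -0.94, 0.0], [-0.94, -0.342, -0.001], [0.001, -0.0, -1.0]]
force: [0.3, 0.3, 0.6]
grip_width: 0.0602
```

```bash
python3 -c "
from h import *
rel([.503,.198,.045],-70)
f=manip.grab_frame('top'); save(f,'s1',(130,150,80,60))
f=manip.grab_frame('scene'); save(f,'s1s',(220,110,110,85))"
```

```text
t [-0.7  0.7 96.7] r [-0. -0. -0.] | now [0.5038 0.1977 0.1417] yaw -70.0 t 22.4 F [0.3 0.3 0.6] w 60.2
```

View pics/s1.png

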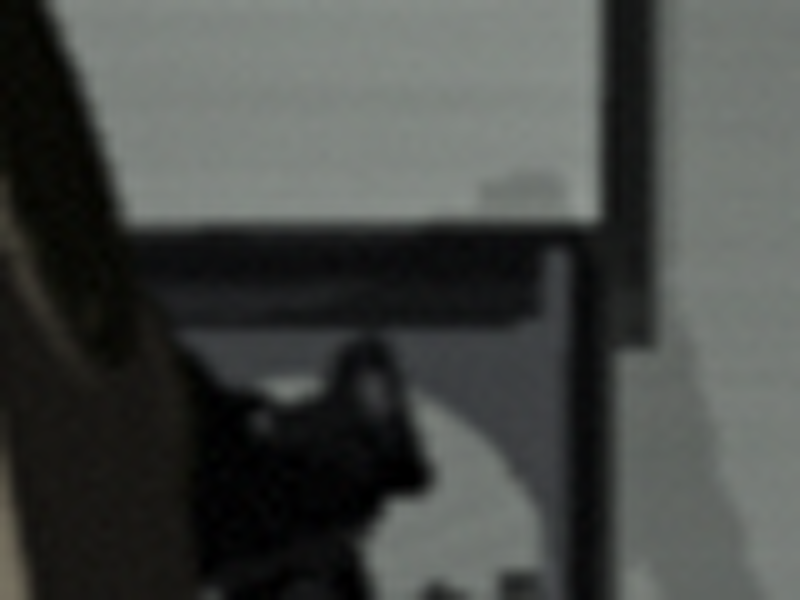

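View pics/s1s.png

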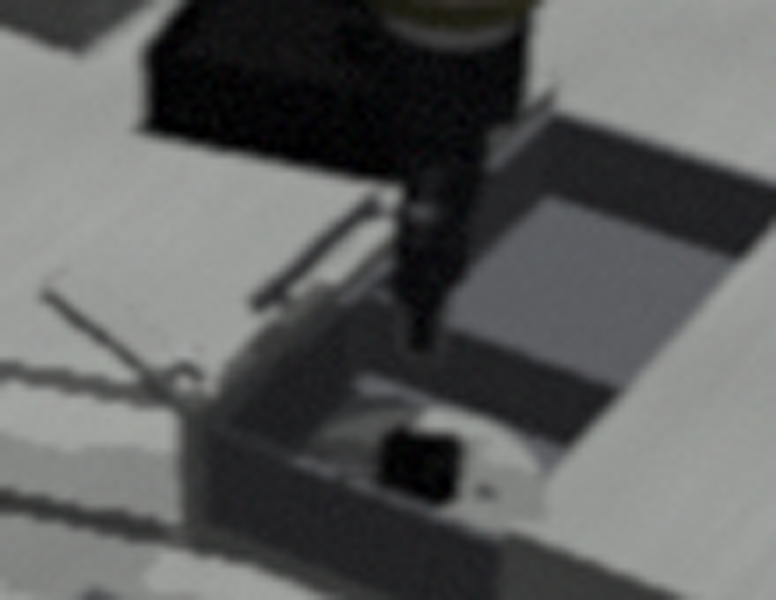

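Call:
{"op": "drive_tool", "data": {"commands": [{"rx": 0, "ry": 0, "rz": 0, "tx": -0.7, "ty": 0.7, "tz": 25, "claw": 60}, {"rx": 0, "ry": 0, "rz": 0, "tx": -0.7, "ty": 0.7, "tz": 50, "claw": 60}, {"rx": 0, "ry": 0, "rz": 0, "tx": -0.7, "ty": 0.7, "tz": 72, "claw": 60}, {"rx": 0, "ry": 0, "rz": 0, "tx": -0.7, "ty": 0.7, "tz": 88, "claw": 60}, {"rx": 0, "ry": 0, "rz": 0, "tx": -0.7, "ty": 0.7, "tz": 96, "claw": 60}, {"rx": 0, "ry": 0, "rz": 0, "tx": -0.7, "ty": 0.7, "tz": 96, "claw": 60}, {"rx": 0, "ry": 0, "rz": 0, "tx": -0.7, "ty": 0.7, "tz": 96, "claw": 60}, {"rx": 0, "ry": 0, "rz": 0, "tx": -0.7, "ty": 0.7, "tz": 96, "claw": 60}]}}

```text
t: 23.5
eef_pos: [0.5033, 0.1983, 0.0462]
tool_rot: [[0.342, -0.94, 0.001], [-0.94, -0.342, -0.0], [0.001, -0.001, -1.0]]
force: [0.4, -0.0, 0.8]
grip_width: 0.0602
```

```bash
python3 -c "
from h import *
rel([.503,.198,.045],-70)
f=manip.grab_frame('scene'); save(f,'s2s',(250,140,70,55))"
```

```text
t [0.2 0.4 1.2] r [-0.1 -0.   0. ] | now [0.5033 0.1983 0.0462] yaw -70.0 t 23.5 F [ 0.4 -0.   0.8] w 60.2
```

View pics/s2s.png

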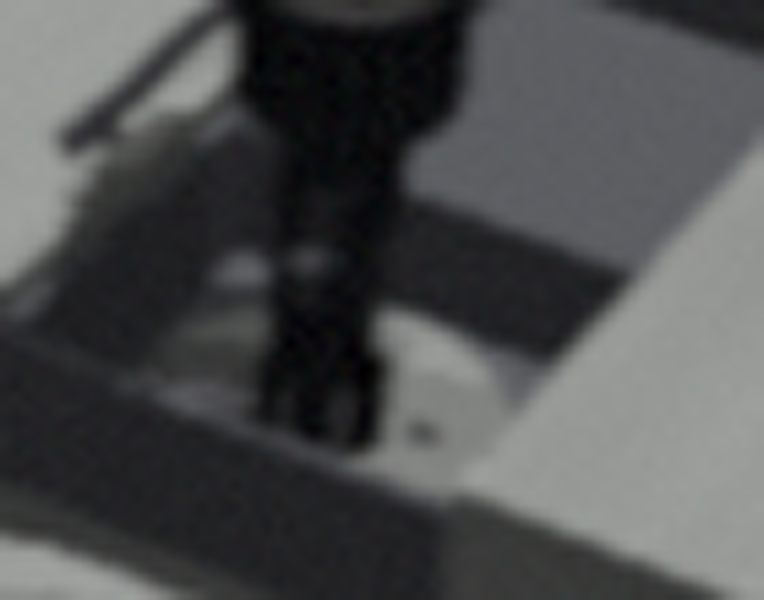

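Call:
{"op": "drive_tool", "data": {"commands": [{"rx": 0, "ry": 0, "rz": 0, "tx": 0, "ty": 0, "tz": 1, "claw": 30}, {"rx": 0, "ry": 0, "rz": 0, "tx": 0, "ty": 0, "tz": 1, "claw": 30}, {"rx": 0, "ry": 0, "rz": 0, "tx": 0, "ty": 0, "tz": 1, "claw": 20}, {"rx": 0, "ry": 0, "rz": 0, "tx": 0, "ty": 0, "tz": 1, "claw": 20}, {"rx": 0, "ry": 0, "rz": 0, "tx": 0, "ty": 0, "tz": 1, "claw": 20}, {"rx": 0, "ry": 0, "rz": 0, "tx": 0, "ty": 0, "tz": 1, "claw": 20}, {"rx": 0, "ry": 0, "rz": 0, "tx": 0, "ty": 0, "tz": 1, "claw": 20}, {"rx": 0, "ry": 0, "rz": 0, "tx": 0, "ty": 0, "tz": 1, "claw": 20}], "squeeze": 80}}

```text
t: 24.55
eef_pos: [0.5039, 0.1985, 0.0459]
tool_rot: [[0.342, -0.94, 0.003], [-0.94, -0.342, -0.0], [0.001, -0.002, -1.0]]
force: [0.6, 0.4, 4.8]
grip_width: 0.0342
```

```bash
python3 -c "
from h import *
rel([.4924,-.388,.28],-105.6)"
```

```text
t [ 547.4  210.9 -234.1] r [-0.1 -0.  35.6] | now [0.5039 0.1985 0.0459] yaw -70.0 t 24.55 F [0.6 0.4 4.8] w 34.2
```

Call:
{"op": "drive_tool", "data": {"commands": [{"rx": 0, "ry": 0, "rz": 0, "tx": 0, "ty": 0, "tz": -8, "claw": 20}, {"rx": 0, "ry": 0, "rz": 0, "tx": 0, "ty": 0, "tz": -30, "claw": 20}, {"rx": 0, "ry": 0, "rz": 0, "tx": 0, "ty": 0, "tz": -65, "claw": 20}, {"rx": 0, "ry": 0, "rz": 0, "tx": 0, "ty": 0, "tz": -105, "claw": 20}, {"rx": 0, "ry": 0, "rz": 0, "tx": 5, "ty": 2, "tz": -150, "claw": 20}, {"rx": 0, "ry": 0, "rz": 3, "tx": 30, "ty": 12, "tz": -195, "claw": 20}, {"rx": 0, "ry": 0, "rz": 6, "tx": 75, "ty": 29, "tz": -225, "claw": 20}, {"rx": 0, "ry": 0, "rz": 9, "tx": 125, "ty": 48, "tz": -234, "claw": 20}]}}

```text
t: 25.55
eef_pos: [0.5015, 0.0638, 0.2826]
tool_rot: [[0.191, -0.982, 0.006], [-0.982, -0.191, 0.0], [0.001, -0.006, -1.0]]
force: [0.7, -0.8, -2.1]
grip_width: 0.0339
```

```bash
python3 -c "
from h import *
rel([.4924,-.388,.27],-105.6)"
```

```text
t [441.8  95.1  12.6] r [-0.4  0.  26.6] | now [0.5015 0.0638 0.2826] yaw -79.0 t 25.55 F [ 0.7 -0.8 -2.1] w 33.9
```

Call:
{"op": "drive_tool", "data": {"commands": [{"rx": 0, "ry": 0, "rz": 3, "tx": 50, "ty": 11, "tz": 0, "claw": 20}, {"rx": 0, "ry": 0, "rz": 6, "tx": 105, "ty": 23, "tz": 0, "claw": 20}, {"rx": 0, "ry": 0, "rz": 10, "tx": 160, "ty": 34, "tz": 0, "claw": 20}, {"rx": 0, "ry": 0, "rz": 14, "tx": 215, "ty": 46, "tz": 0, "claw": 20}, {"rx": 0, "ry": 0, "rz": 18, "tx": 270, "ty": 58, "tz": 0, "claw": 20}, {"rx": 0, "ry": 0, "rz": 22, "tx": 325, "ty": 70, "tz": 0, "claw": 20}, {"rx": 0, "ry": 0, "rz": 26, "tx": 370, "ty": 80, "tz": 0, "claw": 20}, {"rx": 0, "ry": 0, "rz": 26.6, "tx": 405, "ty": 87, "tz": 0, "claw": 20}]}}

```text
t: 26.55
eef_pos: [0.4923, -0.3521, 0.282]
tool_rot: [[-0.272, -0.962, 0.005], [-0.962, 0.272, 0.001], [-0.002, -0.005, -1.0]]
force: [0.4, -0.1, -2.7]
grip_width: 0.034
```

```bash
python3 -c "
from h import *
rel([.4928,-.388,.26],-105.6)"
```

```text
t [ 34.4 -10.1  21.9] r [-0.3  0.1 -0.2] | now [ 0.4923 -0.3521  0.282 ] yaw -105.8 t 26.55 F [ 0.4 -0.1 -2.7] w 34.0
```

Call:
{"op": "drive_tool", "data": {"commands": [{"rx": -0.3, "ry": 0, "rz": -0.2, "tx": 22, "ty": -6, "tz": 10, "claw": 20}, {"rx": -0.3, "ry": 0, "rz": -0.2, "tx": 31, "ty": -9, "tz": 18, "claw": 20}, {"rx": -0.3, "ry": 0, "rz": -0.2, "tx": 34.4, "ty": -10, "tz": 21, "claw": 20}, {"rx": -0.3, "ry": 0, "rz": -0.2, "tx": 34.4, "ty": -10, "tz": 21, "claw": 20}, {"rx": -0.3, "ry": 0, "rz": -0.2, "tx": 34.4, "ty": -10, "tz": 21, "claw": 20}, {"rx": -0.3, "ry": 0, "rz": -0.2, "tx": 34.4, "ty": -10, "tz": 21, "claw": 20}, {"rx": -0.3, "ry": 0, "rz": -0.2, "tx": 34.4, "ty": -10, "tz": 21, "claw": 20}, {"rx": -0.3, "ry": 0, "rz": -0.2, "tx": 34.4, "ty": -10, "tz": 21, "claw": 20}]}}

```text
t: 27.55
eef_pos: [0.4928, -0.3878, 0.2611]
tool_rot: [[-0.268, -0.963, 0.0], [-0.963, 0.268, 0.002], [-0.002, 0.0, -1.0]]
force: [-1.0, -0.7, -1.2]
grip_width: 0.0339
```

```bash
python3 -c "
from h import *
rel([.4928,-.388,.26],-105.6)
f=manip.grab_frame('top'); save(f,'q1',(335,130,110,90))
f=manip.grab_frame('scene'); save(f,'q1s',(100,180,110,90))"
```

```text
t [ 0.2 -0.   1.1] r [0.  0.1 0.1] | now [ 0.4928 -0.3878  0.2611] yaw -105.5 t 27.55 F [-1.  -0.7 -1.2] w 33.9
```

View pics/q1.png

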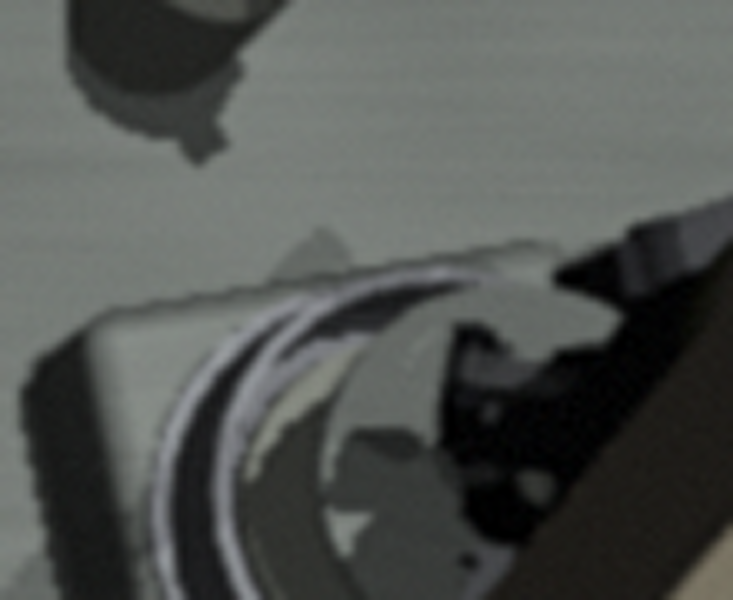

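View pics/q1s.png

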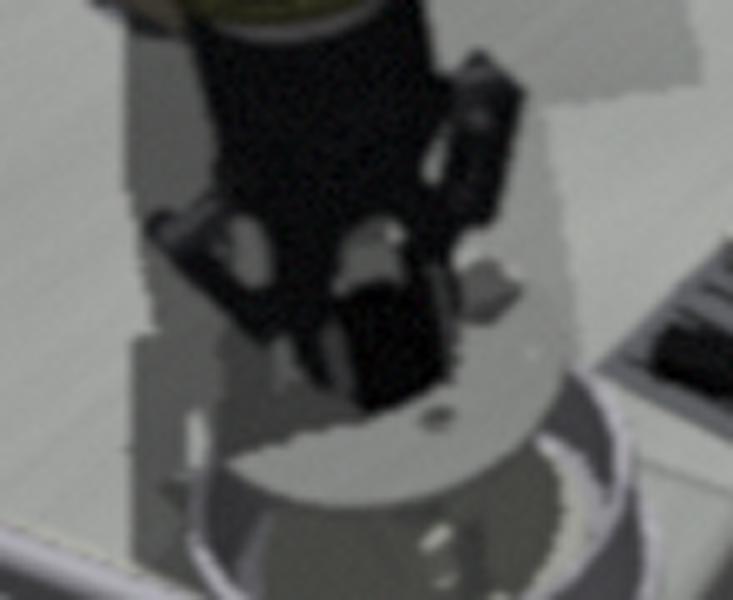

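```bash
python3 - <<'E'
from h import *
f=manip.grab_frame('top'); f2=manip.grab_frame('scene')
f2['img']=np.clip(f2['img'].astype(float)*1.6,0,255).astype(np.uint8); save(f2,'q2s',(130,215,65,50))
sc=600/90
T=np.array([[323,490],[327,440],[338,405],[370,350],[400,320],[430,300]]);S=np.array([[230,462],[280,492],[340,506],[380,507],[430,498],[480,475],[530,435],[560,395]])
T=np.array([335,130])+(T+.5)/sc-.5;S=np.array([100,180])+(S+.5)/sc-.5
def res(v):
    out=[]
    for a,u in ((f,T),(f2,S)):
        p=onz(a,u,v[2]); out.append((np.hypot(p[:,0]-v[0],p[:,1]-v[1])-.065)*1000)
    return np.concatenate(out)
r=least_squares(res,[.493,-.387,.237],x_scale=.01);print(r.x,r.fun.round(1))
r=least_squares(lambda v:res([v[0],v[1],.2372]),[.493,-.387],x_scale=.01);print(r.x,r.fun.round(1))
h=np.array([100,180])+(np.array([437,417])+.5)/sc-.5
print(onz(f2,h,.2425), "expect",[.4928+.034*np.cos(np.radians(-15.5)),-.3878+.034*np.sin(np.radians(-15.5))])
E
```

```text
[ 0.49119189 -0.38864208  0.24426521] [ 0.6 -0.2 -0.8 -0.9 -0.4  0.1 -0.8 -1.2 -0.4  0.6  1.2  0.3 -0.5  0.3]
[ 0.4867235  -0.38631972] [-4.1 -3.4 -2.6 -0.2  1.9  3.8 -1.9 -2.8 -2.  -1.  -0.2 -0.7 -0.8  0.7]
[[ 0.521148   -0.39552285  0.2425    ]] expect [np.float64(0.5255634354090932), np.float64(-0.3968861047866607)]
```

View pics/q2s.png

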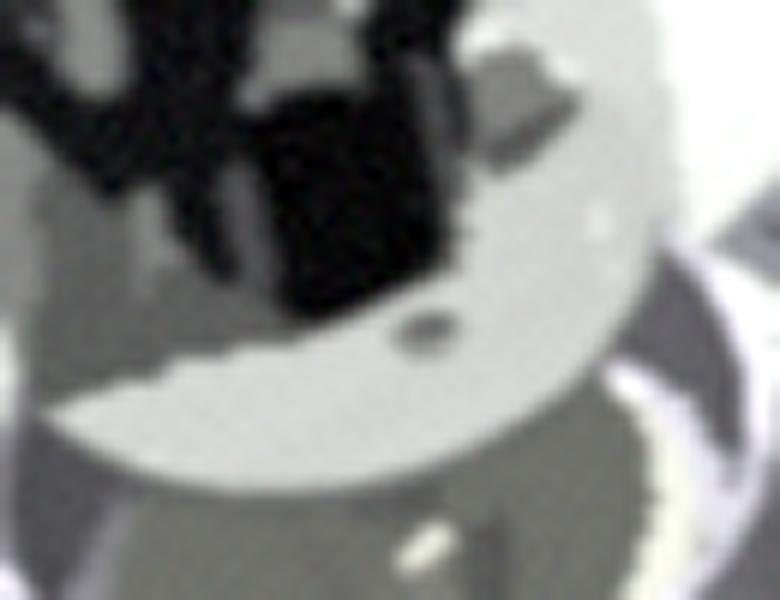

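Call:
{"op": "drive_tool", "data": {"commands": [{"rx": 0, "ry": 0, "rz": 0, "tx": 0.3, "ty": -1.6, "tz": 10, "claw": 20}, {"rx": 0, "ry": 0, "rz": 0, "tx": 0.3, "ty": -1.6, "tz": 20, "claw": 20}, {"rx": 0, "ry": 0, "rz": 0, "tx": 0.3, "ty": -1.6, "tz": 27, "claw": 20}, {"rx": 0, "ry": 0, "rz": 0, "tx": 0.3, "ty": -1.6, "tz": 32, "claw": 20}, {"rx": 0, "ry": 0, "rz": 0, "tx": 0.3, "ty": -1.6, "tz": 35, "claw": 20}, {"rx": 0, "ry": 0, "rz": 0, "tx": 0.3, "ty": -1.6, "tz": 37, "claw": 20}, {"rx": 0, "ry": 0, "rz": 0, "tx": 0.3, "ty": -1.6, "tz": 39, "claw": 20}, {"rx": 0, "ry": 0, "rz": 0, "tx": 0.3, "ty": -1.6, "tz": 41, "claw": 20}]}}

```text
t: 28.75
eef_pos: [0.4942, -0.3886, 0.22]
tool_rot: [[-0.268, -0.963, 0.0], [-0.963, 0.268, 0.002], [-0.002, 0.0, -1.0]]
force: [-0.7, -0.2, -2.2]
grip_width: 0.0339
```

```bash
python3 -c "
from h import *
print(np.round(manip.read_state()['wrist_torque'],2))
rel([.4943,-.3885,.21],-105.6)"
```

```text
[-0.06  0.03 -0.02]
t [-0.1 -0.1 10. ] r [0.  0.1 0. ] | now [ 0.4942 -0.3886  0.22  ] yaw -105.6 t 28.75 F [-0.7 -0.2 -2.2] w 33.9
```

Call:
{"op": "drive_tool", "data": {"commands": [{"rx": 0, "ry": 0, "rz": 0, "tx": 0, "ty": 0, "tz": 2, "claw": 20}, {"rx": 0, "ry": 0, "rz": 0, "tx": 0, "ty": 0, "tz": 4, "claw": 20}, {"rx": 0, "ry": 0, "rz": 0, "tx": 0, "ty": 0, "tz": 6, "claw": 20}, {"rx": 0, "ry": 0, "rz": 0, "tx": 0, "ty": 0, "tz": 8, "claw": 20}, {"rx": 0, "ry": 0, "rz": 0, "tx": 0, "ty": 0, "tz": 10, "claw": 20}, {"rx": 0, "ry": 0, "rz": 0, "tx": 0, "ty": 0, "tz": 12, "claw": 20}, {"rx": 0, "ry": 0, "rz": 0, "tx": 0, "ty": 0, "tz": 13, "claw": 20}, {"rx": 0, "ry": 0, "rz": 0, "tx": 0, "ty": 0, "tz": 14, "claw": 20}]}}

```text
t: 29.75
eef_pos: [0.4943, -0.3886, 0.206]
tool_rot: [[-0.268, -0.963, 0.0], [-0.963, 0.268, 0.002], [-0.002, 0.0, -1.0]]
force: [0.1, 0.2, -1.5]
grip_width: 0.0336
```

```bash
python3 -c "
from h import *
print(np.round(manip.read_state()['wrist_torque'],2))
rel([.4943,-.3885,.194],-105.6)"
```

```text
[0.02 0.01 0.  ]
t [-0.1 -0.  12. ] r [0.  0.1 0. ] | now [ 0.4943 -0.3886  0.206 ] yaw -105.6 t 29.75 F [ 0.1  0.2 -1.5] w 33.6
```

Slowly on down to just below the expected seat (0.194).

Call:
{"op": "drive_tool", "data": {"commands": [{"rx": 0, "ry": 0, "rz": 0, "tx": 0, "ty": 0, "tz": 2, "claw": 20}, {"rx": 0, "ry": 0, "rz": 0, "tx": 0, "ty": 0, "tz": 4, "claw": 20}, {"rx": 0, "ry": 0, "rz": 0, "tx": 0, "ty": 0, "tz": 6, "claw": 20}, {"rx": 0, "ry": 0, "rz": 0, "tx": 0, "ty": 0, "tz": 7.5, "claw": 20}, {"rx": 0, "ry": 0, "rz": 0, "tx": 0, "ty": 0, "tz": 9, "claw": 20}, {"rx": 0, "ry": 0, "rz": 0, "tx": 0, "ty": 0, "tz": 10, "claw": 20}, {"rx": 0, "ry": 0, "rz": 0, "tx": 0, "ty": 0, "tz": 10.5, "claw": 20}, {"rx": 0, "ry": 0, "rz": 0, "tx": 0, "ty": 0, "tz": 11, "claw": 20}]}}

```text
t: 30.75
eef_pos: [0.4943, -0.3886, 0.195]
tool_rot: [[-0.268, -0.963, 0.0], [-0.963, 0.268, 0.002], [-0.002, 0.0, -1.0]]
force: [0.0, 0.5, -2.6]
grip_width: 0.034
```

```bash
python3 -c "
from h import *
print(np.round(manip.read_state()['wrist_torque'],2))
rel([.4943,-.3885,.194],-105.6)"
```

```text
[0.   0.   0.03]
t [-0.1  0.   1. ] r [0.  0.1 0. ] | now [ 0.4943 -0.3886  0.195 ] yaw -105.6 t 30.75 F [ 0.   0.5 -2.6] w 34.0
```

Call:
{"op": "drive_tool", "data": {"commands": [{"rx": 0, "ry": 0, "rz": 0, "tx": 0, "ty": 0, "tz": 0.5, "claw": 20}, {"rx": 0, "ry": 0, "rz": 0, "tx": 0, "ty": 0, "tz": 0.8, "claw": 20}, {"rx": 0, "ry": 0, "rz": 0, "tx": 0, "ty": 0, "tz": 1.1, "claw": 20}, {"rx": 0, "ry": 0, "rz": 0, "tx": 0, "ty": 0, "tz": 1.4, "claw": 20}, {"rx": 0, "ry": 0, "rz": 0, "tx": 0, "ty": 0, "tz": 1.7, "claw": 20}, {"rx": 0, "ry": 0, "rz": 0, "tx": 0, "ty": 0, "tz": 2, "claw": 20}, {"rx": 0, "ry": 0, "rz": 0, "tx": 0, "ty": 0, "tz": 2, "claw": 20}, {"rx": 0, "ry": 0, "rz": 0, "tx": 0, "ty": 0, "tz": 2, "claw": 20}]}}

```text
t: 31.75
eef_pos: [0.4943, -0.3886, 0.1938]
tool_rot: [[-0.268, -0.963, 0.001], [-0.963, 0.268, 0.002], [-0.002, -0.0, -1.0]]
force: [-3.1, 3.3, 5.1]
grip_width: 0.0344
```

Call:
{"op": "drive_tool", "data": {"commands": [{"rx": 0, "ry": 0, "rz": 0, "tx": 0, "ty": 0, "tz": 0, "claw": 52}, {"rx": 0, "ry": 0, "rz": 0, "tx": 0, "ty": 0, "tz": 0, "claw": 52}, {"rx": 0, "ry": 0, "rz": 0, "tx": 0, "ty": 0, "tz": 0, "claw": 52}, {"rx": 0, "ry": 0, "rz": 0, "tx": 0, "ty": 0, "tz": 0, "claw": 52}, {"rx": 0, "ry": 0, "rz": 0, "tx": 0, "ty": 0, "tz": -12, "claw": 52}, {"rx": 0, "ry": 0, "rz": 0, "tx": 0, "ty": 0, "tz": -40, "claw": 52}, {"rx": 0, "ry": 0, "rz": 0, "tx": 0, "ty": 0, "tz": -75, "claw": 52}, {"rx": 0, "ry": 0, "rz": 0, "tx": -60, "ty": 0, "tz": -85, "claw": 60}]}}

```text
t: 32.75
eef_pos: [0.5105, -0.3342, 0.2831]
tool_rot: [[-0.273, -0.962, 0.005], [-0.962, 0.273, -0.003], [0.001, -0.005, -1.0]]
force: [1.0, 0.1, -0.8]
grip_width: 0.0602
```

```bash
python3 -c "
from h import *
f=manip.grab_frame('scene'); save(f,'r1s')
f=manip.grab_frame('top'); save(f,'r1')
rel([.30,-.25,.28],-105.6)
"
```

```text
t [-18.5 225.8   1.7] r [-0.3  0.1  0.2] | now [ 0.5128 -0.3276  0.2827] yaw -105.4 t 32.85 F [ 0.2 -0.9  0.6] w 60.2
```

View pics/r1s.png

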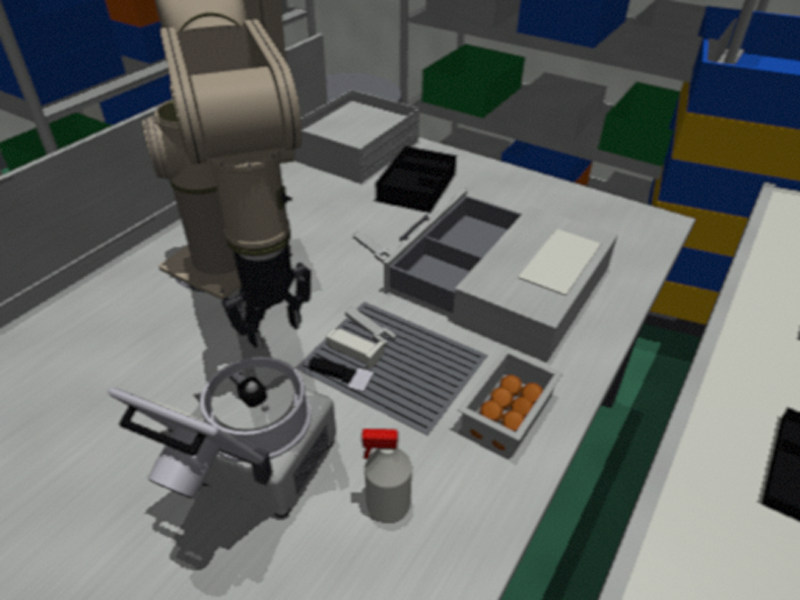

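View pics/r1.png

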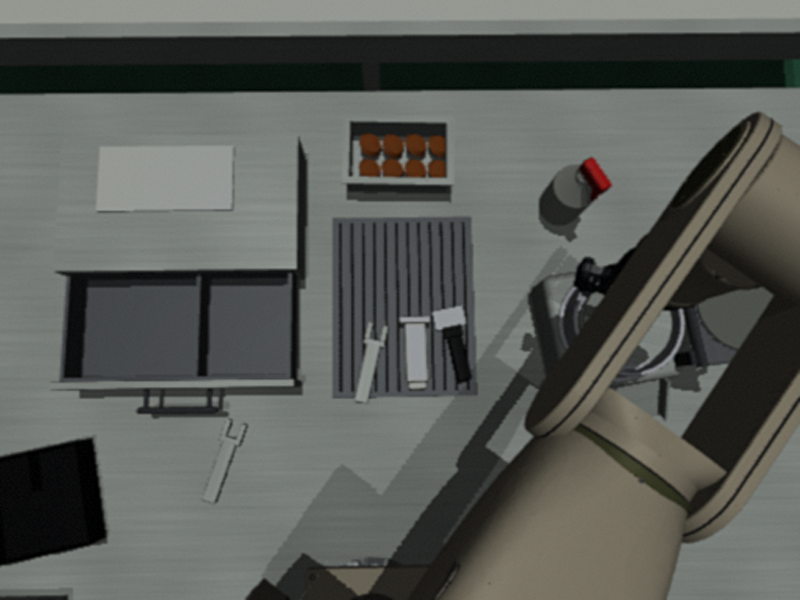

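```bash
cat > acc.py <<'E'
from h import *
import sys
f=manip.grab_frame('top')
H={"pusher":.033,"lifter":.013,"scraper":.02}
for n in sys.argv[1:]:
    for r in manip.trace(f,n)[:3]:
        ys,xs=np.nonzero(r["pixels"]); p=onz(f,np.c_[xs,ys],H[n])[:,:2]
        (c,wh,a)=cv2.minAreaRect((p*1000).astype(np.float32)); b=cv2.boxPoints((c,wh,a))
        e=[b[1]-b[0],b[2]-b[1]]; e=max(e,key=lambda v:np.hypot(*v)); e=e*np.sign(e[0])
        print(n,round(r["score"],2),"c",np.round(c,1),"wh",np.round(wh,1),"yaw",np.degrees(np.arctan2(e[1],e[0])).round(1),"mean",(p.mean(0)*1000).round(1))
save(f,'acc%d'%f["shot"],(215,185,100,75)); print(f["shot"])
E
python3 acc.py pusher lifter scraper; python3 - <<'E'
from h import *
f=manip.grab_frame('top')
px=lambda p:np.array([30,160])+(np.array(p)+.5)/4.444-.5
print("front wall inner top",onz(f,[px([300,366]),px([560,362])],.078))
print("floor front",onz(f,[px([300,362])],.022), "partition top",onz(f,[px([433,200])],.072),"back wall",onz(f,[px([300,95]),px([600,90])],.022), "left wall top inner",onz(f,[px([62,200])],.078))
E
```

```text
pusher 0.8 c [462.  -80.3] wh [ 45.3 121.6] yaw -1.0 mean [464.8 -82.1]
lifter 0.88 c [284.6 243.5] wh [ 35.1 134.2] yaw -17.8 mean [283.6 244.9]
lifter 0.6 c [446.   -1.3] wh [ 36.1 138.5] yaw -14.5 mean [444.   -1.8]
scraper 0.63 c [ 475.4 -143.9] wh [128.4  54.5] yaw 4.6 mean [ 484.9 -148.3]
36
front wall inner top [[0.42270789 0.34338265 0.078     ]
 [0.42250424 0.19781947 0.078     ]]
floor front [[0.42700052 0.36489911 0.022     ]] partition top [[0.51634722 0.2737969  0.072     ]] back wall [[0.58827669 0.3717908  0.022     ]
 [0.58872568 0.19015586 0.022     ]] left wall top inner [[0.51882448 0.48204699 0.078     ]]
```

View pics/acc36.png

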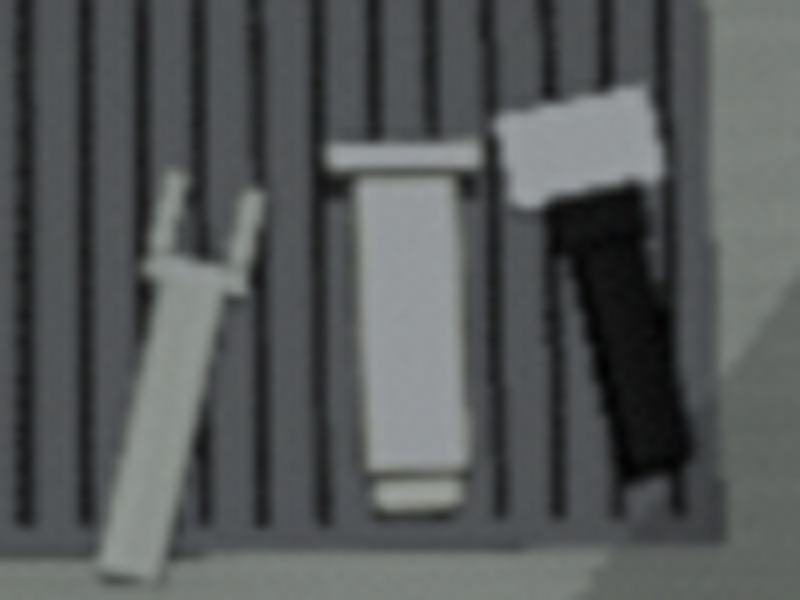

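```bash
python3 - <<'E'
from h import *
f=manip.grab_frame('top')
px=lambda p:np.array([215,185])+(np.array(p)+.5)/8-.5
for n,z,a,b in (("pusher",.032,(417,470),(407,180)),("lifter",.012,(131,575),(190,275)),("scraper",.022,(657,468),(597,200))):
    P=onz(f,[px(a),px(b)],z); d=P[1]-P[0]; print(n,P.round(4),"yaw",np.degrees(np.arctan2(d[1],d[0])).round(1),"mid",P.mean(0).round(4))
E
```

```text
pusher [[ 0.4134 -0.0822  0.032 ]
 [ 0.5092 -0.081   0.032 ]] yaw 0.8 mid [ 0.4613 -0.0816  0.032 ]
lifter [[ 0.3808  0.0128  0.012 ]
 [ 0.4804 -0.0079  0.012 ]] yaw -11.7 mid [0.4306 0.0025 0.012 ]
scraper [[ 0.4129 -0.1624  0.022 ]
 [ 0.5026 -0.1451  0.022 ]] yaw 10.9 mid [ 0.4578 -0.1538  0.022 ]
```

```bash
python3 -c "
from h import *
rel([.458,-.1538,.10],-79.1)"
```

```text
t [-157.1   97.6  178.8] r [  0.    0.1 -26.5] | now [ 0.5098 -0.3317  0.2785] yaw -105.6 t 33.15 F [ 0.1 -0.3  0. ] w 60.2
```

Call:
{"op": "drive_tool", "data": {"commands": [{"rx": 0, "ry": 0, "rz": -6, "tx": -40, "ty": 25, "tz": 0, "claw": 50}, {"rx": 0, "ry": 0, "rz": -13, "tx": -85, "ty": 53, "tz": 20, "claw": 50}, {"rx": 0, "ry": 0, "rz": -20, "tx": -125, "ty": 78, "tz": 60, "claw": 50}, {"rx": 0, "ry": 0, "rz": -26.5, "tx": -150, "ty": 93, "tz": 110, "claw": 50}, {"rx": 0, "ry": 0, "rz": -26.5, "tx": -157, "ty": 97.6, "tz": 155, "claw": 50}, {"rx": 0, "ry": 0, "rz": -26.5, "tx": -157, "ty": 97.6, "tz": 178, "claw": 50}, {"rx": 0, "ry": 0, "rz": -26.5, "tx": -157, "ty": 97.6, "tz": 178, "claw": 50}, {"rx": 0, "ry": 0, "rz": -26.5, "tx": -157, "ty": 97.6, "tz": 178, "claw": 50}], "squeeze": 40}}

```text
t: 34.15
eef_pos: [0.4587, -0.1548, 0.102]
tool_rot: [[0.188, -0.982, 0.001], [-0.982, -0.188, 0.001], [-0.001, -0.001, -1.0]]
force: [-0.1, 0.5, -0.1]
grip_width: 0.0499
```

```bash
python3 -c "
from h import *
rel([.458,-.1538,.017],-79.1)
f=manip.grab_frame('scene'); save(f,'a1s',(170,170,100,80))"
```

```text
t [-1.   0.6 85. ] r [-0.1  0.1 -0.1] | now [ 0.4587 -0.1548  0.102 ] yaw -79.2 t 34.15 F [-0.1  0.5 -0.1] w 49.9
```

View pics/a1s.png

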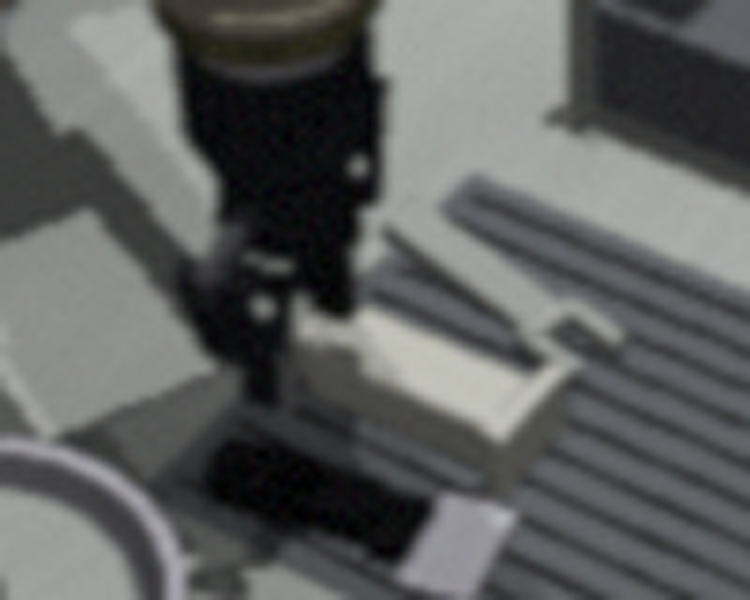

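Call:
{"op": "drive_tool", "data": {"commands": [{"rx": 0, "ry": 0, "rz": 0, "tx": -1, "ty": 0.6, "tz": 30, "claw": 50}, {"rx": 0, "ry": 0, "rz": 0, "tx": -1, "ty": 0.6, "tz": 58, "claw": 50}, {"rx": 0, "ry": 0, "rz": 0, "tx": -1, "ty": 0.6, "tz": 76, "claw": 50}, {"rx": 0, "ry": 0, "rz": 0, "tx": -1, "ty": 0.6, "tz": 84, "claw": 50}, {"rx": 0, "ry": 0, "rz": 0, "tx": -1, "ty": 0.6, "tz": 85, "claw": 50}, {"rx": 0, "ry": 0, "rz": 0, "tx": -1, "ty": 0.6, "tz": 85, "claw": 10}, {"rx": 0, "ry": 0, "rz": 0, "tx": -1, "ty": 0.6, "tz": 85, "claw": 10}, {"rx": 0, "ry": 0, "rz": 0, "tx": -1, "ty": 0.6, "tz": 85, "claw": 10}]}}

```text
t: 35.2
eef_pos: [0.4596, -0.1544, 0.0188]
tool_rot: [[0.188, -0.982, 0.004], [-0.982, -0.188, -0.0], [0.001, -0.004, -1.0]]
force: [-0.7, -0.6, 6.1]
grip_width: 0.0248
```

```bash
python3 -c "
from h import *
rel([.486,.325,.16],-90)"
```

```text
t [-465.8 -116.7 -141.2] r [-0.2 -0.  10.8] | now [ 0.4596 -0.1544  0.0188] yaw -79.2 t 35.2 F [-0.7 -0.6  6.1] w 24.8
```

Call:
{"op": "drive_tool", "data": {"commands": [{"rx": 0, "ry": 0, "rz": 0, "tx": 0, "ty": 0, "tz": -15, "claw": 10}, {"rx": 0, "ry": 0, "rz": 0, "tx": 0, "ty": 0, "tz": -50, "claw": 10}, {"rx": 0, "ry": 0, "rz": 0, "tx": -10, "ty": -3, "tz": -95, "claw": 10}, {"rx": 0, "ry": 0, "rz": 2, "tx": -50, "ty": -13, "tz": -130, "claw": 10}, {"rx": 0, "ry": 0, "rz": 4, "tx": -105, "ty": -26, "tz": -141, "claw": 10}, {"rx": 0, "ry": 0, "rz": 6, "tx": -165, "ty": -41, "tz": -141, "claw": 10}, {"rx": 0, "ry": 0, "rz": 8, "tx": -225, "ty": -56, "tz": -141, "claw": 10}, {"rx": 0, "ry": 0, "rz": 10.8, "tx": -285, "ty": -71, "tz": -141, "claw": 10}]}}

```text
t: 36.2
eef_pos: [0.475, 0.1409, 0.1612]
tool_rot: [[-0.001, -1.0, 0.006], [-1.0, 0.001, 0.0], [-0.0, -0.006, -1.0]]
force: [1.6, 0.9, -1.3]
grip_width: 0.025
```

```bash
python3 -c "
from h import *
rel([.486,.325,.13],-90)"
```

```text
t [-184.1  -10.6   31.3] r [-0.3  0.  -0. ] | now [0.475  0.1409 0.1612] yaw -90.0 t 36.2 F [ 1.6  0.9 -1.3] w 25.0
```

Call:
{"op": "drive_tool", "data": {"commands": [{"rx": -0.3, "ry": 0, "rz": 0, "tx": -50, "ty": -3, "tz": 0, "claw": 10}, {"rx": -0.3, "ry": 0, "rz": 0, "tx": -100, "ty": -6, "tz": 0, "claw": 10}, {"rx": -0.3, "ry": 0, "rz": 0, "tx": -145, "ty": -8, "tz": 5, "claw": 10}, {"rx": -0.3, "ry": 0, "rz": 0, "tx": -173, "ty": -10, "tz": 15, "claw": 10}, {"rx": -0.3, "ry": 0, "rz": 0, "tx": -184, "ty": -10.6, "tz": 31, "claw": 10}, {"rx": -0.3, "ry": 0, "rz": 0, "tx": -184, "ty": -10.6, "tz": 31, "claw": 10}, {"rx": -0.3, "ry": 0, "rz": 0, "tx": -184, "ty": -10.6, "tz": 31, "claw": 10}, {"rx": -0.3, "ry": 0, "rz": 0, "tx": -184, "ty": -10.6, "tz": 31, "claw": 10}]}}

```text
t: 37.2
eef_pos: [0.4865, 0.324, 0.131]
tool_rot: [[-0.002, -1.0, 0.001], [-1.0, 0.002, 0.0], [-0.0, -0.001, -1.0]]
force: [0.4, 0.1, -1.5]
grip_width: 0.0251
```

```bash
python3 -c "
from h import *
rel([.486,.325,.0415],-90)
f=manip.grab_frame('top'); save(f,'b1',(30,130,150,110))
f=manip.grab_frame('scene'); save(f,'b1s',(230,90,130,100))"
```

```text
t [-1.   0.6 89.5] r [-0.1  0.  -0.1] | now [0.4865 0.324  0.131 ] yaw -90.1 t 37.2 F [ 0.4  0.1 -1.5] w 25.1
```

View pics/b1.png

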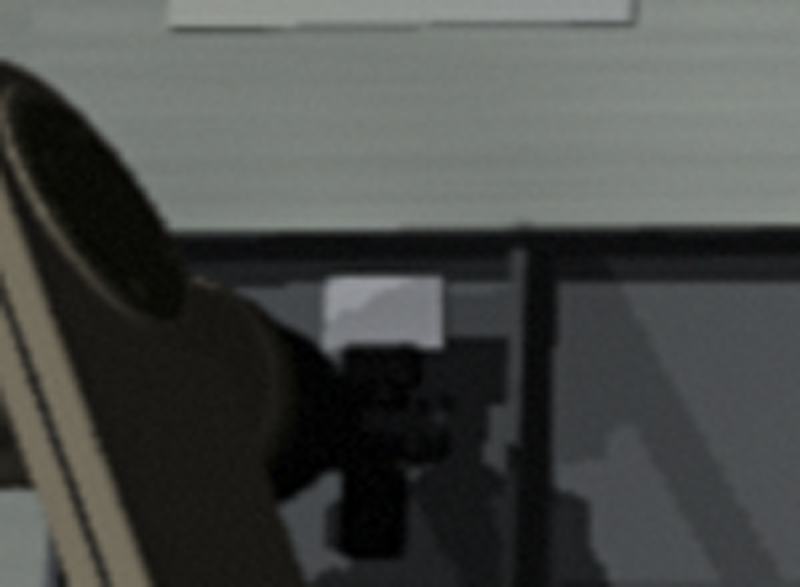

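View pics/b1s.png

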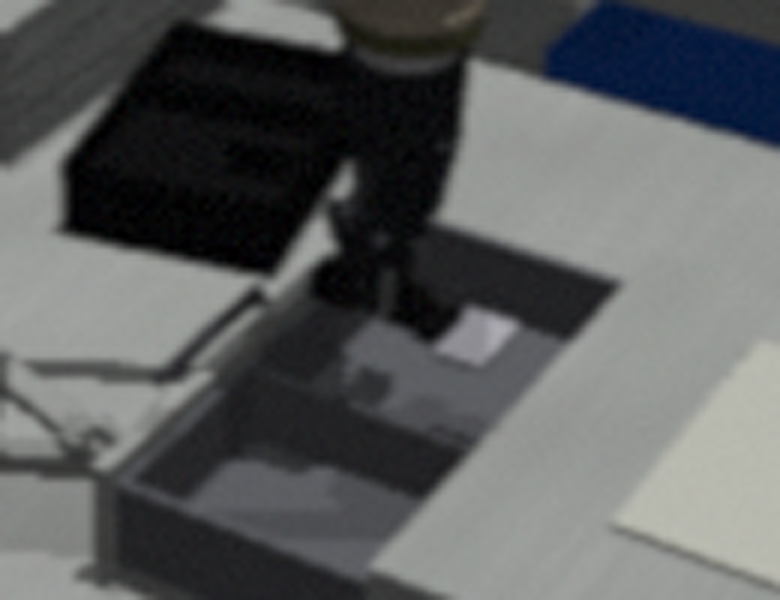

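Call:
{"op": "drive_tool", "data": {"commands": [{"rx": 0, "ry": 0, "rz": 0, "tx": -1, "ty": 0, "tz": 25, "claw": 10}, {"rx": 0, "ry": 0, "rz": 0, "tx": -1, "ty": 0, "tz": 50, "claw": 10}, {"rx": 0, "ry": 0, "rz": 0, "tx": -1, "ty": 0, "tz": 70, "claw": 10}, {"rx": 0, "ry": 0, "rz": 0, "tx": -1, "ty": 0, "tz": 82, "claw": 10}, {"rx": 0, "ry": 0, "rz": 0, "tx": -1, "ty": 0, "tz": 88, "claw": 10}, {"rx": 0, "ry": 0, "rz": 0, "tx": -1, "ty": 0, "tz": 90, "claw": 10}, {"rx": 0, "ry": 0, "rz": 0, "tx": -1, "ty": 0, "tz": 90, "claw": 10}, {"rx": 0, "ry": 0, "rz": 0, "tx": -1, "ty": 0, "tz": 90, "claw": 10}]}}

```text
t: 38.3
eef_pos: [0.4871, 0.3256, 0.0417]
tool_rot: [[-0.002, -1.0, 0.002], [-1.0, 0.002, 0.001], [-0.001, -0.002, -1.0]]
force: [0.0, 1.1, -1.3]
grip_width: 0.0248
```

Call:
{"op": "drive_tool", "data": {"commands": [{"rx": 0, "ry": 0, "rz": 0, "tx": 0, "ty": 0, "tz": 1, "claw": 10}, {"rx": 0, "ry": 0, "rz": 0, "tx": 0, "ty": 0, "tz": 1, "claw": 36}, {"rx": 0, "ry": 0, "rz": 0, "tx": 0, "ty": 0, "tz": 1, "claw": 36}, {"rx": 0, "ry": 0, "rz": 0, "tx": 0, "ty": 0, "tz": 0, "claw": 36}, {"rx": 0, "ry": 0, "rz": 0, "tx": 0, "ty": 0, "tz": -20, "claw": 36}, {"rx": 0, "ry": 0, "rz": 0, "tx": 0, "ty": 0, "tz": -55, "claw": 36}, {"rx": 0, "ry": 0, "rz": 0, "tx": 0, "ty": 0, "tz": -100, "claw": 50}, {"rx": 0, "ry": 0, "rz": 0, "tx": 30, "ty": 0, "tz": -115, "claw": 60}]}}

```text
t: 39.3
eef_pos: [0.4888, 0.2975, 0.1625]
tool_rot: [[0.0, -1.0, 0.009], [-1.0, -0.0, 0.005], [-0.005, -0.009, -1.0]]
force: [0.9, -0.1, -0.5]
grip_width: 0.0601
```

```bash
python3 -c "
from h import *
rel([.461,-.0816,.13],-89.2)"
```

```text
t [379.3  28.2  30.4] r [-0.5  0.3 -0.8] | now [0.4888 0.2975 0.1625] yaw -90.0 t 39.3 F [ 0.9 -0.1 -0.5] w 60.1
```

Call:
{"op": "drive_tool", "data": {"commands": [{"rx": -0.5, "ry": 0.3, "rz": -0.8, "tx": 50, "ty": 4, "tz": 0, "claw": 60}, {"rx": -0.5, "ry": 0.3, "rz": -0.8, "tx": 110, "ty": 8, "tz": 0, "claw": 60}, {"rx": -0.5, "ry": 0.3, "rz": -0.8, "tx": 170, "ty": 13, "tz": 0, "claw": 60}, {"rx": -0.5, "ry": 0.3, "rz": -0.8, "tx": 230, "ty": 17, "tz": 0, "claw": 60}, {"rx": -0.5, "ry": 0.3, "rz": -0.8, "tx": 290, "ty": 21, "tz": 0, "claw": 60}, {"rx": -0.5, "ry": 0.3, "rz": -0.8, "tx": 340, "ty": 25, "tz": 10, "claw": 60}, {"rx": -0.5, "ry": 0.3, "rz": -0.8, "tx": 370, "ty": 28, "tz": 25, "claw": 60}, {"rx": -0.5, "ry": 0.3, "rz": -0.8, "tx": 379, "ty": 28, "tz": 30, "claw": 60}]}}

```text
t: 40.3
eef_pos: [0.4609, -0.0829, 0.131]
tool_rot: [[0.012, -1.0, 0.001], [-1.0, -0.012, -0.001], [0.001, -0.001, -1.0]]
force: [-0.6, 0.3, 0.4]
grip_width: 0.0602
```

```bash
python3 -c "
from h import *
f=manip.grab_frame('scene'); save(f,'p1s',(170,150,120,100))
for r in manip.trace(f,'pusher'): print(r['score'],r['rect'])
f=manip.grab_frame('top'); save(f,'p1',(30,150,280,210))
rel([.461,-.0816,.02],-89.2)"
```

```text
0.66 [204.7, 210.5, 43.9, 25.4]
0.54 [137.9, 232.4, 47.5, 47.9]
t [  0.5   0.7 111.2] r [-0.1 -0.  -0. ] | now [ 0.4615 -0.081   0.1312] yaw -89.2 t 40.45 F [ 0.  -0.6 -0.6] w 59.7
```

View pics/p1s.png

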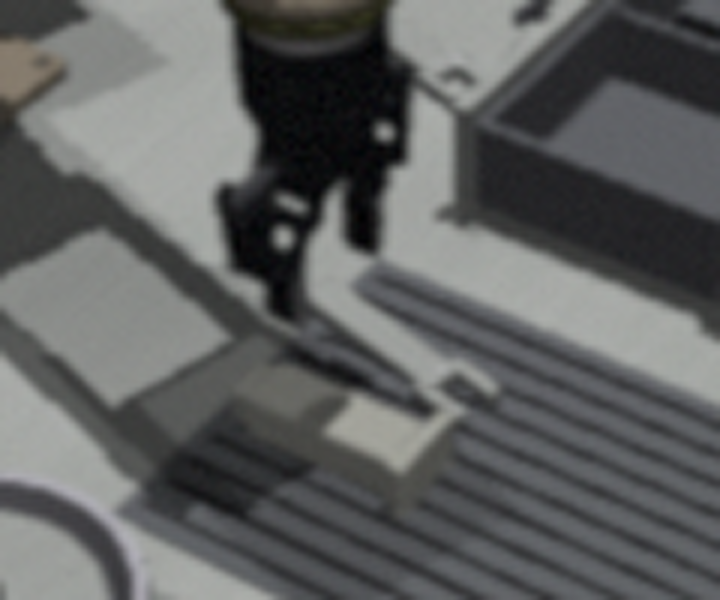

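View pics/p1.png

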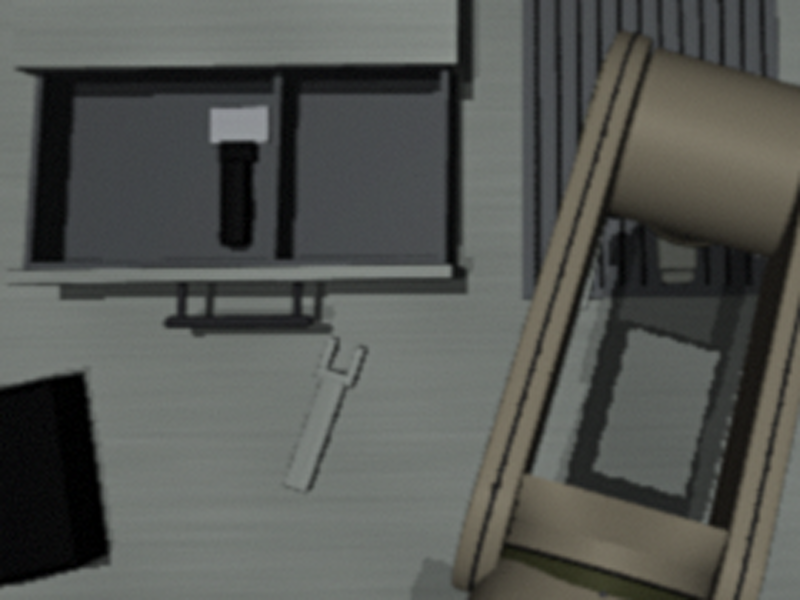

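Call:
{"op": "drive_tool", "data": {"commands": [{"rx": 0, "ry": 0, "rz": 0, "tx": 0.5, "ty": 0.7, "tz": 35, "claw": 60}, {"rx": 0, "ry": 0, "rz": 0, "tx": 0.5, "ty": 0.7, "tz": 70, "claw": 60}, {"rx": 0, "ry": 0, "rz": 0, "tx": 0.5, "ty": 0.7, "tz": 95, "claw": 60}, {"rx": 0, "ry": 0, "rz": 0, "tx": 0.5, "ty": 0.7, "tz": 108, "claw": 60}, {"rx": 0, "ry": 0, "rz": 0, "tx": 0.5, "ty": 0.7, "tz": 110, "claw": 60}, {"rx": 0, "ry": 0, "rz": 0, "tx": 0.5, "ty": 0.7, "tz": 110, "claw": 15}, {"rx": 0, "ry": 0, "rz": 0, "tx": 0.5, "ty": 0.7, "tz": 110, "claw": 15}, {"rx": 0, "ry": 0, "rz": 0, "tx": 0.5, "ty": 0.7, "tz": 110, "claw": 15}]}}

```text
t: 41.45
eef_pos: [0.4622, -0.0818, 0.0226]
tool_rot: [[0.014, -1.0, 0.004], [-1.0, -0.014, -0.001], [0.001, -0.004, -1.0]]
force: [-1.0, 2.4, 6.9]
grip_width: 0.0352
```

```bash
python3 -c "
from h import *
rel([.506,.390,.16],-90)"
```

```text
t [-471.   -50.7 -137.5] r [-0.2 -0.   0.8] | now [ 0.4622 -0.0818  0.0226] yaw -89.2 t 41.45 F [-1.   2.4  6.9] w 35.2
```

Call:
{"op": "drive_tool", "data": {"commands": [{"rx": 0, "ry": 0, "rz": 0, "tx": 0, "ty": 0, "tz": -15, "claw": 15}, {"rx": 0, "ry": 0, "rz": 0, "tx": 0, "ty": 0, "tz": -50, "claw": 15}, {"rx": 0, "ry": 0, "rz": 0, "tx": -10, "ty": -1, "tz": -95, "claw": 15}, {"rx": 0, "ry": 0, "rz": 0.8, "tx": -50, "ty": -5, "tz": -130, "claw": 15}, {"rx": 0, "ry": 0, "rz": 0.8, "tx": -105, "ty": -11, "tz": -138, "claw": 15}, {"rx": 0, "ry": 0, "rz": 0.8, "tx": -165, "ty": -18, "tz": -138, "claw": 15}, {"rx": 0, "ry": 0, "rz": 0.8, "tx": -225, "ty": -24, "tz": -138, "claw": 15}, {"rx": 0, "ry": 0, "rz": 0.8, "tx": -285, "ty": -31, "tz": -138, "claw": 15}]}}

```text
t: 42.45
eef_pos: [0.4889, 0.2056, 0.1619]
tool_rot: [[-0.001, -1.0, 0.005], [-1.0, 0.0, -0.0], [0.0, -0.005, -1.0]]
force: [1.3, -0.4, -2.5]
grip_width: 0.0349
```

```bash
python3 -c "
from h import *
rel([.506,.390,.13],-90)"
```

```text
t [-184.5  -16.9   31.9] r [-0.3 -0.  -0. ] | now [0.4889 0.2056 0.1619] yaw -90.0 t 42.45 F [ 1.3 -0.4 -2.5] w 34.9
```

Call:
{"op": "drive_tool", "data": {"commands": [{"rx": -0.3, "ry": 0, "rz": 0, "tx": -50, "ty": -4, "tz": 0, "claw": 15}, {"rx": -0.3, "ry": 0, "rz": 0, "tx": -100, "ty": -9, "tz": 0, "claw": 15}, {"rx": -0.3, "ry": 0, "rz": 0, "tx": -145, "ty": -13, "tz": 5, "claw": 15}, {"rx": -0.3, "ry": 0, "rz": 0, "tx": -173, "ty": -16, "tz": 15, "claw": 15}, {"rx": -0.3, "ry": 0, "rz": 0, "tx": -184.5, "ty": -17, "tz": 31, "claw": 15}, {"rx": -0.3, "ry": 0, "rz": 0, "tx": -184.5, "ty": -17, "tz": 31, "claw": 15}, {"rx": -0.3, "ry": 0, "rz": 0, "tx": -184.5, "ty": -17, "tz": 31, "claw": 15}, {"rx": -0.3, "ry": 0, "rz": 0, "tx": -184.5, "ty": -17, "tz": 31, "claw": 15}]}}

```text
t: 43.45
eef_pos: [0.5067, 0.3892, 0.1318]
tool_rot: [[-0.002, -1.0, 0.001], [-1.0, 0.002, -0.0], [0.0, -0.001, -1.0]]
force: [1.4, -0.1, -2.6]
grip_width: 0.0346
```

```bash
python3 -c "
from h import *
rel([.506,.390,.0445],-90)
f=manip.grab_frame('top'); save(f,'v1',(30,130,150,110))"
```

```text
t [-0.8  0.7 87.3] r [-0.1 -0.  -0.1] | now [0.5067 0.3892 0.1318] yaw -90.1 t 43.45 F [ 1.4 -0.1 -2.6] w 34.6
```

View pics/v1.png

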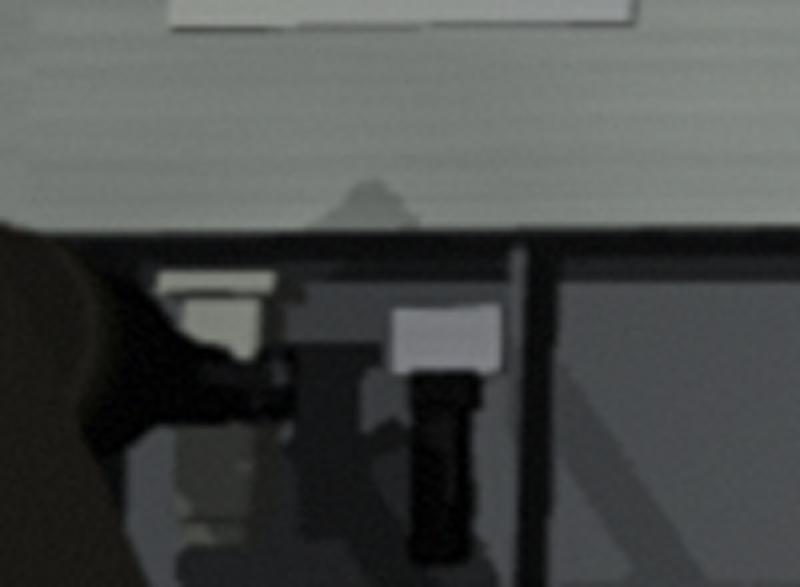

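Call:
{"op": "drive_tool", "data": {"commands": [{"rx": 0, "ry": 0, "rz": 0, "tx": -0.8, "ty": 2, "tz": 30, "claw": 15}, {"rx": 0, "ry": 0, "rz": 0, "tx": -0.8, "ty": 2, "tz": 55, "claw": 15}, {"rx": 0, "ry": 0, "rz": 0, "tx": -0.8, "ty": 2, "tz": 74, "claw": 15}, {"rx": 0, "ry": 0, "rz": 0, "tx": -0.8, "ty": 2, "tz": 84, "claw": 15}, {"rx": 0, "ry": 0, "rz": 0, "tx": -0.8, "ty": 2, "tz": 87, "claw": 15}, {"rx": 0, "ry": 0, "rz": 0, "tx": -0.8, "ty": 2, "tz": 87.5, "claw": 15}, {"rx": 0, "ry": 0, "rz": 0, "tx": -0.8, "ty": 2, "tz": 87.5, "claw": 15}, {"rx": 0, "ry": 0, "rz": 0, "tx": -0.8, "ty": 2, "tz": 87.5, "claw": 15}]}}

```text
t: 44.5
eef_pos: [0.5051, 0.3905, 0.045]
tool_rot: [[-0.002, -1.0, 0.002], [-1.0, 0.002, 0.001], [-0.001, -0.002, -1.0]]
force: [-0.0, -0.4, -1.3]
grip_width: 0.0353
```

Call:
{"op": "drive_tool", "data": {"commands": [{"rx": 0, "ry": 0, "rz": 0, "tx": 0, "ty": 0, "tz": 0.5, "claw": 15}, {"rx": 0, "ry": 0, "rz": 0, "tx": 0, "ty": 0, "tz": 0.5, "claw": 46}, {"rx": 0, "ry": 0, "rz": 0, "tx": 0, "ty": 0, "tz": 0.5, "claw": 46}, {"rx": 0, "ry": 0, "rz": 0, "tx": 0, "ty": 0, "tz": 0, "claw": 46}, {"rx": 0, "ry": 0, "rz": 0, "tx": 0, "ty": 0, "tz": -20, "claw": 46}, {"rx": 0, "ry": 0, "rz": 0, "tx": 0, "ty": 0, "tz": -55, "claw": 46}, {"rx": 0, "ry": 0, "rz": 0, "tx": 0, "ty": 0, "tz": -100, "claw": 46}, {"rx": 0, "ry": 0, "rz": 0, "tx": 30, "ty": 0, "tz": -115, "claw": 46}]}}

```text
t: 45.5
eef_pos: [0.5067, 0.3627, 0.1661]
tool_rot: [[0.001, -1.0, 0.009], [-1.0, -0.0, 0.005], [-0.005, -0.009, -1.0]]
force: [0.9, -0.9, 0.1]
grip_width: 0.0464
```

```bash
python3 -c "
from h import *
rel([.44,0.05,.17],-101.7)"
```

```text
t [312.6  66.8  -6.2] r [-0.5  0.3 11.7] | now [0.5067 0.3627 0.1661] yaw -90.0 t 45.5 F [ 0.9 -0.9  0.1] w 46.4
```

Call:
{"op": "drive_tool", "data": {"commands": [{"rx": -0.5, "ry": 0.3, "rz": 2, "tx": 50, "ty": 11, "tz": -6, "claw": 46}, {"rx": -0.5, "ry": 0.3, "rz": 4, "tx": 105, "ty": 22, "tz": -6, "claw": 46}, {"rx": -0.5, "ry": 0.3, "rz": 7, "tx": 160, "ty": 34, "tz": -6, "claw": 46}, {"rx": -0.5, "ry": 0.3, "rz": 10, "tx": 205, "ty": 44, "tz": -6, "claw": 46}, {"rx": -0.5, "ry": 0.3, "rz": 11.7, "tx": 235, "ty": 52, "tz": -6, "claw": 46}, {"rx": -0.5, "ry": 0.3, "rz": 11.7, "tx": 250, "ty": 60, "tz": -6, "claw": 46}, {"rx": -0.5, "ry": 0.3, "rz": 11.7, "tx": 250, "ty": 66, "tz": -6, "claw": 46}, {"rx": -0.5, "ry": 0.3, "rz": 11.7, "tx": 250, "ty": 66, "tz": -6, "claw": 46}]}}

```text
t: 46.5
eef_pos: [0.4407, 0.1135, 0.1706]
tool_rot: [[-0.201, -0.98, 0.0], [-0.98, 0.201, 0.001], [-0.001, 0.0, -1.0]]
force: [0.2, -0.1, 0.5]
grip_width: 0.0459
```

```bash
python3 acc.py lifter; python3 -c "
from h import *
f=manip.grab_frame('scene'); save(f,'l1s',(190,150,120,90))
for r in manip.trace(f,'lifter'): print(r['score'],r['rect'])
rel([.4306,.0025,.08],-101.7)"; ls -t pics | head -3
```

```text
lifter 0.88 c [284.7 244.4] wh [ 38.5 138.4] yaw -19.0 mean [283.2 245.7]
45
0.6 [224.2, 145.4, 26.9, 17.9]
0.49 [219.8, 199.0, 35.0, 19.8]
t [110.8 -12.3  90.1] r [0.1 0.  0.1] | now [0.4409 0.1134 0.1702] yaw -101.6 t 46.7 F [ 0.1 -0.6  0.6] w 46.2
l1s.png
acc45.png
v1.png
```

View pics/l1s.png

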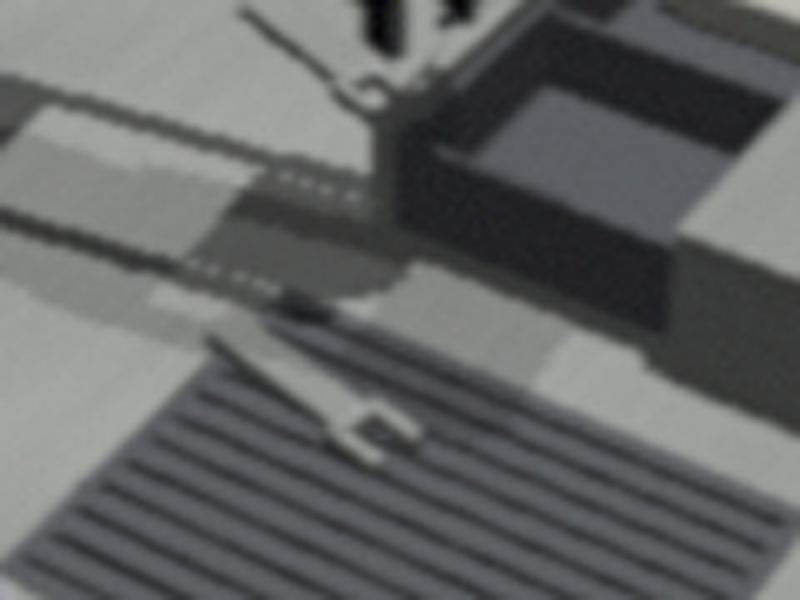

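```bash
python3 -c "
from h import *
f=manip.grab_frame('scene')
a=np.radians(-11.7);u=np.array([np.cos(a),np.sin(a),0]);v=np.array([-u[1],u[0],0]);o=np.array([.4306,.0025,.012])
P=[o+s*u+w*v for s in (-.051,.045) for w in (-.012,.012)]+[o+.087*u+w*v for w in (-.018,.018)]
save(f,'l2s',(190,150,120,90),pts=proj(f,P))
f=manip.grab_frame('top'); save(f,'l2',(195,180,100,75),pts=proj(f,P))"
```

```text
(no output)
```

View pics/l2s.png

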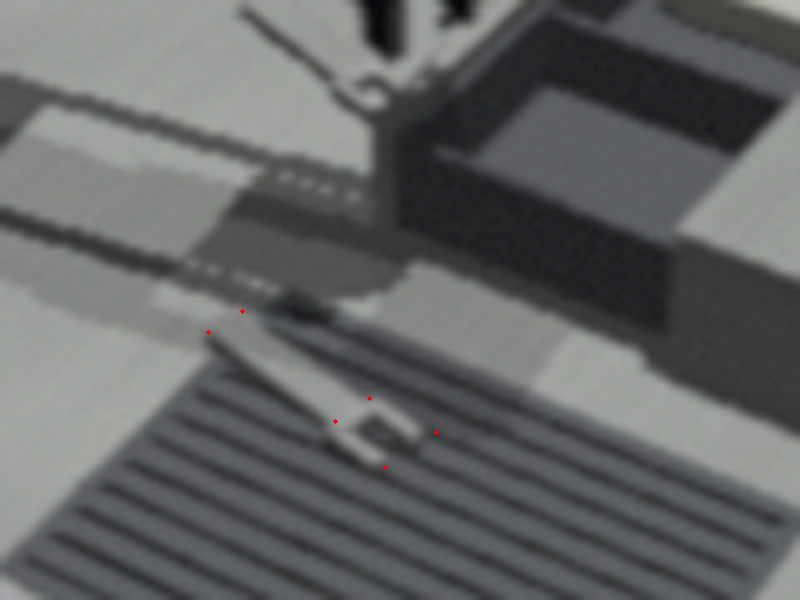

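View pics/l2.png

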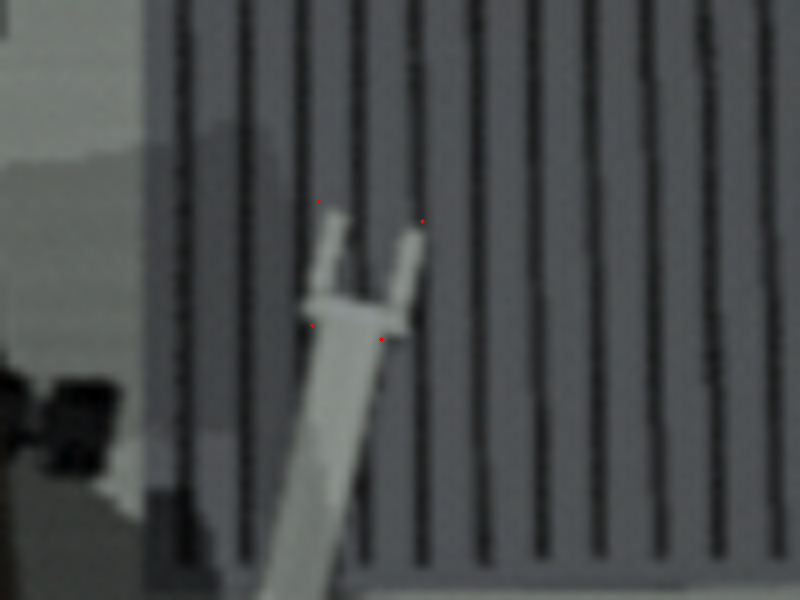

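```bash
python3 -c "
from h import *
rel([.4306,.0012,.0155],-101.7)"
```

```text
t [111.9 -12.7 154.5] r [0.1 0.  0.1] | now [0.4408 0.1132 0.1701] yaw -101.6 t 46.8 F [-0.1 -0.4  0. ] w 46.2
```

Call:
{"op": "drive_tool", "data": {"commands": [{"rx": 0, "ry": 0, "rz": 0, "tx": 40, "ty": -4, "tz": 0, "claw": 46}, {"rx": 0, "ry": 0, "rz": 0, "tx": 80, "ty": -9, "tz": 20, "claw": 46}, {"rx": 0, "ry": 0, "rz": 0, "tx": 105, "ty": -12, "tz": 55, "claw": 46}, {"rx": 0, "ry": 0, "rz": 0, "tx": 112, "ty": -12.7, "tz": 90, "claw": 46}, {"rx": 0, "ry": 0, "rz": 0, "tx": 112, "ty": -12.7, "tz": 115, "claw": 46}, {"rx": 0, "ry": 0, "rz": 0, "tx": 112, "ty": -12.7, "tz": 125, "claw": 46}, {"rx": 0, "ry": 0, "rz": 0, "tx": 112, "ty": -12.7, "tz": 125, "claw": 46}, {"rx": 0, "ry": 0, "rz": 0, "tx": 112, "ty": -12.7, "tz": 125, "claw": 46}]}}

```text
t: 47.8
eef_pos: [0.4317, 0.0011, 0.0462]
tool_rot: [[-0.201, -0.98, 0.001], [-0.98, 0.201, 0.001], [-0.001, -0.001, -1.0]]
force: [-0.2, -0.5, -0.3]
grip_width: 0.0461
```

```bash
python3 -c "
from h import *
rel([.4306,.0012,.0155],-101.7)
f=manip.grab_frame('scene'); save(f,'l3s',(200,170,80,60))"
```

```text
t [ 0.1  1.1 30.7] r [-0.   0.1  0.1] | now [0.4317 0.0011 0.0462] yaw -101.6 t 47.8 F [-0.2 -0.5 -0.3] w 46.1
```

View pics/l3s.png

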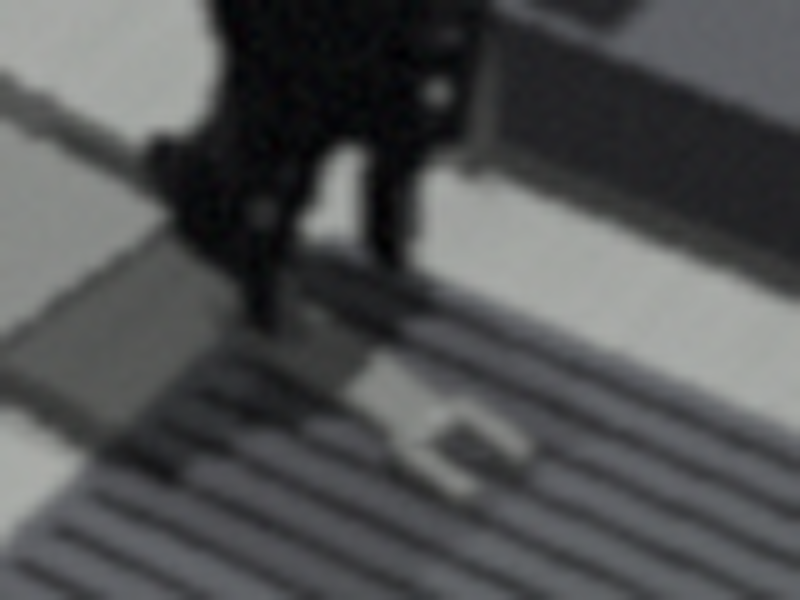

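Call:
{"op": "drive_tool", "data": {"commands": [{"rx": 0, "ry": 0, "rz": 0, "tx": 0, "ty": 1, "tz": 12, "claw": 46}, {"rx": 0, "ry": 0, "rz": 0, "tx": 0, "ty": 1, "tz": 22, "claw": 46}, {"rx": 0, "ry": 0, "rz": 0, "tx": 0, "ty": 1, "tz": 29, "claw": 46}, {"rx": 0, "ry": 0, "rz": 0, "tx": 0, "ty": 1, "tz": 30.7, "claw": 46}, {"rx": 0, "ry": 0, "rz": 0, "tx": 0, "ty": 1, "tz": 30.7, "claw": 10}, {"rx": 0, "ry": 0, "rz": 0, "tx": 0, "ty": 1, "tz": 30.7, "claw": 10}, {"rx": 0, "ry": 0, "rz": 0, "tx": 0, "ty": 1, "tz": 30.7, "claw": 10}, {"rx": 0, "ry": 0, "rz": 0, "tx": 0, "ty": 1, "tz": 30.7, "claw": 10}]}}

```text
t: 48.85
eef_pos: [0.4311, 0.0012, 0.0158]
tool_rot: [[-0.201, -0.98, 0.002], [-0.98, 0.201, 0.001], [-0.001, -0.002, -1.0]]
force: [-0.9, -0.7, -0.2]
grip_width: 0.023
```

```bash
python3 -c "
from h import *
rel([.489,.447,.15],-90)"
```

```text
t [-448.4   32.6 -133.8] r [ -0.1   0.  -11.6] | now [0.4311 0.0012 0.0158] yaw -101.6 t 48.85 F [-0.9 -0.7 -0.2] w 23.0
```

Call:
{"op": "drive_tool", "data": {"commands": [{"rx": 0, "ry": 0, "rz": 0, "tx": 0, "ty": 0, "tz": -15, "claw": 10}, {"rx": 0, "ry": 0, "rz": 0, "tx": 0, "ty": 0, "tz": -50, "claw": 10}, {"rx": 0, "ry": 0, "rz": 0, "tx": -10, "ty": 1, "tz": -95, "claw": 10}, {"rx": 0, "ry": 0, "rz": -2, "tx": -50, "ty": 4, "tz": -130, "claw": 10}, {"rx": 0, "ry": 0, "rz": -4, "tx": -105, "ty": 8, "tz": -138, "claw": 10}, {"rx": 0, "ry": 0, "rz": -6, "tx": -165, "ty": 12, "tz": -138, "claw": 10}, {"rx": 0, "ry": 0, "rz": -8, "tx": -225, "ty": 16, "tz": -138, "claw": 10}, {"rx": 0, "ry": 0, "rz": -11.6, "tx": -285, "ty": 21, "tz": -138, "claw": 10}]}}

```text
t: 49.85
eef_pos: [0.4676, 0.2866, 0.1553]
tool_rot: [[0.002, -1.0, 0.003], [-1.0, -0.002, 0.001], [-0.001, -0.003, -1.0]]
force: [0.8, 0.4, -0.6]
grip_width: 0.0225
```

```bash
python3 -c "
from h import *
rel([.489,.447,.13],-90)"
```

```text
t [-160.3  -21.6   25.5] r [-0.2  0.1  0.1] | now [0.4676 0.2866 0.1553] yaw -89.9 t 49.85 F [ 0.8  0.4 -0.6] w 22.5
```

Call:
{"op": "drive_tool", "data": {"commands": [{"rx": -0.2, "ry": 0, "rz": 0, "tx": -50, "ty": -7, "tz": 0, "claw": 10}, {"rx": -0.2, "ry": 0, "rz": 0, "tx": -95, "ty": -13, "tz": 0, "claw": 10}, {"rx": -0.2, "ry": 0, "rz": 0, "tx": -130, "ty": -18, "tz": 5, "claw": 10}, {"rx": -0.2, "ry": 0, "rz": 0, "tx": -152, "ty": -21, "tz": 15, "claw": 10}, {"rx": -0.2, "ry": 0, "rz": 0, "tx": -160, "ty": -21.6, "tz": 25, "claw": 10}, {"rx": -0.2, "ry": 0, "rz": 0, "tx": -160, "ty": -21.6, "tz": 25, "claw": 10}, {"rx": -0.2, "ry": 0, "rz": 0, "tx": -160, "ty": -21.6, "tz": 25, "claw": 10}, {"rx": -0.2, "ry": 0, "rz": 0, "tx": -160, "ty": -21.6, "tz": 25, "claw": 10}]}}

```text
t: 50.85
eef_pos: [0.4894, 0.446, 0.1314]
tool_rot: [[0.001, -1.0, 0.0], [-1.0, -0.001, 0.001], [-0.001, -0.0, -1.0]]
force: [-0.1, -0.5, -1.3]
grip_width: 0.0223
```

```bash
python3 -c "
from h import *
rel([.489,.447,.038],-90)
f=manip.grab_frame('top'); save(f,'w1',(20,130,150,110))
f=manip.grab_frame('scene'); save(f,'w1s',(230,80,130,100))"
```

```text
t [-0.8  0.5 93.4] r [-0.   0.1  0.1] | now [0.4894 0.446  0.1314] yaw -89.9 t 50.85 F [-0.1 -0.5 -1.3] w 22.3
```

View pics/w1.png

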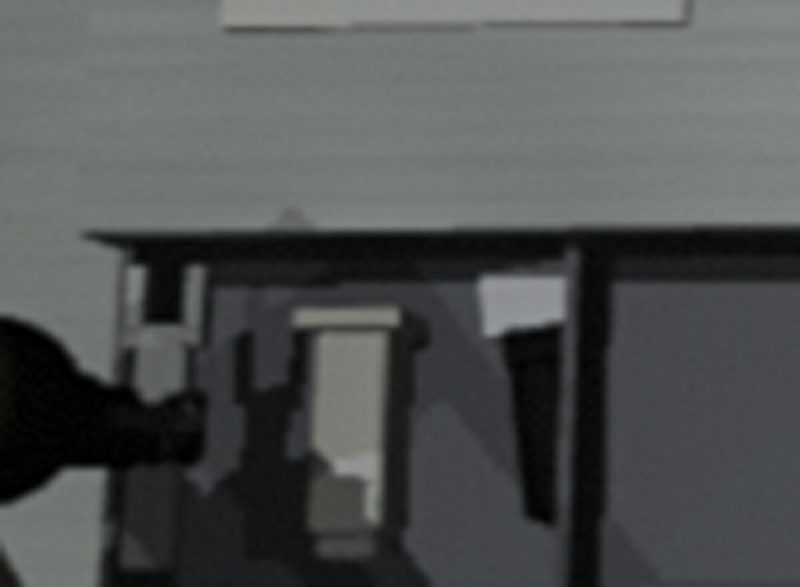

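View pics/w1s.png

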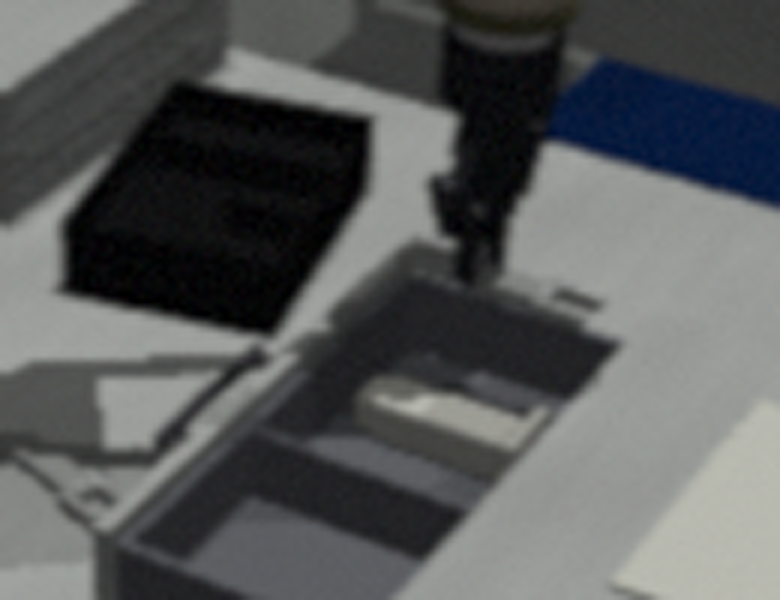

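Call:
{"op": "drive_tool", "data": {"commands": [{"rx": 0, "ry": 0, "rz": 0, "tx": 0.5, "ty": 1, "tz": 30, "claw": 10}, {"rx": 0, "ry": 0, "rz": 0, "tx": 0.5, "ty": 1, "tz": 55, "claw": 10}, {"rx": 0, "ry": 0, "rz": 0, "tx": 0.5, "ty": 1, "tz": 76, "claw": 10}, {"rx": 0, "ry": 0, "rz": 0, "tx": 0.5, "ty": 1, "tz": 88, "claw": 10}, {"rx": 0, "ry": 0, "rz": 0, "tx": 0.5, "ty": 1, "tz": 92, "claw": 10}, {"rx": 0, "ry": 0, "rz": 0, "tx": 0.5, "ty": 1, "tz": 93.5, "claw": 10}, {"rx": 0, "ry": 0, "rz": 0, "tx": 0.5, "ty": 1, "tz": 93.5, "claw": 10}, {"rx": 0, "ry": 0, "rz": 0, "tx": 0.5, "ty": 1, "tz": 93.5, "claw": 10}]}}

```text
t: 51.95
eef_pos: [0.4897, 0.443, 0.0386]
tool_rot: [[-0.0, -1.0, 0.001], [-1.0, 0.0, -0.003], [0.003, -0.001, -1.0]]
force: [-0.4, -17.3, 6.1]
grip_width: 0.0223
```

Call:
{"op": "drive_tool", "data": {"commands": [{"rx": 0, "ry": 0, "rz": 0, "tx": 0, "ty": 0, "tz": 0.5, "claw": 10}, {"rx": 0, "ry": 0, "rz": 0, "tx": 0, "ty": 0, "tz": 0.5, "claw": 32}, {"rx": 0, "ry": 0, "rz": 0, "tx": 0, "ty": 0, "tz": 0.5, "claw": 32}, {"rx": 0, "ry": 0, "rz": 0, "tx": 0, "ty": 0, "tz": 0, "claw": 32}, {"rx": 0, "ry": 0, "rz": 0, "tx": 0, "ty": 0, "tz": -20, "claw": 32}, {"rx": 0, "ry": 0, "rz": 0, "tx": 0, "ty": 0, "tz": -55, "claw": 32}, {"rx": 0, "ry": 0, "rz": 0, "tx": 0, "ty": 0, "tz": -100, "claw": 32}, {"rx": 0, "ry": 0, "rz": 0, "tx": 20, "ty": 20, "tz": -130, "claw": 26}]}}

```text
t: 52.95
eef_pos: [0.4714, 0.4254, 0.1732]
tool_rot: [[0.0, -1.0, 0.006], [-1.0, -0.0, 0.002], [-0.002, -0.006, -1.0]]
force: [0.2, -0.3, -0.2]
grip_width: 0.0263
```

```bash
python3 -c "
from h import *
rel([.30,.302,.17],0)
f=manip.grab_frame('top'); save(f,'x1',(20,120,170,130))
f=manip.grab_frame('scene'); save(f,'x1s',(230,80,130,100))"
```

```text
t [123.4 171.4   2. ] r [ -0.3  -0.2 -90. ] | now [0.4714 0.4254 0.1732] yaw -90.0 t 52.95 F [ 0.2 -0.3 -0.2] w 26.3
```

View pics/x1.png

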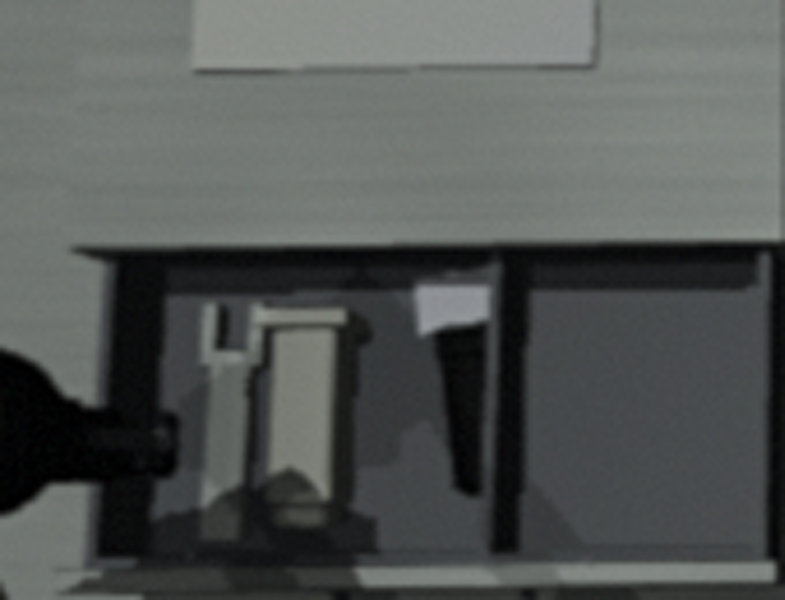

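View pics/x1s.png

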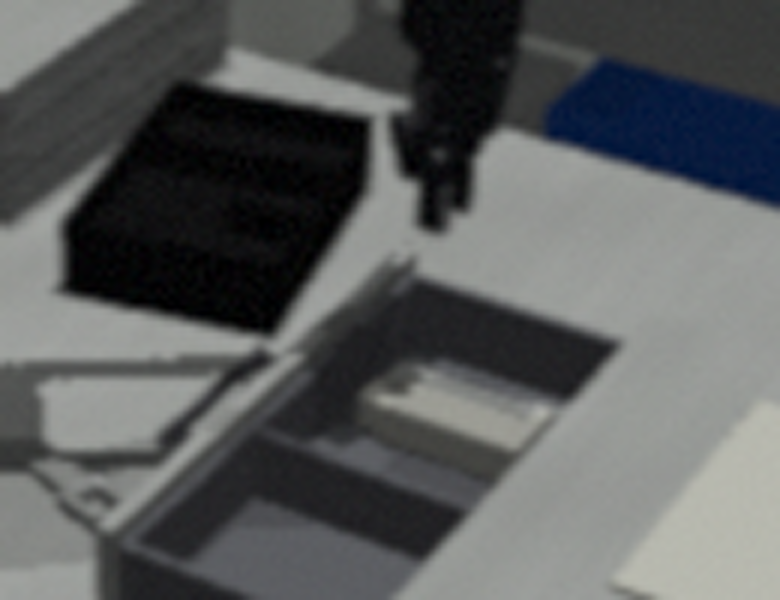

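```bash
python3 -c "
from h import *
rel([.3655,.302,.15],0)
f=manip.grab_frame('top')
print(onz(f,[[(20+.2)+0,0]],.062).shape)
for r in manip.trace(f,'drawer_handle')[:2]: print(r['score'],r['rect'])"
```

```text
t [123.1 105.8  24.2] r [ -0.5  -0.2 -90. ] | now [0.4711 0.4251 0.1755] yaw -90.0 t 53.05 F [ 1.1  0.8 -0.2] w 25.8
(1, 3)
0.71 [32.0, 178.6, 161.6, 85.7]
0.63 [346.1, 100.4, 45.9, 45.5]
```

Call:
{"op": "drive_tool", "data": {"commands": [{"rx": 0, "ry": 0, "rz": -10, "tx": 20, "ty": 20, "tz": 0, "claw": 26}, {"rx": 0, "ry": 0, "rz": -20, "tx": 45, "ty": 40, "tz": 0, "claw": 26}, {"rx": 0, "ry": 0, "rz": -30, "tx": 75, "ty": 65, "tz": 0, "claw": 26}, {"rx": 0, "ry": 0, "rz": -40, "tx": 100, "ty": 86, "tz": 0, "claw": 26}, {"rx": 0, "ry": 0, "rz": -50, "tx": 115, "ty": 99, "tz": 0, "claw": 26}, {"rx": 0, "ry": 0, "rz": -60, "tx": 123, "ty": 106, "tz": 10, "claw": 26}, {"rx": 0, "ry": 0, "rz": -70, "tx": 123, "ty": 106, "tz": 20, "claw": 26}, {"rx": 0, "ry": 0, "rz": -80, "tx": 123, "ty": 106, "tz": 24, "claw": 26}]}}

```text
t: 54.15
eef_pos: [0.3638, 0.3012, 0.1445]
tool_rot: [[0.986, -0.168, 0.002], [-0.168, -0.986, -0.001], [0.002, 0.001, -1.0]]
force: [0.6, 0.2, 0.0]
grip_width: 0.0261
```

```bash
python3 -c "
from h import *
rel([.3655,.302,.12],0)"
```

```text
t [ 1.5 -1.1 24.5] r [ 0.1 -0.1 -9.7] | now [0.3638 0.3012 0.1445] yaw -9.7 t 54.15 F [0.6 0.2 0. ] w 26.1
```

Call:
{"op": "drive_tool", "data": {"commands": [{"rx": 0, "ry": 0, "rz": -5, "tx": 1, "ty": -1, "tz": 5, "claw": 26}, {"rx": 0, "ry": 0, "rz": -9.7, "tx": 1.5, "ty": -1, "tz": 15, "claw": 26}, {"rx": 0, "ry": 0, "rz": -9.7, "tx": 1.5, "ty": -1, "tz": 24, "claw": 26}, {"rx": 0, "ry": 0, "rz": -9.7, "tx": 1.5, "ty": -1, "tz": 24, "claw": 26}, {"rx": 0, "ry": 0, "rz": -9.7, "tx": 1.5, "ty": -1, "tz": 24, "claw": 26}, {"rx": 0, "ry": 0, "rz": -9.7, "tx": 1.5, "ty": -1, "tz": 24, "claw": 26}, {"rx": 0, "ry": 0, "rz": -9.7, "tx": 1.5, "ty": -1, "tz": 24, "claw": 26}, {"rx": 0, "ry": 0, "rz": -9.7, "tx": 1.5, "ty": -1, "tz": 24, "claw": 26}]}}

```text
t: 55.15
eef_pos: [0.3656, 0.302, 0.1207]
tool_rot: [[1.0, 0.001, 0.002], [0.001, -1.0, -0.001], [0.002, 0.001, -1.0]]
force: [0.1, -1.0, -0.0]
grip_width: 0.026
```

```bash
python3 -c "
from h import *
rel([.3655,.302,.056],0)
f=manip.grab_frame('scene'); save(f,'y1s',(220,90,100,80))"
```

```text
t [-0.2 -0.  64.7] r [ 0.  -0.1  0. ] | now [0.3656 0.302  0.1207] yaw 0.0 t 55.15 F [ 0.1 -1.  -0. ] w 26.0
```

View pics/y1s.png

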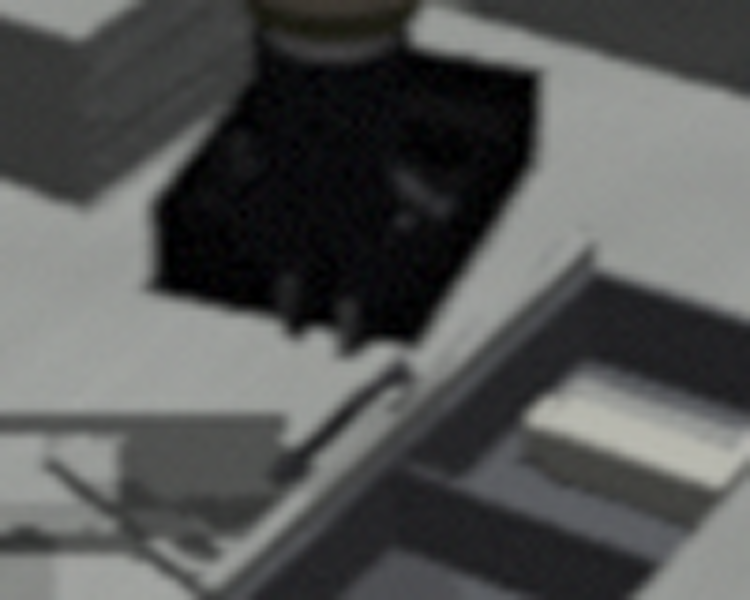

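Call:
{"op": "drive_tool", "data": {"commands": [{"rx": 0, "ry": 0, "rz": 0, "tx": 0, "ty": 0, "tz": 20, "claw": 26}, {"rx": 0, "ry": 0, "rz": 0, "tx": 0, "ty": 0, "tz": 40, "claw": 26}, {"rx": 0, "ry": 0, "rz": 0, "tx": 0, "ty": 0, "tz": 56, "claw": 26}, {"rx": 0, "ry": 0, "rz": 0, "tx": 0, "ty": 0, "tz": 62, "claw": 26}, {"rx": 0, "ry": 0, "rz": 0, "tx": 0, "ty": 0, "tz": 63, "claw": 26}, {"rx": 0, "ry": 0, "rz": 0, "tx": 0, "ty": 0, "tz": 63, "claw": 0}, {"rx": 0, "ry": 0, "rz": 0, "tx": 0, "ty": 0, "tz": 63, "claw": 0}, {"rx": 0, "ry": 0, "rz": 0, "tx": 0, "ty": 0, "tz": 63, "claw": 0}], "squeeze": 40}}

```text
t: 56.2
eef_pos: [0.3663, 0.3022, 0.0585]
tool_rot: [[1.0, 0.001, 0.003], [0.001, -1.0, -0.0], [0.003, 0.0, -1.0]]
force: [0.1, -1.0, 4.6]
grip_width: 0.0093
```

Push gently: about 150 mm in this call (contents should not slide).

Call:
{"op": "drive_tool", "data": {"commands": [{"rx": 0, "ry": 0, "rz": 0, "tx": 8, "ty": 0, "tz": 0, "claw": 0}, {"rx": 0, "ry": 0, "rz": 0, "tx": 20, "ty": 0, "tz": 0, "claw": 0}, {"rx": 0, "ry": 0, "rz": 0, "tx": 36, "ty": 0, "tz": 0, "claw": 0}, {"rx": 0, "ry": 0, "rz": 0, "tx": 54, "ty": 0, "tz": 0, "claw": 0}, {"rx": 0, "ry": 0, "rz": 0, "tx": 72, "ty": 0, "tz": 0, "claw": 0}, {"rx": 0, "ry": 0, "rz": 0, "tx": 90, "ty": 0, "tz": 0, "claw": 0}, {"rx": 0, "ry": 0, "rz": 0, "tx": 106, "ty": 0, "tz": 0, "claw": 0}, {"rx": 0, "ry": 0, "rz": 0, "tx": 118, "ty": 0, "tz": 0, "claw": 0}]}}

```text
t: 57.2
eef_pos: [0.4856, 0.302, 0.0585]
tool_rot: [[1.0, -0.0, 0.003], [-0.0, -1.0, -0.0], [0.003, 0.0, -1.0]]
force: [-2.1, -0.7, 1.7]
grip_width: 0.0093
```

```bash
python3 -c "
from h import *
rel([.5463,.3022,.0585],0)"
```

```text
t [60.7 -0.2  0.2] r [ 0.  -0.2 -0. ] | now [0.4856 0.302  0.0585] yaw -0.0 t 57.2 F [-2.1 -0.7  1.7] w 9.3
```

Call:
{"op": "drive_tool", "data": {"commands": [{"rx": 0, "ry": 0, "rz": 0, "tx": 12, "ty": 0, "tz": 0, "claw": 0}, {"rx": 0, "ry": 0, "rz": 0, "tx": 24, "ty": 0, "tz": 0, "claw": 0}, {"rx": 0, "ry": 0, "rz": 0, "tx": 36, "ty": 0, "tz": 0, "claw": 0}, {"rx": 0, "ry": 0, "rz": 0, "tx": 46, "ty": 0, "tz": 0, "claw": 0}, {"rx": 0, "ry": 0, "rz": 0, "tx": 54, "ty": 0, "tz": 0, "claw": 0}, {"rx": 0, "ry": 0, "rz": 0, "tx": 59, "ty": 0, "tz": 0, "claw": 0}, {"rx": 0, "ry": 0, "rz": 0, "tx": 62, "ty": 0, "tz": 0, "claw": 0}, {"rx": 0, "ry": 0, "rz": 0, "tx": 62, "ty": 0, "tz": 0, "claw": 0}]}}

```text
t: 58.2
eef_pos: [0.5454, 0.302, 0.0585]
tool_rot: [[1.0, 0.0, -0.002], [0.0, -1.0, -0.001], [-0.002, 0.001, -1.0]]
force: [-12.4, -2.5, 8.8]
grip_width: 0.0095
```

Call:
{"op": "drive_tool", "data": {"commands": [{"rx": 0, "ry": 0, "rz": 0, "tx": 0.5, "ty": 0, "tz": 0, "claw": 0}, {"rx": 0, "ry": 0, "rz": 0, "tx": 0, "ty": 0, "tz": 0, "claw": 22}, {"rx": 0, "ry": 0, "rz": 0, "tx": 0, "ty": 0, "tz": 0, "claw": 22}, {"rx": 0, "ry": 0, "rz": 0, "tx": 0, "ty": 0, "tz": 0, "claw": 22}, {"rx": 0, "ry": 0, "rz": 0, "tx": 0, "ty": 0, "tz": -20, "claw": 22}, {"rx": 0, "ry": 0, "rz": 0, "tx": 0, "ty": 0, "tz": -60, "claw": 22}, {"rx": 0, "ry": 0, "rz": 0, "tx": -20, "ty": 0, "tz": -110, "claw": 22}, {"rx": 0, "ry": 0, "rz": 0, "tx": -70, "ty": 0, "tz": -150, "claw": 22}]}}

```text
t: 59.2
eef_pos: [0.4786, 0.3024, 0.2115]
tool_rot: [[1.0, -0.001, 0.003], [-0.001, -1.0, 0.001], [0.003, -0.001, -1.0]]
force: [0.2, -0.2, 1.2]
grip_width: 0.0222
```

Call:
{"op": "drive_tool", "data": {"commands": [{"rx": 0, "ry": 0, "rz": 0, "tx": -40, "ty": 0, "tz": -30, "claw": 22}, {"rx": 0, "ry": 0, "rz": 0, "tx": -80, "ty": 0, "tz": -50, "claw": 22}, {"rx": 0, "ry": 0, "rz": 0, "tx": -80, "ty": 30, "tz": -60, "claw": 22}, {"rx": 0, "ry": 0, "rz": 0, "tx": -80, "ty": 50, "tz": -60, "claw": 22}, {"rx": 0, "ry": 0, "rz": 0, "tx": -80, "ty": 50, "tz": -60, "claw": 22}, {"rx": 0, "ry": 0, "rz": 0, "tx": -80, "ty": 50, "tz": -60, "claw": 22}, {"rx": 0, "ry": 0, "rz": 0, "tx": -80, "ty": 50, "tz": -60, "claw": 22}, {"rx": 0, "ry": 0, "rz": 0, "tx": -80, "ty": 50, "tz": -60, "claw": 22}]}}

```text
t: 60.2
eef_pos: [0.3983, 0.2529, 0.271]
tool_rot: [[1.0, -0.001, 0.003], [-0.001, -1.0, 0.001], [0.003, -0.001, -1.0]]
force: [-0.2, -0.0, 0.7]
grip_width: 0.0221
```

```bash
python3 -c "
from h import *
f=manip.grab_frame('top'); save(f,'fin'); 
f['img']=np.clip(f['img'].astype(float)*1.6,0,255).astype(np.uint8); save(f,'fint',(335,150,110,82))
f=manip.grab_frame('scene'); save(f,'fins')
f['img']=np.clip(f['img'].astype(float)*1.6,0,255).astype(np.uint8); save(f,'finz',(120,220,90,67))
rel([.4,.2,.2],0)"
```

```text
t [ 1.6 52.8 71. ] r [-0.  -0.2 -0. ] | now [0.3983 0.2527 0.271 ] yaw -0.0 t 60.3 F [-0.9  0.1  0.4] w 22.1
```

View pics/fin.png

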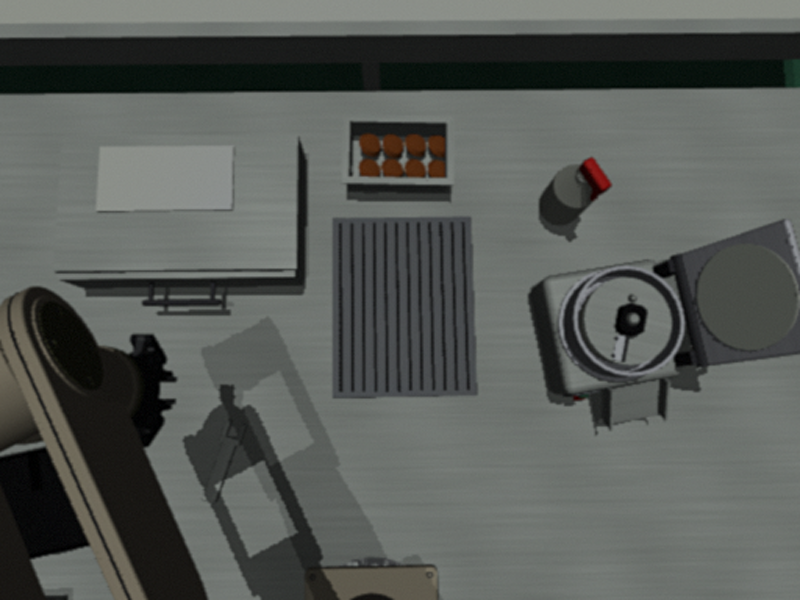

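View pics/fins.png

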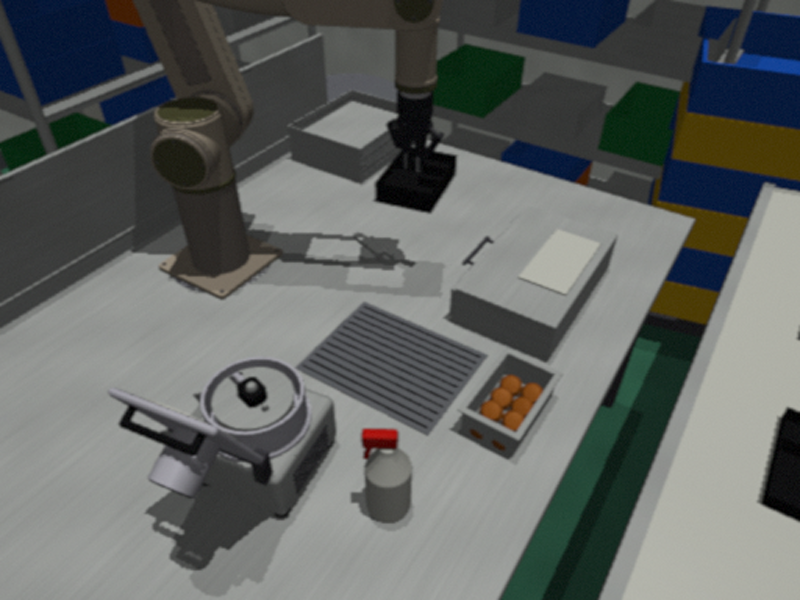

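View pics/finz.png

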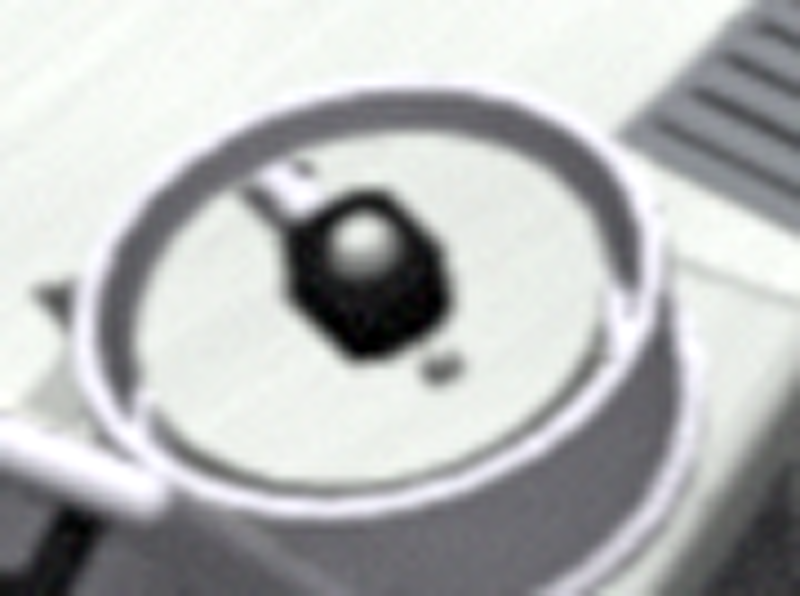

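View pics/fint.png

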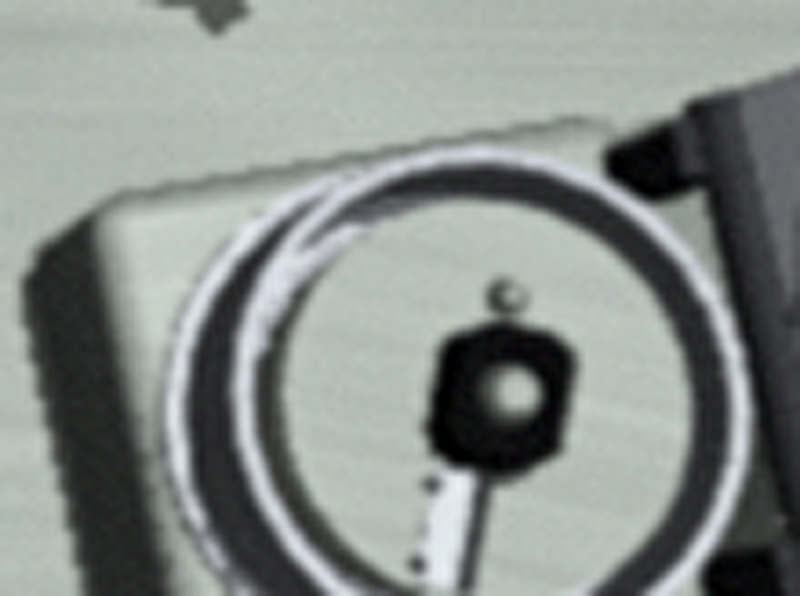

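```bash
python3 -c "
from h import *
f=manip.grab_frame('top'); save(f,'t_cab2',(30,80,170,130))
a=cv2.imread('pics/t_cab.png',0).astype(float);b=cv2.imread('pics/t_cab2.png',0).astype(float)
A=a[440:600,360:480];B=b[440:600,360:480]
print(cv2.phaseCorrelate(A,B,cv2.createHanningWindow((120,160),cv2.CV_64F)), 'px/4.615; 1px=2.6mm')
for m in (a,b): c=m[500:550,380:470].mean(1); print(500+np.argmin(c), c.min())
"
```

```text
((0.10395757581859044, -9.730018876330732), 0.22707447923332916) px/4.615; 1px=2.6mm
532 17.33151097202176
527 19.89139843462668
```

View pics/t_cab2.png

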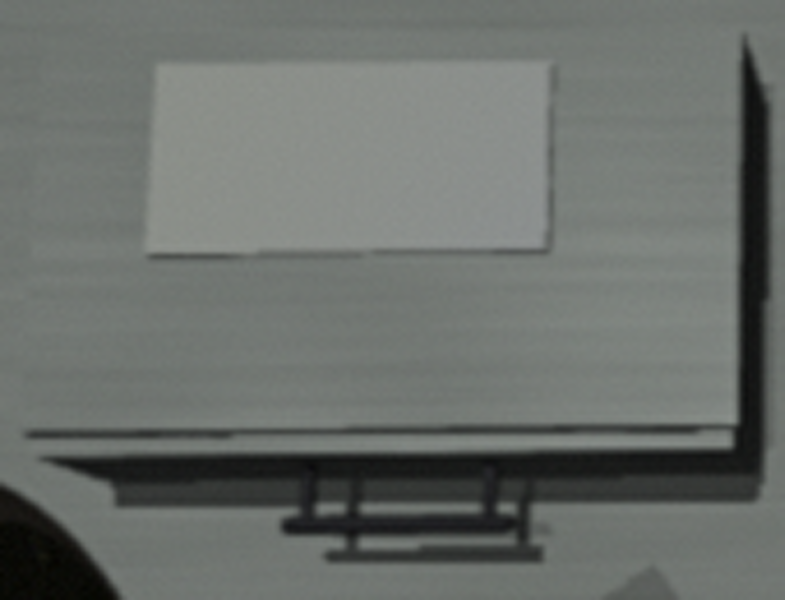

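```bash
python3 -c "
from h import *
rel([.50,.302,.06],0)"
```

```text
t [101.1 -49.3 211.4] r [-0.  -0.2 -0.1] | now [0.3983 0.2526 0.271 ] yaw -0.1 t 60.35 F [-0.3 -1.4 -0.5] w 21.9
```

Call:
{"op": "drive_tool", "data": {"commands": [{"rx": 0, "ry": 0, "rz": 0, "tx": 40, "ty": -30, "tz": 40, "claw": 0}, {"rx": 0, "ry": 0, "rz": 0, "tx": 80, "ty": -45, "tz": 80, "claw": 0}, {"rx": 0, "ry": 0, "rz": 0, "tx": 98, "ty": -49, "tz": 120, "claw": 0}, {"rx": 0, "ry": 0, "rz": 0, "tx": 101, "ty": -49, "tz": 160, "claw": 0}, {"rx": 0, "ry": 0, "rz": 0, "tx": 101, "ty": -49, "tz": 190, "claw": 0}, {"rx": 0, "ry": 0, "rz": 0, "tx": 101, "ty": -49, "tz": 206, "claw": 0}, {"rx": 0, "ry": 0, "rz": 0, "tx": 101, "ty": -49, "tz": 211, "claw": 0}, {"rx": 0, "ry": 0, "rz": 0, "tx": 101, "ty": -49, "tz": 211, "claw": 0}]}}

```text
t: 61.35
eef_pos: [0.5005, 0.3021, 0.0613]
tool_rot: [[1.0, -0.001, 0.004], [-0.001, -1.0, 0.001], [0.004, -0.001, -1.0]]
force: [0.3, 0.6, 0.3]
grip_width: 0.0
```

Call:
{"op": "drive_tool", "data": {"commands": [{"rx": 0, "ry": 0, "rz": 0, "tx": 5, "ty": 0, "tz": 0, "claw": 0}, {"rx": 0, "ry": 0, "rz": 0, "tx": 10, "ty": 0, "tz": 0, "claw": 0}, {"rx": 0, "ry": 0, "rz": 0, "tx": 15, "ty": 0, "tz": 0, "claw": 0}, {"rx": 0, "ry": 0, "rz": 0, "tx": 18, "ty": 0, "tz": 0, "claw": 0}, {"rx": 0, "ry": 0, "rz": 0, "tx": 21, "ty": 0, "tz": 0, "claw": 0}, {"rx": 0, "ry": 0, "rz": 0, "tx": 24, "ty": 0, "tz": 0, "claw": 0}, {"rx": 0, "ry": 0, "rz": 0, "tx": 26, "ty": 0, "tz": 0, "claw": 0}, {"rx": 0, "ry": 0, "rz": 0, "tx": 26, "ty": 0, "tz": 0, "claw": 0}]}}

```text
t: 62.35
eef_pos: [0.5263, 0.302, 0.0612]
tool_rot: [[1.0, -0.001, 0.003], [-0.001, -1.0, 0.001], [0.003, -0.001, -1.0]]
force: [-1.7, 0.4, 0.4]
grip_width: 0.0002
```

Call:
{"op": "drive_tool", "data": {"commands": [{"rx": 0, "ry": 0, "rz": 0, "tx": 1, "ty": 0, "tz": 0, "claw": 0}, {"rx": 0, "ry": 0, "rz": 0, "tx": 1.5, "ty": 0, "tz": 0, "claw": 0}, {"rx": 0, "ry": 0, "rz": 0, "tx": 2, "ty": 0, "tz": 0, "claw": 0}, {"rx": 0, "ry": 0, "rz": 0, "tx": 2.5, "ty": 0, "tz": 0, "claw": 0}, {"rx": 0, "ry": 0, "rz": 0, "tx": 3, "ty": 0, "tz": 0, "claw": 0}, {"rx": 0, "ry": 0, "rz": 0, "tx": 3, "ty": 0, "tz": 0, "claw": 0}, {"rx": 0, "ry": 0, "rz": 0, "tx": 3, "ty": 0, "tz": 0, "claw": 0}, {"rx": 0, "ry": 0, "rz": 0, "tx": 3, "ty": 0, "tz": 0, "claw": 0}]}}

```text
t: 63.35
eef_pos: [0.5267, 0.3021, 0.0611]
tool_rot: [[1.0, -0.0, -0.002], [-0.0, -1.0, 0.0], [-0.002, -0.0, -1.0]]
force: [-13.6, -1.8, 9.2]
grip_width: 0.0
```

Firm stop (13.6 N, no movement): fully shut. Back away and hand in.

Call:
{"op": "drive_tool", "data": {"commands": [{"rx": 0, "ry": 0, "rz": 0, "tx": -10, "ty": 0, "tz": 0, "claw": 0}, {"rx": 0, "ry": 0, "rz": 0, "tx": -30, "ty": 0, "tz": -10, "claw": 0}, {"rx": 0, "ry": 0, "rz": 0, "tx": -60, "ty": 0, "tz": -50, "claw": 0}, {"rx": 0, "ry": 0, "rz": 0, "tx": -90, "ty": 10, "tz": -100, "claw": 0}, {"rx": 0, "ry": 0, "rz": 0, "tx": -110, "ty": 20, "tz": -150, "claw": 0}, {"rx": 0, "ry": 0, "rz": 0, "tx": -110, "ty": 20, "tz": -180, "claw": 0}, {"rx": 0, "ry": 0, "rz": 0, "tx": -110, "ty": 20, "tz": -180, "claw": 0}, {"rx": 0, "ry": 0, "rz": 0, "tx": -110, "ty": 20, "tz": -180, "claw": 0}]}}

```text
t: 64.35
eef_pos: [0.4168, 0.2819, 0.2404]
tool_rot: [[1.0, -0.0, -0.002], [-0.0, -1.0, 0.0], [-0.002, -0.0, -1.0]]
force: [-0.1, -0.3, -0.2]
grip_width: -0.0001
```

```bash
python3 -c "
from h import *
f=manip.grab_frame('top'); save(f,'last')
save(manip.grab_frame('scene'),'lasts')"
```

```text
(no output)
```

View pics/last.png

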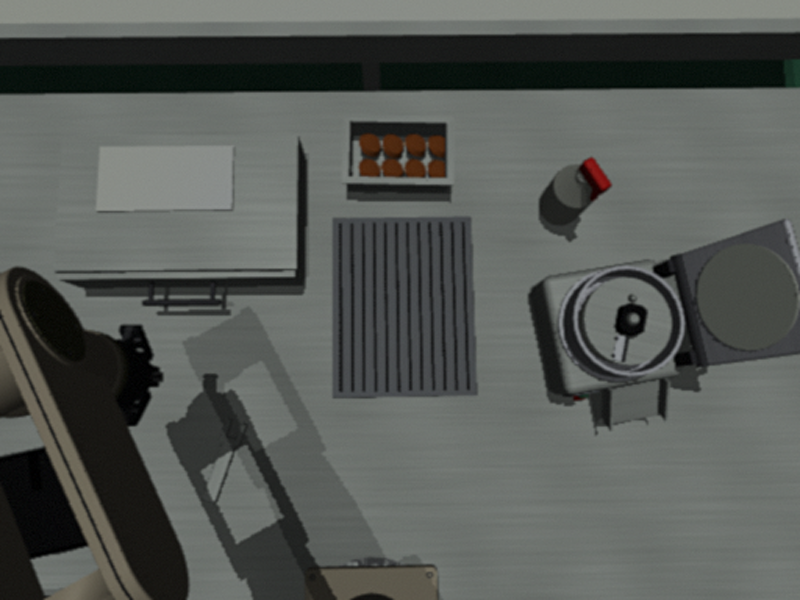

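The view shows the drawer shut (185,300), the mat empty, the disc level in the chamber (630,320), and the pan and spray bottle unmoved.

```bash
python3 -c "
from workcell import manip
print(manip.hand_in())"
```

```text
the job is handed in; nothing more can be done
None
```

The job is done and handed in at about 64 s. The drawer went out to its stop, the ejector plate and then the slicing disc went over the shaft and pin, the three accessories went into the drawer, and the drawer was shut.

**Ejector and disc:** The last pictures show the disc level, hub up, with the shaft and pin through their holes. The disc stopped within 1 mm of its computed height, with about 5 N. The ejector met about 36 N when it bottomed on the drive flange, because I pressed on a few millimetres too far. That was firmer than the gentle set-down you asked for.

**Accessories:** The scraper, pusher and right-hand lifter are in the left-hand (+y) compartment. There was no brush. The scraper was knocked aside by something other than the robot after I had placed it; the last view into the open drawer showed it still inside, lying beside the partition.

**Drawer:** A final push with closed fingers met a firm stop at 13.6 N with no further travel. The handle now sits about 3 mm further in than in the first picture, so the drawer was probably slightly open at the start.

**Other contact:** While I lowered the lifter, the wrist read 17 N sideways, probably a finger against the drawer's side wall; nothing was seen to shift.

**Bystanders:** The pan, the spray bottle and the look-alike lifter appear unmoved in the last pictures.

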